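Load the rotating honey-show display case

ROBOT

A 7-joint arm with a two-finger parallel gripper is mounted at the origin on the work surface. World frame = base frame: x ahead of the robot, y to its left, z up, the work surface at z = 0. Lengths are in m, angles in rad, forces in N, time in s.
With the tool pointing down it reaches from about 0.4 to 0.925 m from the base axis. Payload 4.1 kg.
Tool frame: the origin (TCP) lies midway between the tips of the shut fingers; the grasp point (between the pads) lies 19 mm behind it; x points along the fingers, y is the direction in which the jaws open and shut, and the axes are right-handed (so a half turn about x gives the same grasp; the last joint's range is limited). The gripper opens to 85 mm and grips with 20 to 120 N. Pads are 22 mm wide; open, the fingers measure 114 mm over their backs; the gripper's body (76 mm by 85 mm) begins 54 mm behind the grasp point. The pads swing forward as they close: fully open they stand 13 mm farther back than shut.
Start: joints at [1.062, 0.398, 0.045, 1.537, -0.019, 1.207, -0.051], TCP at [0.259, -0.596, 0.231] pointing down, gripper open.
Joint ranges: [-2.82, 2.82], [-0.49, 2.23], [-1.37, 1.46], [0, 2.46], [-1.36, 4.5], [0.23, 2], [-2.94, 2.94]. Speed limits (rad/s): [2.57, 2.57, 3.14, 3.14, 3.14, 3.14, 3.14].

INTERFACE

Orientations are given as a unit quaternion [x, y, z, w].
In Python, from plant import observe, grab_frame, close_job gives the robot as it stands.
- The arm moves only by the shell command python3 -m creep 'ROWS' [FORCE]. ROWS is JSON, a list of rows, each an object of numbers: "claw": the opening, from 0 (shut) to 1 (fully open); "dx", "dy", "dz": the shift along the tool's x, y, z each as a share of 0.1 m, from -1 to 1; "rx", "ry", "rz": the turn, a rotation vector about the tool's x, y, z each as a share of 0.5 rad, from -1 to 1. In form: [{"claw": .., "dx": .., "dy": .., "dz": .., "rx": .., "ry": .., "rz": ..}, ...]. A call has 1 to 10 rows; each row is the pose to reach, as a shift and turn from the pose measured when the call began, along the tool's axes at that moment; what a row does not reach only later rows make up. A row lasts 1/8 s, in which the tool goes at most 62.5 mm and 10.7 degrees, less where a joint would pass 70% of its speed; a pose out of reach is approached as far as the arm can. A call with a number of a shift or a turn outside -1 to 1 is refused whole. A call with a gripper value outside its range is refused whole. The fingers move at their own pace and stop on an object; FORCE is the grip in N (left out, the last holds). Time passes only in rows, so rows that repeat a pose let the fingers close. It gives the time, the measured TCP pose, the force and the opening at its end, in the units of the state.
- observe(): the state, without advancing time (a new reading comes with each control period).
- grab_frame(name): name is "scene" or "top" or "wrist"; returns a dict with "img" (420x560x3 uint8, red, green, blue), "camera_matrix" (3x3 intrinsics, pixels), "R" (3x3) and "t" (3): a world point X has camera coordinates R X + t. Camera axes: x right, y down, z forward; pixel columns grow to the right and rows downward; lengths in m; the calibration is good to about 2 mm. A picture is of the moment at which its call begins. There is no depth.
- close_job(): hands the job in, once; it reports no verdict.
The state is a dict: "time": time; "joints": joint angles; "qvel": joint speeds; "tau": joint torques, N m; "eef_pos": TCP position; "eef_rot": TCP orientation; "contact_force": force on the tool from outside, world axes, zero at the start; "ft_torque": the same for the moment, N m; "grip_width": finger opening in m.
Only numpy, scipy, OpenCV 4.12 (cv2) and the standard library are available. Lean on these libraries where they do the work, as an engineer would, in place of code of your own. Each camera call takes 0.05 s, during which the arm holds its last target.

TASK

Load the rotating display case with the jars that are waiting on the tray: raise its clear hatch and set the prop stay before reaching in, then stand every waiting jar upright, fully down in the turntable nest of its own honey colour, turning the turntable by its knob so that the right nest is under the hatch each time. When all of them are in, fold the stay down flat, shut the hatch completely, and leave the dipper, the comb box and the squeeze bottle where they are.

Things in the scene. Friction and masses are not known exactly. Their poses are not given: they have to be found in the camera images.
- case: Rotating display case: clear plastic showcase on a white base, 355 x 350 mm, roof top 138 mm high. Origin: on the turntable's axis at table height. x points from the hatch side (-x, facing the robot) to the back, y to the left as the robot sees it, z up. Inside, a grey turntable carries four round jar nests marked by colour; the roof covers all nests but the one under the hatch.
- load_point (a point): Loading point: middle of the hatch opening, on the turntable's floor (case x -110, y 0, z 34 mm). A nest is in place for loading when its centre is here within about 15 mm. The opening in the roof spans case x -165 to -55 and y -110 to +92 mm.
- carousel (a joint): Turn of the turntable, rad, counter-clockwise from above positive; it turns either way for several turns and stays where it is left (friction about 0.25 N m). At 0 the white nest points to the case's +x (back), yellow to +y, orange to -x (loading point), dark to -y. 
- knob (a point): Black bar knob above the roof on the turntable's axis: pinch it across and twist to turn the turntable. Bar 86 x 16 mm, from 146 to 180 mm above the table; this point is on the axis, 170 mm up; its x axis lies along the bar, 45 degrees counter-clockwise from the white nest's direction. A grey dial 96 mm across beneath it has four coloured dots, each in the direction of its nest.
- nest_white (a point): Centre, on the floor, of the pale cream-white (set honey) jar nest: an open cup 78 mm across inside, 36 mm high, wall 3 mm, with floor and rim of this colour, 110 mm from the turntable's axis, floor 34 mm above the table; goes round with the turntable. The jar of this colour belongs here.
- nest_yellow (a point): Centre, on the floor, of the yellow (light honey) jar nest: an open cup 78 mm across inside, 36 mm high, wall 3 mm, with floor and rim of this colour, 110 mm from the turntable's axis, floor 34 mm above the table; goes round with the turntable. The jar of this colour belongs here.
- nest_orange (a point): Centre, on the floor, of the orange-red (amber honey) jar nest: an open cup 78 mm across inside, 36 mm high, wall 3 mm, with floor and rim of this colour, 110 mm from the turntable's axis, floor 34 mm above the table; goes round with the turntable. The jar of this colour belongs here.
- nest_dark (a point): Centre, on the floor, of the very dark brown (dark honey) jar nest: an open cup 78 mm across inside, 36 mm high, wall 3 mm, with floor and rim of this colour, 110 mm from the turntable's axis, floor 34 mm above the table; goes round with the turntable. The jar of this colour belongs here.
- jar_white_mid (a point): Centre (43 mm above its foot) of the jar of pale cream-white (set honey): round, 62 mm across, 86 mm high, about 330 g, gold lid 61 mm across with a round seal of the honey's colour. z is its axis. May be absent.
- jar_yellow_mid (a point): Centre (43 mm above its foot) of the jar of yellow (light honey): round, 62 mm across, 86 mm high, about 330 g, gold lid 61 mm across with a round seal of the honey's colour. z is its axis. May be absent.
- jar_orange_mid (a point): Centre (43 mm above its foot) of the jar of orange-red (amber honey): round, 62 mm across, 86 mm high, about 330 g, gold lid 61 mm across with a round seal of the honey's colour. z is its axis. May be absent.
- jar_dark_mid (a point): Centre (43 mm above its foot) of the jar of very dark brown (dark honey): round, 62 mm across, 86 mm high, about 330 g, gold lid 61 mm across with a round seal of the honey's colour. z is its axis. May be absent.
- tray: White staging tray on which the waiting jars stand: 290 x 290 mm, floor 6 mm above the table, rim 18 mm high. Origin under its centre. The jars stand about 120 mm apart in a 2 x 2 pattern, one or two places empty.
- hatch (a joint): Clear hatch: 0 shut, 1.49 rad fully raised (stop). 124 mm wide (case x), 208 mm long, hinged at the opening's -y edge, parallel to case x: its +y edge swings up and over towards -y. Soft-close damper (3.5 N m s/rad: about 7 N at the handle for 0.4 rad/s). Let go fully raised, it sinks below 1.42 rad after some 15 s and later falls shut, unless the stay holds it, at about 1.36 rad.
- hatch_hinge (a point): Point on the hatch's hinge line level with the middle of its handle (case x -110, y -115, z 144 mm).
- hatch_handle (a point): Middle of the hatch's black bow handle: round bar 11 mm thick, 90 mm long, parallel to the hinge line. With the hatch shut it is 198 mm from the hinge line towards case +y and 50 mm above it, 45 mm off the hatch's outer face. Can be pinched from above at any angle (open the fingers only about 30 mm), fingers closing along case y; the bar turns between them.
- stay (a joint): Prop stay: steel rod, 8 x 176 mm, pivoted outside the case's -x wall. 0 folded (level, tip to -y), 0.81 rad raised to its stop; stays where left. With the hatch above 1.42 rad it can be swung up past the lug on the hatch's front edge; the hatch then sinks on to its tip. To fold it, ease the hatch up to its stop first, or press the stay down slowly (10 mm/s) for the first 12 mm.
- stay_pin (a point): Middle of the stay's red finger pin: round bar 10 mm thick, standing 72 mm out from the rod towards case -x, 75 mm from the pivot axis and parallel to it; this point is 48 mm out from the rod. 119 mm above the table when folded, about 173 mm when raised. Pinch it from above, fingers closing along case y, or push it.
- stay_pivot (a point): Point on the stay's pivot axis (which is parallel to case x) level with stay_pin: case x -238, y 32, z 119 mm.
- dipper: Bystander: a wooden honey dipper 150 mm long lying on the table. Leave alone.
- comb_box: Bystander: a clear box of comb honey, 105 x 105 x 36 mm. Leave alone.
- squeeze_bottle: Bystander: a honey squeeze bottle 60 mm across, 167 mm high. Leave alone.
Mind the look-alikes: they are no part of the job. What is meant by the part that bears jar_white_mid is not blue or green, and is the smaller of those in its own colour.

How it is judged:
By the outcome, as a careful person would: the job done as asked, in the order asked, and still so for the second after the job is handed in, with the robot touching nothing.
Of jar_white, jar_yellow, jar_orange, jar_dark only 2 to 3 are there at a start; the rules pass over those that are not, and their reading is None.
At some moment in a run one of jar_white, jar_yellow, jar_orange, jar_dark may be knocked a few centimetres aside while the robot is not near it.
It also fails if it takes over 210 s, if anything falls off the work surface, if the arm or the gripper's body presses on something with over 40 N, if the wrist force passes 120 N, or if a joint passes its speed limit or range.

## Working session

There is one attempt and no reset: what is moved stays moved. The work goes in short steps, Python scripts to look and compute and a shell command to move; the robot and the scene stay as the last step left them, time stands still between calls to the robot, and variables do not carry over. Pictures are saved under pics/ and viewed, and the job is handed in when it is done.

```bash
ls -la; mkdir -p pics; python3 - <<'E'
from plant import observe, grab_frame
import cv2
s=observe(); print(s)
for n in ["scene","top","wrist"]:
    f=grab_frame(n); cv2.imwrite(f"pics/{n}0.png",f["img"][:,:,::-1]); print(n,f["camera_matrix"],f["R"],f["t"])
E
```

```text
total 12
drwxr-xr-x  3 agent agent 4096 Dec  6 22:31 .
drwxr-xr-x 23 root  root  4096 Dec  6 22:31 ..
drwxr-xr-x  2 agent agent 4096 Dec  6 22:31 pics
{'time': 0.0, 'joints': array([ 1.06200932,  0.3992216 ,  0.04504057,  1.53789749, -0.01870083,
        1.20691624, -0.0506861 ]), 'qvel': array([-1.55372710e-03, -1.33636061e-03,  2.17671781e-04,  4.43043471e-05,
        1.66133378e-03,  3.39045177e-04, -6.79678028e-04]), 'tau': array([ 2.56130497e-04, -4.75138056e+01,  1.36451125e+00, -2.54225779e+01,
        1.14926169e-02,  9.89752152e-03, -2.58016179e-06]), 'eef_pos': array([ 0.25872534, -0.59558073,  0.23023671]), 'eef_rot': array([-0.69211287, -0.14459886,  0.69250124, -0.1432235 ]), 'contact_force': array([-0.07248303, -0.0212972 ,  0.34375492]), 'ft_torque': array([ 0.03391044, -0.00325019,  0.0395638 ]), 'grip_width': 0.08551620726307602}
scene [[383.29343247   0.         278.96961383]
 [  0.         383.29343247 216.59732702]
 [  0.           0.           1.        ]] [[ 0.86295148  0.50511576 -0.01314559]
 [ 0.38135609 -0.66814404 -0.63886702]
 [-0.33148495  0.54629809 -0.76920486]] [-0.42969542 -0.11318863  1.40185277]
top [[431.1902066    0.         280.57149991]
 [  0.         431.1902066  215.29782893]
 [  0.           0.           1.        ]] [[ 0.01593887 -0.99982504  0.00978938]
 [-0.99689717 -0.01664547 -0.07693479]
 [ 0.07708428 -0.00853276 -0.99698807]] [-0.02530772  0.50955893  1.37145798]
wrist [[364.62263094   0.         276.98217331]
 [  0.         364.62263094 213.0526058 ]
 [  0.           0.           1.        ]] [[ 0.39815359 -0.91731815 -0.00106282]
 [-0.8724997  -0.37905777  0.30831717]
 [-0.28322781 -0.12183028 -0.95128302]] [-0.64899514 -0.04135474  0.37936504]
```

View pics/scene0.png

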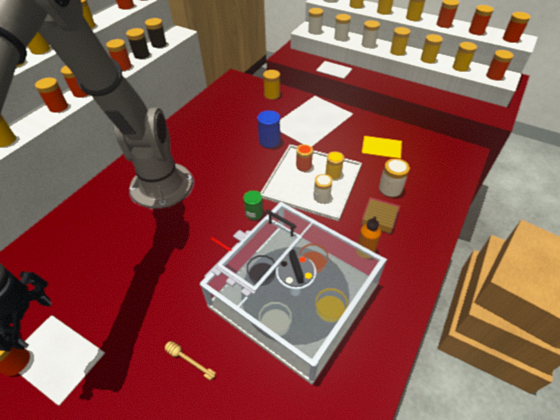

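View pics/top0.png

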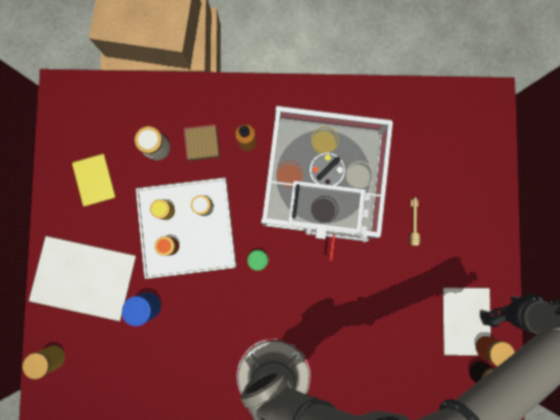

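View pics/wrist0.png

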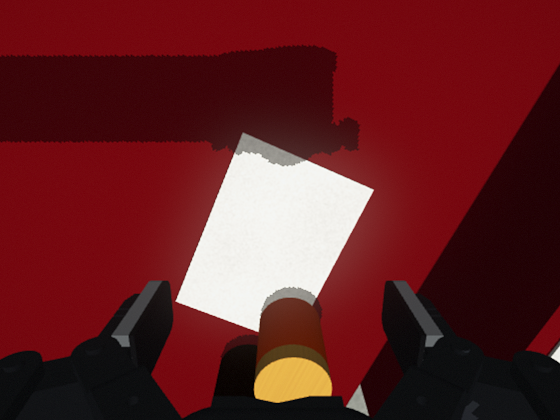

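```bash
cat > h.py <<'E'
import numpy as np, cv2
from plant import observe, grab_frame
from scipy.spatial.transform import Rotation as Rn
def unproj(f,uv,z):
    K=f["camera_matrix"];R=np.array(f["R"]);t=np.array(f["t"])
    d=R.T@np.linalg.solve(K,[uv[0],uv[1],1]); c=-R.T@t
    return c+d*(z-c[2])/d[2]
def proj(f,X):
    p=f["camera_matrix"]@(np.array(f["R"])@np.asarray(X,float)+f["t"]); return p[:2]/p[2]
def crop(f,x0,y0,x1,y1,s,name):
    im=f["img"][y0:y1,x0:x1,::-1]; im=cv2.resize(np.ascontiguousarray(im),None,fx=s,fy=s,interpolation=cv2.INTER_CUBIC)
    cv2.imwrite("pics/"+name,im)
def tri(obs):
    A=[];b=[]
    for f,uv in obs:
        K=f["camera_matrix"];R=np.array(f["R"]);t=np.array(f["t"])
        d=R.T@np.linalg.solve(K,[uv[0],uv[1],1]); d/=np.linalg.norm(d); c=-R.T@t
        P=np.eye(3)-np.outer(d,d); A.append(P); b.append(P@c)
    return np.linalg.lstsq(np.vstack(A),np.hstack(b),rcond=None)[0]
def pose():
    s=observe(); return np.array(s["eef_pos"]),Rn.from_quat(s["eef_rot"]),s
def goto(pos,psi):
    "target TCP pos, tool down with tool y at heading psi in world: print shift (units .1m) & rotvec (units .5 rad) in present tool axes"
    p,r,s=pose()
    y=np.array([np.cos(psi),np.sin(psi),0]);x=np.array([0,0,-1.]);Rt=np.column_stack([x,y,np.cross(x,y)])
    d=r.inv().apply(np.array(pos)-p)/.1; w=(r.inv()*Rn.from_matrix(Rt)).as_rotvec()/.5
    print("shift",d.round(3),"rot",w.round(3))
def st():
    p,r,s=pose(); m=r.as_matrix()
    print("t",round(s["time"],2),"p",p.round(4),"toolx",m[:,0].round(3),"psi_y",np.degrees(np.arctan2(m[1,1],m[0,1])).round(1),"j",np.round(s["joints"],2),"F",np.round(s["contact_force"],1),"w",round(s["grip_width"],4))
E
python3 - <<'E'
from h import *
f=grab_frame("top"); crop(f,250,95,430,255,4.4,"c1.png"); crop(f,125,170,275,285,5,"c2.png")
st()
E
```

```text
t 0.2 p [ 0.2588 -0.5958  0.2307] toolx [-0.001  0.001 -1.   ] psi_y -66.5 j [ 1.06  0.4   0.05  1.54 -0.02  1.21 -0.05] F [ 0.5 -0.3  0.5] w 0.0852
```

View pics/c1.png

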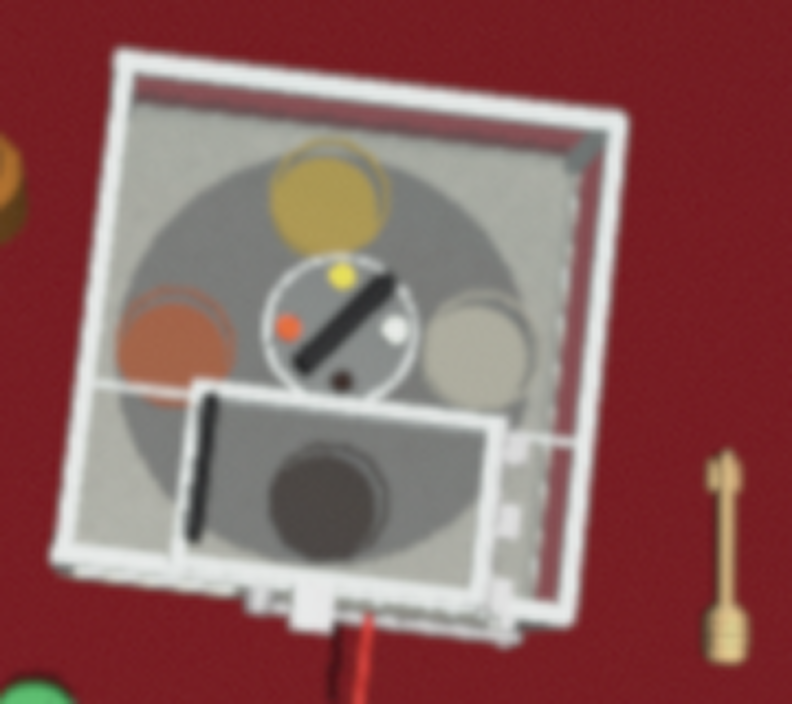

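View pics/c2.png

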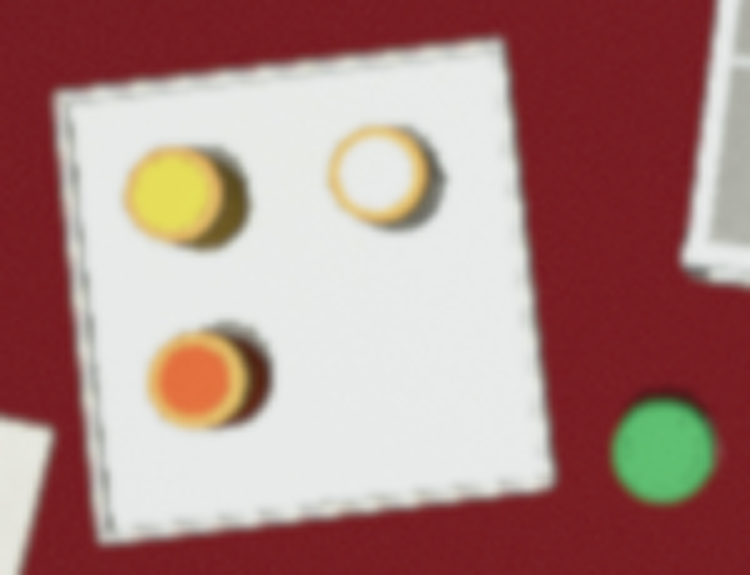

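```bash
python3 - <<'E'
from h import *
f=grab_frame("top")
C=lambda x,y:(250+(x+.5)/4.4-.5,95+(y+.5)/4.4-.5)
T=lambda x,y:(125+(x+.5)/5-.5,170+(y+.5)/5-.5)
g=lambda p,z:unproj(f,p,z)[:2].round(4)
for n,p in dict(TL=(117,50),TR=(628,112),BR=(573,627),BL=(52,565)).items(): print(n,g(C(*p),.138))
print("knob mid",g(C(344,324),.18),"ends",g(C(390,281),.18),g(C(300,367),.18)); print("handle",g(C(211,395),.2),g(C(194,540),.2), "dial",g(C(341,328),.146))
print("pin",g(C(370,618),.119),g(C(360,700),.119))
for n,p in dict(yel=(328,205),ora=(175,345),whi=(475,354),dark=(322,506)).items(): print(n,g(C(*p),.034))
for n,p in dict(yel=(174,194),whi=(378,173),ora=(197,380)).items(): print("jar",n,g(T(*p),.092))
for n,p in dict(a=(55,92),b=(505,40),c=(553,490),d=(103,545)).items(): print("tray",n,g(T(*p),.018))
E
```

```text
TL [0.8305 0.0024]
TR [ 0.7939 -0.3478]
BR [ 0.4412 -0.3095]
BL [0.477 0.04 ]
knob mid [ 0.6357 -0.1495] ends [ 0.6648 -0.1795] [ 0.6068 -0.1209]
handle [ 0.5843 -0.062 ] [ 0.4908 -0.0524] dial [ 0.6394 -0.1515]
pin [ 0.4456 -0.1759] [ 0.39   -0.1694]
yel [ 0.7519 -0.1542]
ora [ 0.6457 -0.0431]
whi [ 0.6429 -0.2629]
dark [ 0.5293 -0.1517]
jar yel [0.5193 0.354 ]
jar whi [0.5343 0.23  ]
jar ora [0.4062 0.3358]
tray a [0.5908 0.4534]
tray b [0.6299 0.1635]
tray c [0.3399 0.1254]
tray d [0.3007 0.4108]
```

```bash
cat >> h.py <<'E'
AX=np.array([.638,-.1515]); YAW=np.radians(-6.0)
def cw(x,y,z):  # case mm -> world
    c,s=np.cos(YAW),np.sin(YAW); return np.array([AX[0]+(c*x-s*y)/1e3,AX[1]+(s*x+c*y)/1e3,z/1e3])
def wc(p):
    c,s=np.cos(YAW),np.sin(YAW); d=(np.array(p)[:2]-AX)*1e3; return np.array([c*d[0]+s*d[1],-s*d[0]+c*d[1],p[2]*1e3])
E
python3 -m creep '[{"claw":0.35,"dx":-1,"rx":0.5},{"claw":0.35,"dx":-1,"rx":1},{"claw":0.35,"dx":-1,"rx":1},{"claw":0.35,"dx":-1,"rx":1}]' 60
python3 - <<'E'
from h import *
st(); goto(cw(-110,83,330),np.radians(-96))
E
```

```text
t 0.25 p [ 0.2589 -0.5959  0.2308] toolx [-0.     0.001 -1.   ] psi_y -66.5 j [ 1.06  0.4   0.05  1.54 -0.02  1.21 -0.05] F [ 0.2 -0.5  0.2] w 0.0854
shift [-0.989 -3.83  -4.699] rot [1.029e+00 1.000e-03 2.000e-03]$[0]: bad value
```

```bash

python3 -m creep '[{"claw":0.35,"dx":-1,"dy":0,"dz":0,"rx":0.5,"ry":0,"rz":0},{"claw":0.35,"dx":-1,"dy":0,"dz":0,"rx":1,"ry":0,"rz":0},{"claw":0.35,"dx":-1,"dy":0,"dz":0,"rx":1,"ry":0,"rz":0},{"claw":0.35,"dx":-1,"dy":0,"dz":0,"rx":1,"ry":0,"rz":0}]' 60
python3 - <<'E'
from h import *
st(); goto(cw(-110,83,330),np.radians(-96))
E
```

```text
time: 0.75
eef_pos: [0.259, -0.5959, 0.331]
eef_rot: [-0.706, 0.031, 0.707, 0.031]
contact_force: [0.8, -0.8, -0.7]
grip_width: 0.0297
t 0.75 p [ 0.259  -0.5959  0.331 ] toolx [-0.     0.001 -1.   ] psi_y -95.1 j [ 0.99  0.35  0.14  1.39 -0.05  1.4  -0.53] F [ 0.8 -0.8 -0.7] w 0.0297
shift [ 0.011 -5.61  -2.296] rot [0.032 0.001 0.001]
```

```bash

python3 -m creep '[{"claw":0.35,"dx":0,"dy":-0.6,"dz":-0.2,"rx":0,"ry":0,"rz":0},{"claw":0.35,"dx":0,"dy":-1,"dz":-0.4,"rx":0.03,"ry":0,"rz":0}]' >/dev/null
python3 -m creep '[{"claw":0.35,"dx":0,"dy":-0.6,"dz":-0.2,"rx":0,"ry":0,"rz":0},{"claw":0.35,"dx":0,"dy":-1,"dz":-0.4,"rx":0,"ry":0,"rz":0}]' >/dev/null
python3 -m creep '[{"claw":0.35,"dx":0,"dy":-0.6,"dz":-0.2,"rx":0,"ry":0,"rz":0},{"claw":0.35,"dx":0,"dy":-1,"dz":-0.4,"rx":0,"ry":0,"rz":0}]' >/dev/null
python3 -m creep '[{"claw":0.35,"dx":0,"dy":-0.6,"dz":-0.2,"rx":0,"ry":0,"rz":0},{"claw":0.35,"dx":0,"dy":-1,"dz":-0.4,"rx":0,"ry":0,"rz":0},{"claw":0.35,"dx":0,"dy":-1,"dz":-0.4,"rx":0,"ry":0,"rz":0}]' 
python3 - <<'E'
from h import *
st(); goto(cw(-110,83,330),np.radians(-96))
E
```

```text
time: 1.88
eef_pos: [0.4594, -0.2, 0.3284]
eef_rot: [-0.705, 0.026, 0.708, 0.032]
contact_force: [-0.2, -0.5, 0.5]
grip_width: 0.0299
t 1.88 p [ 0.4594 -0.2     0.3284] toolx [-0.004  0.008 -1.   ] psi_y -94.7 j [ 0.48  0.08 -0.17  1.73  0.01  1.34 -1.34] F [-0.2 -0.5  0.5] w 0.0299
shift [-0.009 -1.485 -0.659] rot [0.045 0.009 0.014]
```

```bash

python3 -m creep '[{"claw":0.35,"dx":0,"dy":-0.5,"dz":-0.25,"rx":0.02,"ry":0,"rz":0},{"claw":0.35,"dx":0,"dy":-0.9,"dz":-0.4,"rx":0.045,"ry":0.01,"rz":0.01},{"claw":0.35,"dx":0,"dy":-0.9,"dz":-0.4,"rx":0.045,"ry":0.01,"rz":0.01}]' >/dev/null
python3 -m creep '[{"claw":0.35,"dx":0,"dy":-0.5,"dz":-0.25,"rx":0,"ry":0,"rz":0},{"claw":0.35,"dx":0,"dy":-0.6,"dz":-0.26,"rx":0,"ry":0,"rz":0},{"claw":0.35,"dx":0,"dy":-0.6,"dz":-0.26,"rx":0,"ry":0,"rz":0}]' 
python3 - <<'E'
from h import *
st(); goto(cw(-110,83,330),np.radians(-96))
f=grab_frame("wrist"); cv2.imwrite("pics/w1.png",f["img"][:,:,::-1])
for n,X in dict(h0=cw(-155,83,194),h1=cw(-65,83,194),knob=cw(0,0,180),pin=cw(-238,-43,119)).items(): print(n,proj(f,X).round(0))
E
```

```text
time: 2.62
eef_pos: [0.5385, -0.0542, 0.3277]
eef_rot: [-0.706, 0.033, 0.707, 0.035]
contact_force: [-0.5, 0.3, 0.1]
grip_width: 0.0298
t 2.62 p [ 0.5385 -0.0542  0.3277] toolx [-0.002  0.003 -1.   ] psi_y -95.5 j [ 0.29  0.15 -0.3   1.65  0.04  1.35 -1.69] F [-0.5  0.3  0.1] w 0.0298
shift [-0.023  0.033  0.009] rot [0.017 0.005 0.005]
h0 [280. 252.]
h1 [281. 141.]
knob [396.  50.]
pin [394. 294.]
```

View pics/w1.png

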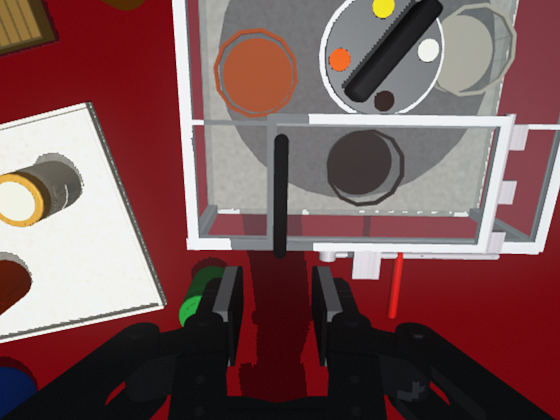

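```bash

python3 -m creep '[{"claw":0.35,"dx":0.5,"dy":0.03,"dz":0.01,"rx":0.02,"ry":0,"rz":0},{"claw":0.35,"dx":1,"dy":0.03,"dz":0.01,"rx":0.02,"ry":0,"rz":0}]' >/dev/null
python3 -m creep '[{"claw":0.35,"dx":0.3,"dy":0,"dz":0,"rx":0,"ry":0,"rz":0},{"claw":0.35,"dx":0.53,"dy":0,"dz":0,"rx":0,"ry":0,"rz":0},{"claw":0.35,"dx":0.53,"dy":0,"dz":0,"rx":0,"ry":0,"rz":0}]' 
python3 - <<'E'
from h import *
st(); goto(cw(-110,83,175),np.radians(-96))
f=grab_frame("wrist"); cv2.imwrite("pics/w2.png",f["img"][:,:,::-1])
E
```

```text
time: 3.3
eef_pos: [0.5342, -0.0639, 0.1724]
eef_rot: [-0.704, 0.041, 0.708, 0.04]
contact_force: [-1.4, -0.3, -0.4]
grip_width: 0.03
t 3.3 p [ 0.5342 -0.0639  0.1724] toolx [-0.005 -0.001 -1.   ] psi_y -96.6 j [ 0.28  0.27 -0.29  1.86  0.09  1.03 -1.73] F [-1.4 -0.3 -0.4] w 0.03
shift [-0.026 -0.068 -0.023] rot [-0.022  0.01  -0.002]
```

View pics/w2.png

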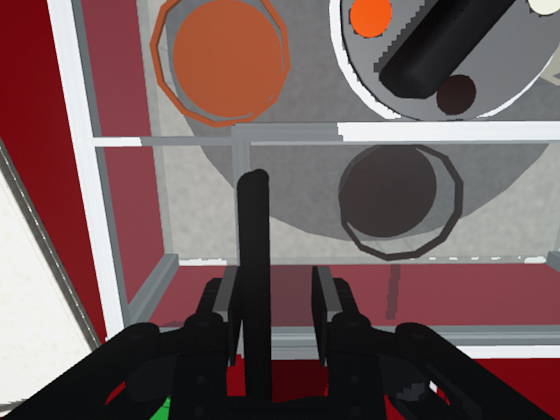

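```bash

python3 -m creep '[{"claw":0.35,"dx":-0.02,"dy":-0.06,"dz":-0.02,"rx":-0.02,"ry":0.01,"rz":0},{"claw":0.35,"dx":-0.02,"dy":-0.06,"dz":-0.02,"rx":-0.02,"ry":0.01,"rz":0},{"claw":0,"dx":-0.02,"dy":-0.06,"dz":-0.02,"rx":-0.02,"ry":0.01,"rz":0},{"claw":0,"dx":-0.02,"dy":-0.06,"dz":-0.02,"rx":-0.02,"ry":0.01,"rz":0},{"claw":0,"dx":-0.02,"dy":-0.06,"dz":-0.02,"rx":-0.02,"ry":0.01,"rz":0}]' 60
python3 - <<'E'
from h import *
st(); p,r,s=pose(); print(wc(p))
# arc plan
for a in np.arange(0,1.5,.1):
    th=a+np.arctan2(50,198); rr=np.hypot(50,198)
    print(round(a,2),"y",round(-115+rr*np.cos(th),1),"tcpz",round(144+rr*np.sin(th)-19,1))
E
```

```text
time: 3.98
eef_pos: [0.5389, -0.0564, 0.1768]
eef_rot: [0.708, -0.037, -0.704, -0.037]
contact_force: [-1.0, 4.0, 5.4]
grip_width: 0.0091
t 3.98 p [ 0.5389 -0.0564  0.1768] toolx [ 0.005  0.    -1.   ] psi_y -96.0 j [ 0.28  0.26 -0.3   1.86  0.09  1.03 -1.73] F [-1.   4.   5.4] w 0.0091
[-108.49254337   84.21723764  176.79426617]
0.0 y 83.0 tcpz 175.0
0.1 y 77.0 tcpz 194.5
0.2 y 69.1 tcpz 213.3
0.3 y 59.4 tcpz 231.3
0.4 y 47.9 tcpz 248.2
0.5 y 34.8 tcpz 263.8
0.6 y 20.2 tcpz 278.1
0.7 y 4.2 tcpz 290.8
0.8 y -12.9 tcpz 301.9
0.9 y -31.1 tcpz 311.2
1.0 y -50.1 tcpz 318.6
1.1 y -69.7 tcpz 324.1
1.2 y -89.9 tcpz 327.7
1.3 y -110.2 tcpz 329.2
1.4 y -130.6 tcpz 328.6
```

```bash

python3 -m creep '[{"claw":0,"dx":-0.1,"dy":0.028,"dz":0,"rx":0,"ry":0,"rz":0},{"claw":0,"dx":-0.195,"dy":0.06,"dz":0,"rx":0,"ry":0,"rz":0},{"claw":0,"dx":-0.33,"dy":0.113,"dz":0,"rx":0,"ry":0,"rz":0},{"claw":0,"dx":-0.455,"dy":0.176,"dz":0,"rx":0,"ry":0,"rz":0},{"claw":0,"dx":-0.58,"dy":0.246,"dz":0,"rx":0,"ry":0,"rz":0},{"claw":0,"dx":-0.7,"dy":0.326,"dz":0,"rx":0,"ry":0,"rz":0},{"claw":0,"dx":-0.812,"dy":0.415,"dz":0,"rx":0,"ry":0,"rz":0},{"claw":0,"dx":-0.888,"dy":0.482,"dz":0,"rx":0,"ry":0,"rz":0}]'
python3 - <<'E'
from h import *
st(); p,r,s=pose(); print(wc(p)); c=wc(p); print("angle",np.arctan2(c[2]+19-144,c[1]+115)-np.arctan2(50,198), np.hypot(c[2]+19-144,c[1]+115))
E
```

```text
time: 4.97
eef_pos: [0.5338, -0.1018, 0.2654]
eef_rot: [0.708, -0.035, -0.705, -0.038]
contact_force: [3.7, 6.8, -4.9]
grip_width: 0.0086
t 4.97 p [ 0.5338 -0.1018  0.2654] toolx [ 0.005  0.005 -1.   ] psi_y -95.9 j [ 0.35  0.19 -0.27  1.74  0.05  1.21 -1.61] F [ 3.7  6.8 -4.9] w 0.0086
[-108.792796     38.54431734  265.38031524]
angle 0.4932871189751885 208.04444308061557
```

```bash

python3 -m creep '[{"claw":0,"dx":-0.117,"dy":0.114,"dz":0.005,"rx":0,"ry":0,"rz":0},{"claw":0,"dx":-0.224,"dy":0.237,"dz":0.01,"rx":0,"ry":0,"rz":0},{"claw":0,"dx":-0.32,"dy":0.369,"dz":0.01,"rx":0,"ry":0,"rz":0},{"claw":0,"dx":-0.406,"dy":0.508,"dz":0.01,"rx":0,"ry":0,"rz":0},{"claw":0,"dx":-0.48,"dy":0.653,"dz":0.01,"rx":0,"ry":0,"rz":0},{"claw":0,"dx":-0.543,"dy":0.804,"dz":0.01,"rx":0,"ry":0,"rz":0},{"claw":0,"dx":-0.593,"dy":0.959,"dz":0.01,"rx":0,"ry":0,"rz":0}]'
python3 - <<'E'
from h import *
st(); p,r,s=pose(); print(wc(p)); c=wc(p); print("angle",np.arctan2(c[2]+19-144,c[1]+115)-np.arctan2(50,198), np.hypot(c[2]+19-144,c[1]+115))
goto(cw(-110,-149,326),np.radians(-96))
E
```

```text
time: 5.85
eef_pos: [0.5242, -0.1895, 0.3256]
eef_rot: [0.708, -0.028, -0.704, -0.04]
contact_force: [1.7, 14.4, 3.4]
grip_width: 0.0085
t 5.85 p [ 0.5242 -0.1895  0.3256] toolx [ 0.007  0.017 -1.   ] psi_y -95.5 j [ 0.46  0.18 -0.21  1.62  0.02  1.34 -1.42] F [ 1.7 14.4  3.4] w 0.0085
[-109.16198696  -49.69707867  325.61421522]
angle 1.0087448101155365 210.97519968965022
shift [-0.021  0.993  0.016] rot [ 0.016 -0.01   0.035]
```

```bash

python3 -m creep '[{"claw":0,"dx":0,"dy":0.16,"dz":0.002,"rx":0,"ry":0,"rz":0},{"claw":0,"dx":-0.01,"dy":0.32,"dz":0.005,"rx":0,"ry":0,"rz":0.02},{"claw":0,"dx":-0.025,"dy":0.48,"dz":0.01,"rx":0,"ry":0,"rz":0.03},{"claw":0,"dx":-0.03,"dy":0.645,"dz":0.01,"rx":0,"ry":0,"rz":0.03},{"claw":0,"dx":-0.02,"dy":0.81,"dz":0.015,"rx":0,"ry":0,"rz":0.03},{"claw":0,"dx":0,"dy":0.93,"dz":0.015,"rx":0,"ry":0,"rz":0.03},{"claw":0,"dx":0.01,"dy":1.0,"dz":0.015,"rx":0,"ry":0,"rz":0.03},{"claw":0,"dx":0.01,"dy":1.0,"dz":0.015,"rx":0,"ry":0,"rz":0.03}]'
python3 - <<'E'
from h import *
st(); p,r,s=pose(); print(wc(p)); c=wc(p); print("angle",np.arctan2(c[2]+19-144,c[1]+115)-np.arctan2(50,198), np.hypot(c[2]+19-144,c[1]+115))
f=grab_frame("scene"); crop(f,180,160,420,400,3,"s1.png")
E
```

```text
time: 6.85
eef_pos: [0.5137, -0.287, 0.3304]
eef_rot: [0.71, -0.033, -0.702, -0.036]
contact_force: [-5.3, 8.1, 23.5]
grip_width: 0.0086
t 6.85 p [ 0.5137 -0.287   0.3304] toolx [ 0.011  0.004 -1.   ] psi_y -95.5 j [ 0.56  0.23 -0.15  1.55  0.03  1.36 -1.26] F [-5.3  8.1 23.5] w 0.0086
[-109.44647919 -147.71073164  330.4428673 ]
angle 1.4813375722248032 208.03067967724323
```

View pics/s1.png

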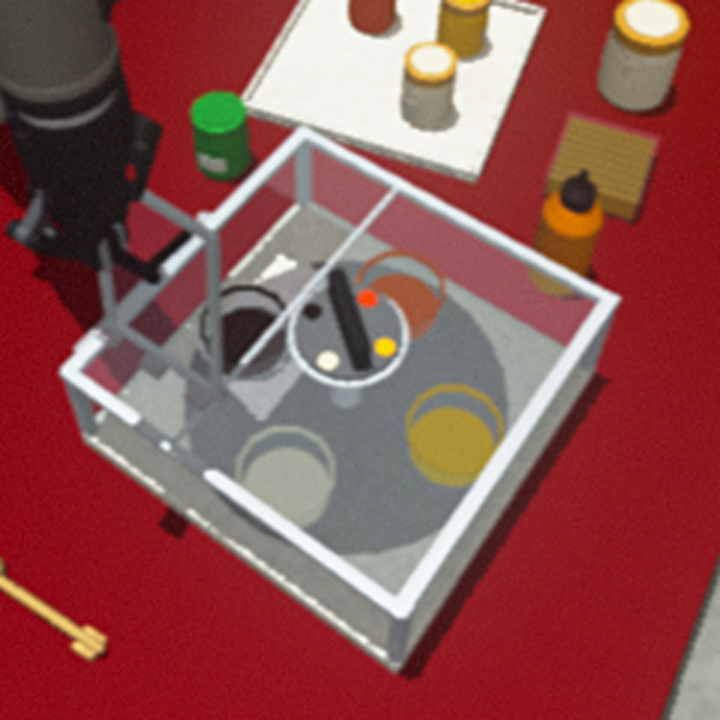

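```bash

python3 -m creep '[{"claw":0,"dx":0.03,"dy":0.05,"dz":0,"rx":0,"ry":0,"rz":0},{"claw":0,"dx":0.03,"dy":0.05,"dz":0,"rx":0,"ry":0,"rz":0},{"claw":0.35,"dx":0.03,"dy":0.05,"dz":0,"rx":0,"ry":0,"rz":0},{"claw":0.35,"dx":0.03,"dy":0.05,"dz":0,"rx":0,"ry":0,"rz":0},{"claw":0.35,"dx":-0.6,"dy":0.05,"dz":0,"rx":0,"ry":0,"rz":0},{"claw":0.35,"dx":-0.6,"dy":0.05,"dz":0.3,"rx":0,"ry":0,"rz":0},{"claw":0.35,"dx":-0.6,"dy":0.05,"dz":1.0,"rx":0,"ry":0,"rz":0},{"claw":0.35,"dx":-0.6,"dy":-0.5,"dz":1.0,"rx":0,"ry":0,"rz":0}]'
python3 - <<'E'
from h import *
st(); p,r,s=pose(); print(wc(p)); 
goto(cw(-238,-43,180),np.radians(-96))
f=grab_frame("scene"); crop(f,180,160,420,400,3,"s2.png")
E
```

```text
time: 7.9
eef_pos: [0.4131, -0.2333, 0.3894]
eef_rot: [0.709, -0.039, -0.703, -0.04]
contact_force: [0.8, 2.1, -0.1]
grip_width: 0.0298
t 7.9 p [ 0.4131 -0.2333  0.3894] toolx [ 0.008  0.    -1.   ] psi_y -96.4 j [ 0.58 -0.   -0.16  1.68 -0.    1.45 -1.25] F [ 0.8  2.1 -0.1] w 0.0298
[-215.09828569 -104.82545391  389.3670638 ]
shift [ 2.092 -0.614  0.25 ] rot [-0.013 -0.017  0.002]
```

View pics/s2.png

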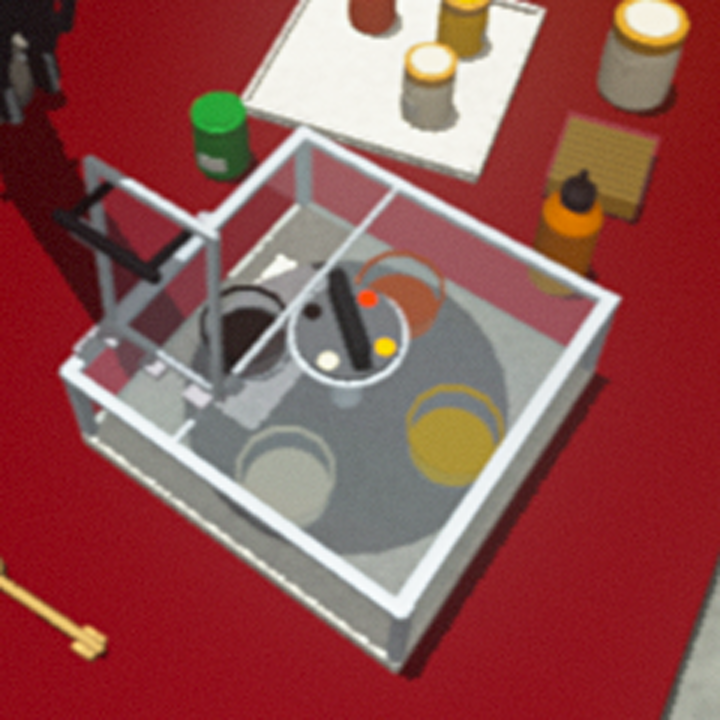

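```bash

python3 -m creep '[{"claw":0.35,"dx":0.4,"dy":-0.4,"dz":0.25,"rx":0,"ry":0,"rz":0},{"claw":0.35,"dx":1,"dy":-0.61,"dz":0.25,"rx":-0.01,"ry":-0.02,"rz":0},{"claw":0.35,"dx":1,"dy":-0.61,"dz":0.25,"rx":-0.01,"ry":-0.02,"rz":0}]' >/dev/null
python3 -m creep '[{"claw":0.35,"dx":0.5,"dy":0,"dz":0,"rx":0,"ry":0,"rz":0},{"claw":0.35,"dx":1,"dy":0,"dz":0,"rx":0,"ry":0,"rz":0},{"claw":0.35,"dx":1,"dy":0,"dz":0,"rx":0,"ry":0,"rz":0}]' >/dev/null
python3 - <<'E'
from h import *
st(); p,r,s=pose(); print(wc(p)); 
goto(cw(-238,-43,100),np.radians(-96))
f=grab_frame("wrist"); cv2.imwrite("pics/w3.png",f["img"][:,:,::-1])
print(proj(f,cw(-238,-43,119)),proj(f,cw(-262,-43,119)))
E
```

```text
t 8.7 p [ 0.3927 -0.1563  0.1858] toolx [-0.014  0.012 -1.   ] psi_y -95.1 j [ 0.52  0.05 -0.24  2.09  0.01  1.02 -1.39] F [-0.4 -0.9  0.9] w 0.0302
[-243.4510136   -30.36946717  185.77447719]
shift [ 0.855  0.136 -0.065] rot [0.031 0.03  0.021]
[298.1234007  218.60380998] [296.8338487 254.6524893]
```

View pics/w3.png

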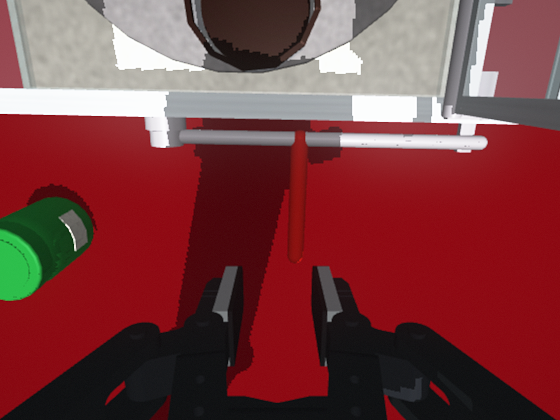

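```bash

python3 -m creep '[{"claw":0.35,"dx":0.2,"dy":0.13,"dz":-0.05,"rx":0.03,"ry":0.03,"rz":0.02},{"claw":0.35,"dx":0.6,"dy":0.135,"dz":-0.05,"rx":0.03,"ry":0.03,"rz":0.02},{"claw":0.35,"dx":0.855,"dy":0.135,"dz":-0.05,"rx":0.03,"ry":0.03,"rz":0.02},{"claw":0.35,"dx":0.855,"dy":0.135,"dz":-0.05,"rx":0.03,"ry":0.03,"rz":0.02}]' 
python3 - <<'E'
from h import *
p,r,s=pose(); print(wc(p)); goto(cw(-239,-43,100),np.radians(-96))
E
```

```text
time: 9.25
eef_pos: [0.3993, -0.1709, 0.1037]
eef_rot: [0.708, -0.038, -0.704, -0.037]
contact_force: [-1.1, -0.0, 0.4]
grip_width: 0.0299
[-235.38446358  -44.23569027  103.70920076]
shift [ 0.037 -0.012  0.036] rot [-0.001 -0.013 -0.003]
```

```bash

python3 -m creep '[{"claw":0,"dx":0.03,"dy":-0.01,"dz":0.03,"rx":0,"ry":0,"rz":0},{"claw":0,"dx":0.03,"dy":-0.01,"dz":0.03,"rx":0,"ry":0,"rz":0},{"claw":0,"dx":0.03,"dy":-0.01,"dz":0.03,"rx":0,"ry":0,"rz":0},{"claw":0,"dx":-0.05,"dy":-0.015,"dz":0.03,"rx":0,"ry":0,"rz":0},{"claw":0,"dx":-0.12,"dy":-0.025,"dz":0.03,"rx":0,"ry":0,"rz":0},{"claw":0,"dx":-0.26,"dy":-0.07,"dz":0.03,"rx":0,"ry":0,"rz":0},{"claw":0,"dx":-0.39,"dy":-0.14,"dz":0.03,"rx":0,"ry":0,"rz":0},{"claw":0,"dx":-0.52,"dy":-0.245,"dz":0.03,"rx":0,"ry":0,"rz":0},{"claw":0,"dx":-0.53,"dy":-0.25,"dz":0.03,"rx":0,"ry":0,"rz":0}]' 40
python3 - <<'E'
from h import *
st();p,r,s=pose(); print(wc(p)); 
f=grab_frame("scene"); crop(f,180,160,420,400,3,"s3.png")
f=grab_frame("wrist"); cv2.imwrite("pics/w4.png",f["img"][:,:,::-1])
E
```

```text
time: 10.38
eef_pos: [0.4021, -0.1465, 0.1598]
eef_rot: [0.712, -0.038, -0.701, -0.035]
contact_force: [4.3, -2.4, 0.9]
grip_width: 0.0082
t 10.38 p [ 0.4021 -0.1465  0.1598] toolx [ 0.015 -0.005 -1.   ] psi_y -96.0 j [ 0.49  0.07 -0.25  2.13  0.02  0.93 -1.45] F [ 4.3 -2.4  0.9] w 0.0082
[-235.17579399  -19.68907259  159.78447172]
```

View pics/s3.png

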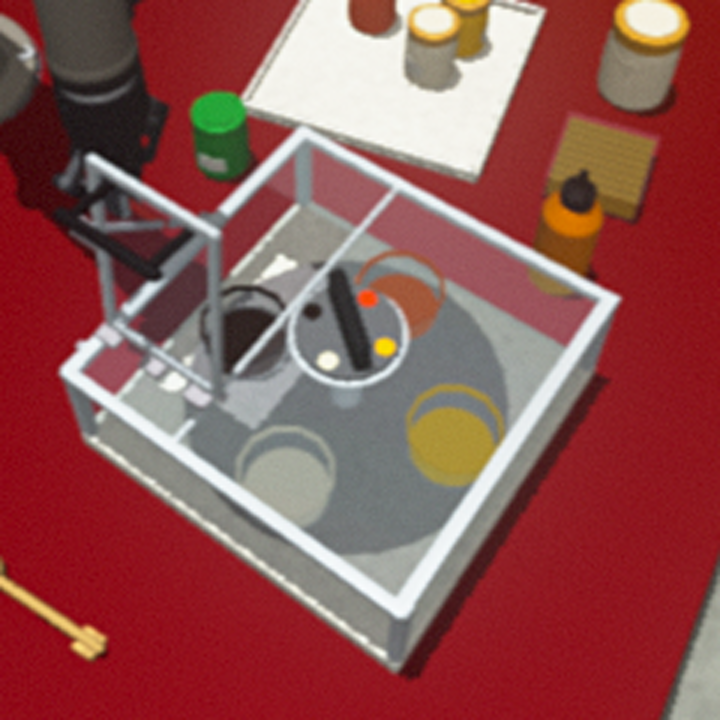

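View pics/w4.png

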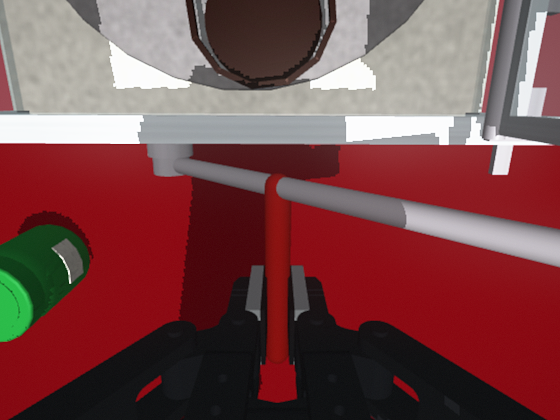

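```bash

python3 -m creep '[{"claw":0.4,"dx":0,"dy":0,"dz":0,"rx":0,"ry":0,"rz":0},{"claw":0.4,"dx":0,"dy":0,"dz":0,"rx":0,"ry":0,"rz":0},{"claw":0.4,"dx":-0.5,"dy":0,"dz":0,"rx":0,"ry":0,"rz":0},{"claw":0.4,"dx":-1,"dy":-0.2,"dz":0,"rx":-0.2,"ry":0,"rz":0},{"claw":0.4,"dx":-1,"dy":-0.2,"dz":-0.3,"rx":-0.3,"ry":0,"rz":0}]' 
python3 - <<'E'
from h import *
st();p,r,s=pose(); print(wc(p)); 
goto(cw(0,0,250),np.radians(-135.3))
f=grab_frame("scene"); crop(f,180,100,420,340,3,"s4.png")
E
```

```text
time: 11.1
eef_pos: [0.4335, -0.1291, 0.2634]
eef_rot: [0.714, 0.014, -0.7, 0.02]
contact_force: [0.6, -0.7, 0.6]
grip_width: 0.0344
t 11.1 p [ 0.4335 -0.1291  0.2634] toolx [ 0.02  -0.007 -1.   ] psi_y -87.3 j [ 0.47  0.01 -0.28  1.95  0.01  1.17 -1.33] F [ 0.6 -0.7  0.6] w 0.0344
[-205.68104328    0.93357507  263.42079144]
shift [ 0.178  0.32  -2.028] rot [ 1.676e+00 -4.500e-02  1.000e-03]
```

View pics/s4.png

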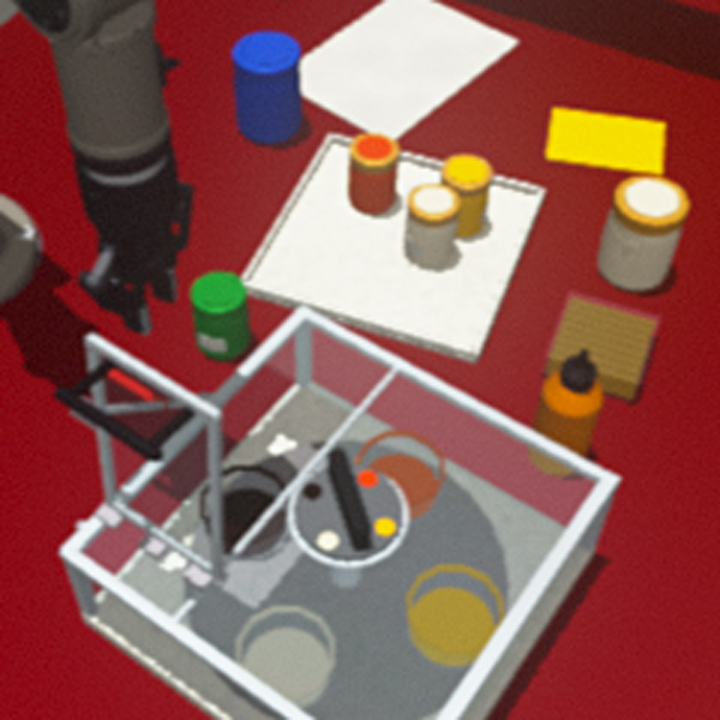

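```bash

python3 -m creep '[{"claw":0.4,"dx":-0.05,"dy":0.1,"dz":-0.4,"rx":0.35,"ry":0,"rz":0},{"claw":0.4,"dx":0,"dy":0.15,"dz":-0.9,"rx":0.7,"ry":-0.02,"rz":0},{"claw":0.4,"dx":0,"dy":0.15,"dz":-1,"rx":1,"ry":-0.04,"rz":0},{"claw":0.4,"dx":0,"dy":0.15,"dz":-1,"rx":1,"ry":-0.04,"rz":0}]' >/dev/null
python3 - <<'E'
from h import *
st();p,r,s=pose(); print(wc(p)); 
goto(cw(0,0,250),np.radians(-135.3))
E
```

```text
t 11.65 p [ 0.5372 -0.1393  0.2623] toolx [-0.001 -0.001 -1.   ] psi_y -115.7 j [ 0.4   0.21 -0.27  1.72  0.06  1.22 -1.9 ] F [-0.9  0.6  0.5] w 0.034
[-101.5536168     1.63190866  262.2855029 ]
shift [ 0.122 -0.327 -0.962] rot [ 0.684  0.001 -0.003]
```

```bash

python3 -m creep '[{"claw":0.5,"dx":0,"dy":-0.15,"dz":-0.4,"rx":0.35,"ry":0,"rz":0},{"claw":0.5,"dx":0.1,"dy":-0.33,"dz":-0.9,"rx":0.68,"ry":0,"rz":0},{"claw":0.5,"dx":0.12,"dy":-0.33,"dz":-0.96,"rx":0.68,"ry":0,"rz":0},{"claw":0.5,"dx":0.12,"dy":-0.33,"dz":-0.96,"rx":0.68,"ry":0,"rz":0}]' >/dev/null
python3 - <<'E'
from h import *
st();p,r,s=pose(); print(wc(p)); 
goto(cw(0,0,153),np.radians(-135.3))
f=grab_frame("wrist"); cv2.imwrite("pics/w5.png",f["img"][:,:,::-1])
print(proj(f,cw(0,0,180)))
for a in (-45.3,134.7): print(proj(f,cw(0,0,180)+.043*np.array([np.cos(np.radians(a)),np.sin(np.radians(a)),0])))
E
```

```text
t 12.15 p [ 0.6364 -0.1516  0.2494] toolx [-0.004 -0.001 -1.   ] psi_y -135.1 j [ 0.33  0.4  -0.22  1.49  0.09  1.26 -2.26] F [-0.1 -0.4 -0.5] w 0.043
[-1.54740116e+00 -2.35840743e-01  2.49402741e+02]
shift [ 0.964 -0.015 -0.013] rot [ 0.007  0.005 -0.007]
[272.48952678 225.99702144]
[272.44979452 156.48064985]
[272.52483216 287.76803881]
```

View pics/w5.png

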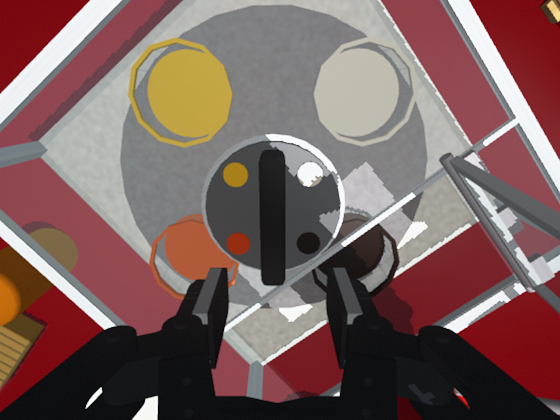

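```bash

python3 -m creep '[{"claw":0.5,"dx":0.4,"dy":-0.015,"dz":-0.01,"rx":0.01,"ry":0,"rz":0},{"claw":0.5,"dx":0.8,"dy":-0.015,"dz":-0.01,"rx":0.01,"ry":0,"rz":0},{"claw":0.5,"dx":0.96,"dy":-0.015,"dz":-0.01,"rx":0.01,"ry":0,"rz":0},{"claw":0.5,"dx":0.96,"dy":-0.015,"dz":-0.01,"rx":0.01,"ry":0,"rz":0}]' 
python3 -c "
from h import *
goto(cw(0,0,153),np.radians(-135.3))"
```

```text
time: 12.7
eef_pos: [0.6367, -0.1514, 0.1542]
eef_rot: [-0.651, 0.274, 0.654, 0.272]
contact_force: [1.1, 0.1, 0.0]
grip_width: 0.0426
shift [ 0.012 -0.009 -0.009] rot [-0.003  0.005 -0.007]
```

```bash

python3 -m creep '[{"claw":0,"dx":0.01,"dy":-0.01,"dz":-0.01,"rx":0,"ry":0,"rz":0},{"claw":0,"dx":0.01,"dy":-0.01,"dz":-0.01,"rx":0,"ry":0,"rz":0},{"claw":0,"dx":0.01,"dy":-0.01,"dz":-0.01,"rx":0,"ry":0,"rz":0},{"claw":0,"dx":0.01,"dy":-0.01,"dz":-0.01,"rx":-0.2,"ry":0,"rz":0},{"claw":0,"dx":0.01,"dy":-0.01,"dz":-0.01,"rx":-0.45,"ry":0,"rz":0},{"claw":0,"dx":0.01,"dy":-0.01,"dz":-0.01,"rx":-0.7,"ry":0,"rz":0},{"claw":0,"dx":0.01,"dy":-0.01,"dz":-0.01,"rx":-0.95,"ry":0,"rz":0},{"claw":0,"dx":0.01,"dy":-0.01,"dz":-0.01,"rx":-1,"ry":0,"rz":0}]' 60
python3 -c "
from h import *
st();goto(cw(0,0,153),np.radians(-135.3+84.4))"
```

```text
time: 13.7
eef_pos: [0.64, -0.151, 0.1555]
eef_rot: [0.7, -0.103, -0.699, -0.103]
contact_force: [-0.4, 1.9, 5.8]
grip_width: 0.0145
t 13.7 p [ 0.64   -0.151   0.1555] toolx [ 0.    -0.001 -1.   ] psi_y -106.7 j [ 0.4   0.49 -0.32  1.59  0.17  1.09 -1.83] F [-0.4  1.9  5.8] w 0.0145
shift [0.025 0.01  0.018] rot [-1.948e+00 -0.000e+00 -1.000e-03]
```

```bash

python3 -m creep '[{"claw":0,"dx":0,"dy":0,"dz":0,"rx":-0.25,"ry":0,"rz":0},{"claw":0,"dx":0,"dy":0.005,"dz":0.01,"rx":-0.5,"ry":0,"rz":0},{"claw":0,"dx":0.01,"dy":0.005,"dz":0.01,"rx":-0.75,"ry":0,"rz":0},{"claw":0,"dx":0.01,"dy":0.005,"dz":0.01,"rx":-1,"ry":0,"rz":0}]' >/dev/null
python3 -m creep '[{"claw":0,"dx":0,"dy":0,"dz":0,"rx":-0.25,"ry":0,"rz":0},{"claw":0,"dx":0,"dy":0,"dz":0,"rx":-0.5,"ry":0,"rz":0},{"claw":0,"dx":0,"dy":0,"dz":0,"rx":-0.75,"ry":0,"rz":0},{"claw":0,"dx":0,"dy":0,"dz":0,"rx":-0.95,"ry":0,"rz":0},{"claw":0,"dx":0,"dy":0,"dz":0,"rx":-0.97,"ry":0,"rz":0}]' 
python3 -c "
from h import *
st();goto(cw(0,0,153),np.radians(-135.3+84.4))"
```

```text
time: 14.82
eef_pos: [0.64, -0.1506, 0.1555]
eef_rot: [0.666, 0.241, -0.664, 0.241]
contact_force: [0.9, 0.9, 0.2]
grip_width: 0.0146
t 14.82 p [ 0.64   -0.1506  0.1555] toolx [ 0.003  0.    -1.   ] psi_y -50.1 j [ 0.54  0.51 -0.53  1.59  0.28  1.11 -0.93] F [0.9 0.9 0.2] w 0.0146
shift [ 0.025 -0.006  0.021] rot [ 0.028 -0.005 -0.003]
```

```bash

python3 -m creep '[{"claw":0.6,"dx":0,"dy":0,"dz":0,"rx":0,"ry":0,"rz":0},{"claw":0.6,"dx":0,"dy":0,"dz":0,"rx":0,"ry":0,"rz":0},{"claw":0.6,"dx":-0.5,"dy":0,"dz":0,"rx":0,"ry":0,"rz":0},{"claw":1,"dx":-1,"dy":0,"dz":0,"rx":0,"ry":0,"rz":0},{"claw":1,"dx":-1,"dy":0,"dz":0,"rx":0,"ry":0,"rz":0}]' >/dev/null 
python3 - <<'E'
from h import *
st()
goto([.406,.336,.26],np.radians(-50))
f=grab_frame("wrist"); cv2.imwrite("pics/w6.png",f["img"][:,:,::-1])
f=grab_frame("top"); crop(f,125,95,395,255,2.9,"c3.png")
E
```

```text
t 15.45 p [ 0.6426 -0.1507  0.261 ] toolx [ 0.012 -0.002 -1.   ] psi_y -50.2 j [ 0.56  0.43 -0.55  1.47  0.23  1.29 -0.89] F [ 0.9  0.8 -0.2] w 0.0842
shift [-0.028 -5.253 -1.301] rot [-0.006 -0.017 -0.019]
```

View pics/w6.png

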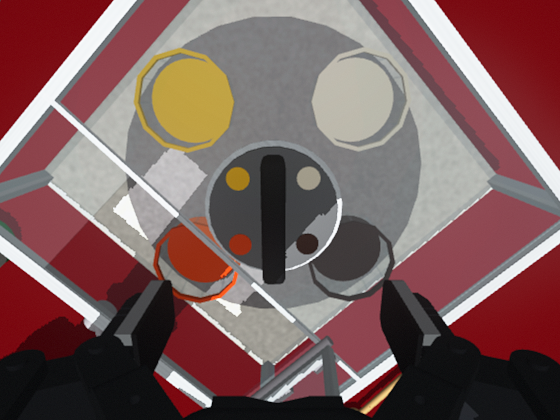

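View pics/c3.png

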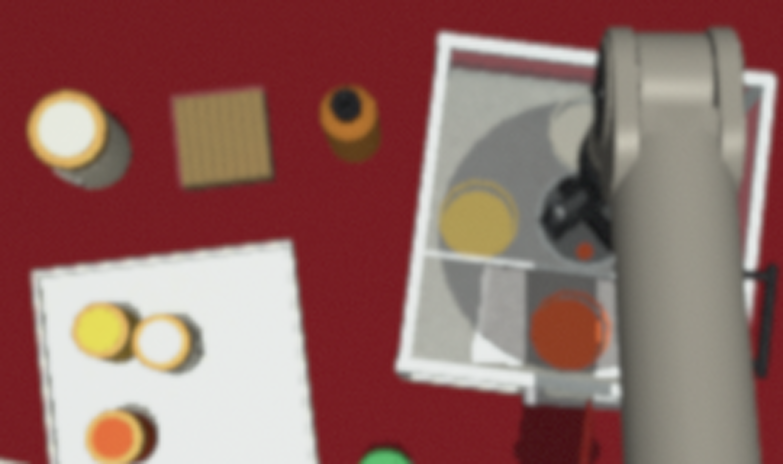

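```bash

python3 -m creep '[{"claw":1,"dx":0,"dy":-0.55,"dz":-0.15,"rx":0,"ry":0,"rz":0},{"claw":1,"dx":0,"dy":-1,"dz":-0.25,"rx":0,"ry":-0.02,"rz":-0.02}]' >/dev/null 
python3 -m creep '[{"claw":1,"dx":0,"dy":-0.55,"dz":-0.15,"rx":0,"ry":0,"rz":0},{"claw":1,"dx":0,"dy":-1,"dz":-0.25,"rx":0,"ry":0,"rz":0}]' >/dev/null 
python3 -m creep '[{"claw":1,"dx":0,"dy":-0.55,"dz":-0.15,"rx":0,"ry":0,"rz":0},{"claw":1,"dx":0,"dy":-1,"dz":-0.25,"rx":0,"ry":0,"rz":0}]' >/dev/null 
python3 -m creep '[{"claw":1,"dx":0,"dy":-0.55,"dz":-0.15,"rx":0,"ry":0,"rz":0},{"claw":1,"dx":0,"dy":-1,"dz":-0.25,"rx":0,"ry":0,"rz":0},{"claw":1,"dx":0,"dy":-1,"dz":-0.25,"rx":0,"ry":0,"rz":0}]' >/dev/null 
python3 - <<'E'
from h import *
st()
goto([.406,.336,.26],np.radians(-50))
f=grab_frame("wrist"); cv2.imwrite("pics/w7.png",f["img"][:,:,::-1])
f=grab_frame("scene"); crop(f,180,100,420,340,3,"s5.png")
f=grab_frame("top"); g=lambda x,y:unproj(f,(125+(x+.5)/2.9-.5,95+(y+.5)/2.9-.5),.092)[:2].round(4)
for q in [(102,331),(162,341),(115,436)]: print(g(*q))
E
```

```text
t 16.68 p [0.4498 0.2289 0.2519] toolx [-0.024  0.002 -1.   ] psi_y -49.6 j [ 0.15  0.19 -0.78  1.82  0.13  1.21 -1.54] F [-0.3 -0.6 -0.5] w 0.0851
shift [-0.069 -1.1   -0.36 ] rot [0.015 0.035 0.034]
[0.518  0.3526]
[0.5085 0.2892]
[0.408  0.3349]
```

View pics/w7.png

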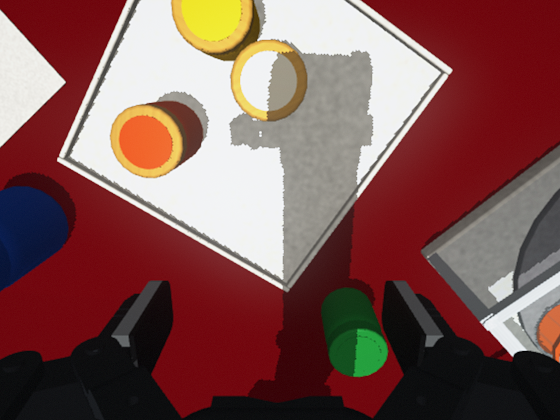

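View pics/s5.png

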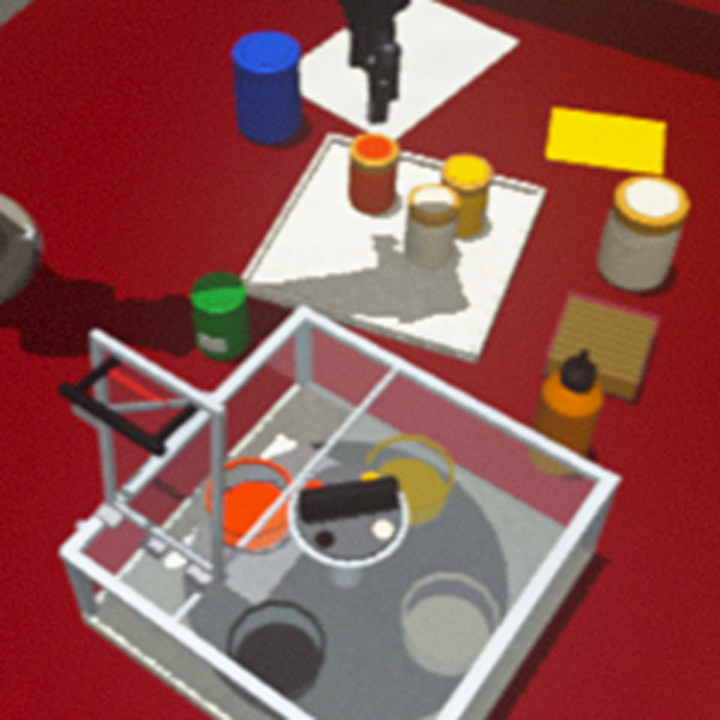

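```bash

python3 - <<'E'
from h import *
f=grab_frame("wrist")
print(unproj(f,(148,141),.092),unproj(f,(269,79),.092),unproj(f,(212,14),.092))
E
python3 -m creep '[{"claw":1,"dx":0,"dy":-0.55,"dz":-0.15,"rx":0,"ry":0,"rz":0},{"claw":1,"dx":-0.06,"dy":-1,"dz":-0.36,"rx":0.015,"ry":0.03,"rz":0.03},{"claw":1,"dx":-0.06,"dy":-1,"dz":-0.36,"rx":0.015,"ry":0.03,"rz":0.03}]' >/dev/null 
python3 - <<'E'
from h import *
st()
goto([.407,.336,.26],np.radians(-50))
f=grab_frame("wrist"); cv2.imwrite("pics/w8.png",f["img"][:,:,::-1])
E
```

```text
[0.4128837  0.33222543 0.092     ] [0.51351674 0.28624907 0.092     ] [0.52131598 0.34705462 0.092     ]
t 17.25 p [0.4155 0.3269 0.2593] toolx [-0.003  0.001 -1.   ] psi_y -50.3 j [-0.03  0.23 -0.84  1.77  0.18  1.22 -1.79] F [-0.2  0.3  0.3] w 0.0857
shift [-0.007 -0.125  0.007] rot [-0.01   0.002  0.005]
```

View pics/w8.png

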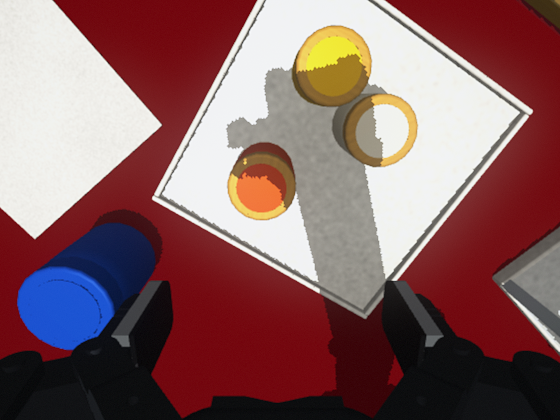

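```bash

python3 - <<'E'
from h import *
f=grab_frame("wrist")
j=unproj(f,(261,185),.092)
print(j,unproj(f,(381,130),.092),unproj(f,(333,66),.092),unproj(f,(66,307),.1))
goto([j[0],j[1],.05],np.radians(-50))
E
```

```text
[0.40963397 0.33681586 0.092     ] [0.50952373 0.28924541 0.092     ] [0.52080474 0.35320075 0.092     ] [0.2009597  0.40630264 0.1       ]
shift [ 2.083 -0.165 -0.036] rot [-0.023  0.008 -0.001]
```

```bash

python3 -m creep '[{"claw":1,"dx":0.3,"dy":-0.165,"dz":-0.035,"rx":-0.02,"ry":0,"rz":0},{"claw":1,"dx":0.8,"dy":-0.165,"dz":-0.035,"rx":-0.02,"ry":0,"rz":0},{"claw":1,"dx":1,"dy":-0.165,"dz":-0.035,"rx":-0.02,"ry":0,"rz":0},{"claw":1,"dx":1,"dy":-0.165,"dz":-0.035,"rx":-0.02,"ry":0,"rz":0}]' >/dev/null 
python3 - <<'E'
from h import *
goto([.4095,.3367,.045],np.radians(-50))
f=grab_frame("wrist"); cv2.imwrite("pics/w9.png",f["img"][:,:,::-1])
E
```

```text
shift [ 1.121 -0.018 -0.013] rot [-0.008  0.014 -0.001]
```

View pics/w9.png

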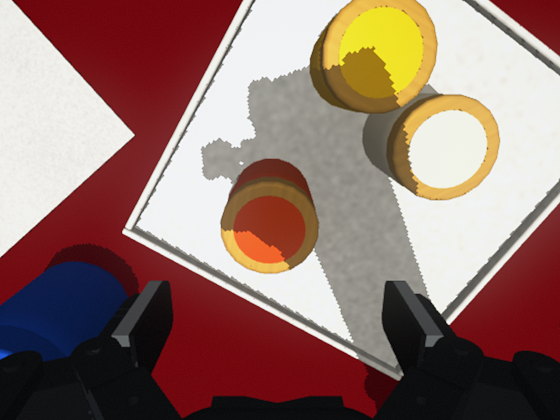

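```bash

python3 - <<'E'
from h import *
f=grab_frame("wrist")
j=unproj(f,(269.5,226),.092)
print(j); goto([j[0],j[1],.045],np.radians(-50)); goto([.4095,.3367,.045],np.radians(-50))
E
```

```text
[0.4084655  0.34102729 0.092     ]
shift [ 1.146 -0.047 -0.006] rot [-0.006  0.003 -0.001]
shift [ 1.146 -0.007  0.014] rot [-0.006  0.003 -0.001]
```

```bash

python3 -m creep '[{"claw":1,"dx":0.4,"dy":-0.03,"dz":0,"rx":0,"ry":0,"rz":0},{"claw":1,"dx":0.7,"dy":-0.03,"dz":0,"rx":0,"ry":0,"rz":0},{"claw":1,"dx":0.95,"dy":-0.03,"dz":0,"rx":0,"ry":0,"rz":0},{"claw":1,"dx":1,"dy":-0.03,"dz":0,"rx":0,"ry":0,"rz":0}]' 
python3 - <<'E'
from h import *
goto([.409,.339,.045],np.radians(-50))
E
```

```text
time: 18.45
eef_pos: [0.4097, 0.3393, 0.0598]
eef_rot: [-0.664, -0.24, 0.665, -0.241]
contact_force: [0.2, -0.2, -1.0]
grip_width: 0.085
shift [ 0.148 -0.002  0.006] rot [-0.008  0.003 -0.001]
```

```bash

python3 -m creep '[{"claw":1,"dx":0.13,"dy":0,"dz":0,"rx":0,"ry":0,"rz":0},{"claw":1,"dx":0.13,"dy":0,"dz":0,"rx":0,"ry":0,"rz":0},{"claw":0.4,"dx":0.13,"dy":0,"dz":0,"rx":0,"ry":0,"rz":0},{"claw":0.4,"dx":0.13,"dy":0,"dz":0,"rx":0,"ry":0,"rz":0},{"claw":0.4,"dx":0.13,"dy":0,"dz":0,"rx":0,"ry":0,"rz":0},{"claw":0.4,"dx":-0.4,"dy":0,"dz":0,"rx":0,"ry":0,"rz":0},{"claw":0.4,"dx":-1,"dy":0,"dz":0,"rx":0,"ry":0,"rz":0},{"claw":0.4,"dx":-1,"dy":0,"dz":0,"rx":0,"ry":0,"rz":0}]' 50
python3 - <<'E'
from h import *
st(); goto(cw(-110,0,260),np.radians(-96))
f=grab_frame("wrist"); cv2.imwrite("pics/w10.png",f["img"][:,:,::-1])
f=grab_frame("scene"); crop(f,180,100,420,340,3,"s6.png")
E
```

```text
time: 19.45
eef_pos: [0.4119, 0.3419, 0.1639]
eef_rot: [0.668, 0.241, -0.662, 0.24]
contact_force: [0.2, 1.0, -3.3]
grip_width: 0.0612
t 19.45 p [0.4119 0.3419 0.1639] toolx [ 0.007  0.004 -1.   ] psi_y -50.2 j [-0.09  0.34 -0.82  1.88  0.29  1.04 -1.91] F [ 0.2  1.  -3.3] w 0.0612
shift [-0.972  4.452  2.178] rot [ 1.597 -0.015  0.004]
```

View pics/w10.png

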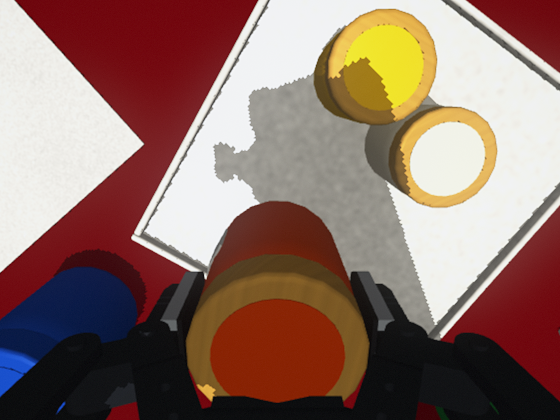

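View pics/s6.png

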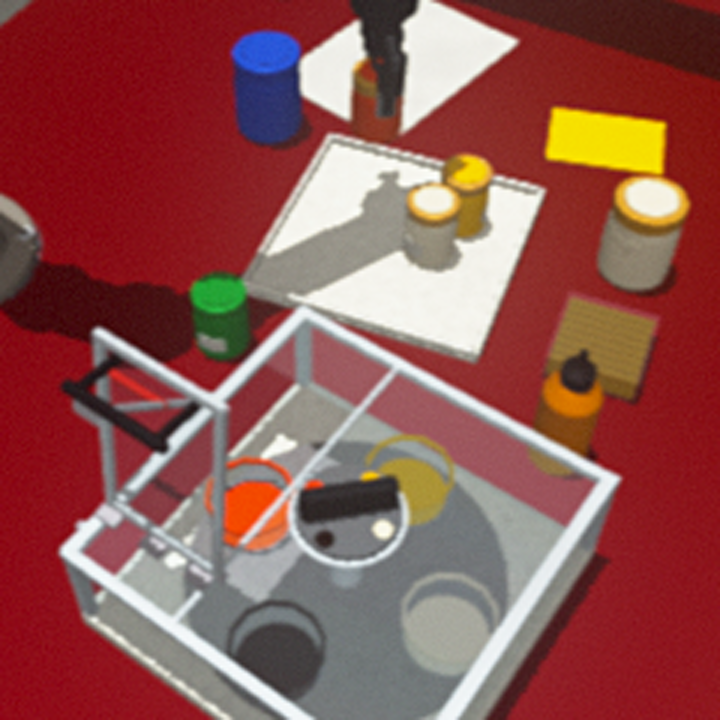

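```bash

python3 -m creep '[{"claw":0.4,"dx":-0.5,"dy":0.1,"dz":0.05,"rx":0.1,"ry":0,"rz":0},{"claw":0.4,"dx":-0.98,"dy":0.45,"dz":0.2,"rx":0.3,"ry":0,"rz":0},{"claw":0.4,"dx":-0.98,"dy":0.9,"dz":0.45,"rx":0.5,"ry":0,"rz":0}]' 50 >/dev/null
python3 -m creep '[{"claw":0.4,"dx":0,"dy":0.5,"dz":0.12,"rx":0.2,"ry":0,"rz":0},{"claw":0.4,"dx":0,"dy":1,"dz":0.24,"rx":0.4,"ry":0,"rz":0}]' 50 >/dev/null
python3 - <<'E'
from h import *
st(); goto(cw(-110,0,260),np.radians(-96))
E
```

```text
t 20.18 p [0.4535 0.1384 0.2566] toolx [-0.002 -0.002 -1.   ] psi_y -76.2 j [ 0.25  0.09 -0.68  1.89  0.06  1.18 -1.78] F [ 0.2 -0.6 -3.8] w 0.061
shift [-0.031  2.883 -0.068] rot [ 0.689  0.005 -0.003]
```

```bash

python3 -m creep '[{"claw":0.4,"dx":-0.03,"dy":0.5,"dz":0,"rx":0.17,"ry":0,"rz":0},{"claw":0.4,"dx":-0.03,"dy":1,"dz":0,"rx":0.34,"ry":0,"rz":0}]' 50 >/dev/null
python3 -m creep '[{"claw":0.4,"dx":-0.02,"dy":0.5,"dz":-0.1,"rx":0.17,"ry":0,"rz":0},{"claw":0.4,"dx":-0.02,"dy":1,"dz":-0.22,"rx":0.34,"ry":0,"rz":0},{"claw":0.4,"dx":-0.02,"dy":1,"dz":-0.22,"rx":0.34,"ry":0,"rz":0}]' 50 >/dev/null
python3 - <<'E'
from h import *
st(); goto(cw(-110,0,260),np.radians(-96))
f=grab_frame("top"); crop(f,250,95,430,255,4.4,"c4.png")
f=grab_frame("wrist"); cv2.imwrite("pics/w11.png",f["img"][:,:,::-1])
E
```

```text
t 20.8 p [ 0.5028 -0.0654  0.2556] toolx [-0.014 -0.003 -1.   ] psi_y -96.5 j [ 0.47  0.15 -0.48  1.82  0.08  1.2  -1.71] F [ 0.   0.2 -3.9] w 0.0606
shift [-0.045  0.712 -0.339] rot [-0.016  0.026 -0.01 ]
```

View pics/w11.png

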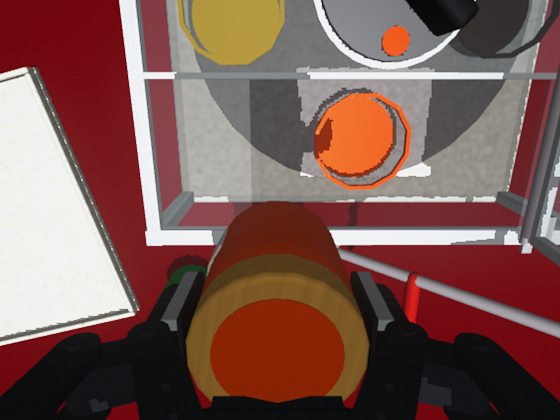

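View pics/c4.png

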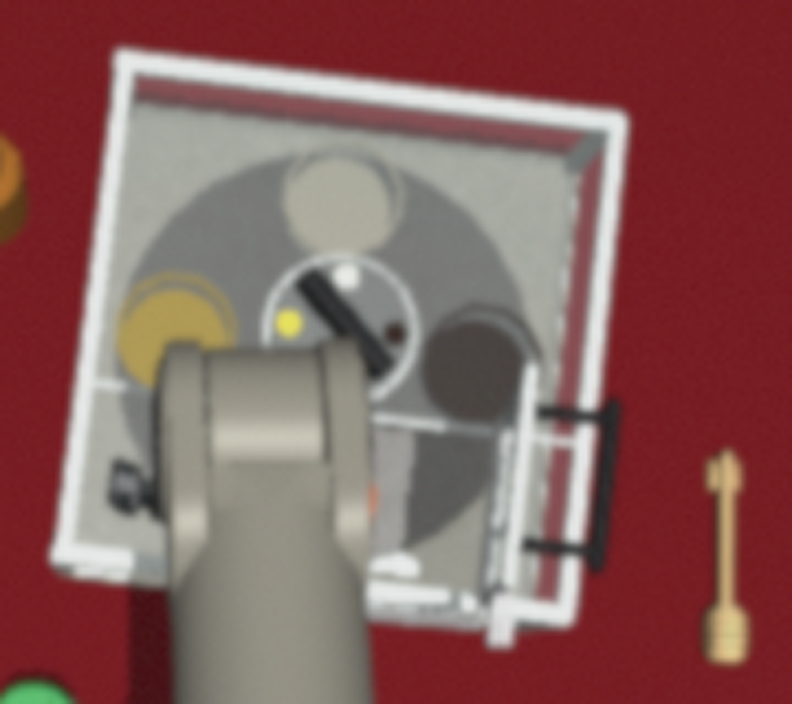

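```bash

python3 - <<'E'
from h import *
f=grab_frame("wrist")
a=unproj(f,(362.5,139.5),.070); print(wc(a)); b=unproj(f,(356,134),.036); print(wc(b))
goto(cw(-110,0,260),np.radians(-96))
E
```

```text
[-106.71900999   -0.18122711   70.        ]
[-105.7366556    -1.42574432   36.        ]
shift [-0.034  0.783 -0.339] rot [ 0.005  0.023 -0.004]
```

```bash
sed -i 's/AX=np.array(\[.638,-.1515\])/AX=np.array([.6395,-.1512])/' h.py
python3 -m creep '[{"claw":0.4,"dx":0,"dy":0.4,"dz":-0.2,"rx":0,"ry":0.01,"rz":0},{"claw":0.4,"dx":0,"dy":0.76,"dz":-0.35,"rx":0,"ry":0.02,"rz":0},{"claw":0.4,"dx":0,"dy":0.76,"dz":-0.35,"rx":0,"ry":0.02,"rz":0}]' 50 >/dev/null
python3 - <<'E'
from h import *
st(); f=grab_frame("wrist"); cv2.imwrite("pics/w12.png",f["img"][:,:,::-1])
p,r,s=pose(); print(wc(p)); l=unproj(f,(277,345),p[2]+.0455); print("lid",wc(l))
goto(cw(-109,0,80),np.radians(-96))
E
```

```text
t 21.32 p [ 0.5294 -0.1404  0.2552] toolx [-0.004 -0.003 -1.   ] psi_y -96.1 j [ 0.54  0.22 -0.43  1.74  0.1   1.21 -1.59] F [-0.6  0.5 -3. ] w 0.0612
[-111.0169327     1.89909838  255.37179055]
lid [-108.27052849   -1.15811155  300.87179055]
shift [ 1.754  0.017 -0.027] rot [ 0.004  0.008 -0.002]
```

View pics/w12.png

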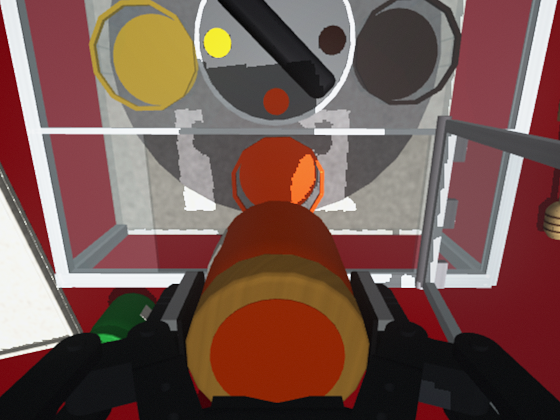

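```bash

python3 -m creep '[{"claw":0.4,"dx":0.3,"dy":0.02,"dz":-0.025,"rx":0,"ry":0.01,"rz":0},{"claw":0.4,"dx":0.7,"dy":0.02,"dz":-0.025,"rx":0,"ry":0.01,"rz":0},{"claw":0.4,"dx":1,"dy":0.02,"dz":-0.025,"rx":0,"ry":0.01,"rz":0},{"claw":0.4,"dx":1,"dy":0.02,"dz":-0.025,"rx":0,"ry":0.01,"rz":0}]' 50 >/dev/null
python3 - <<'E'
from h import *
st(); f=grab_frame("wrist"); cv2.imwrite("pics/w13.png",f["img"][:,:,::-1])
goto(cw(-109,0,80),np.radians(-96))
f=grab_frame("scene"); crop(f,180,160,420,400,3,"s7.png")
E
```

```text
t 21.88 p [ 0.5286 -0.1373  0.1528] toolx [-0.006  0.001 -1.   ] psi_y -95.7 j [ 0.52  0.31 -0.42  1.86  0.15  1.   -1.63] F [ 0.  -0.  -3.2] w 0.0611
shift [ 0.748  0.017 -0.009] rot [ 0.009  0.003 -0.   ]
```

View pics/w13.png

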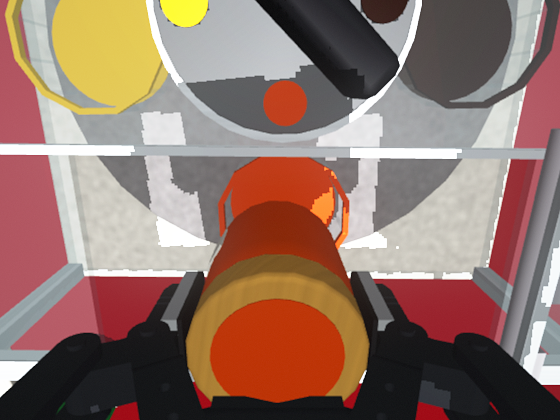

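View pics/s7.png

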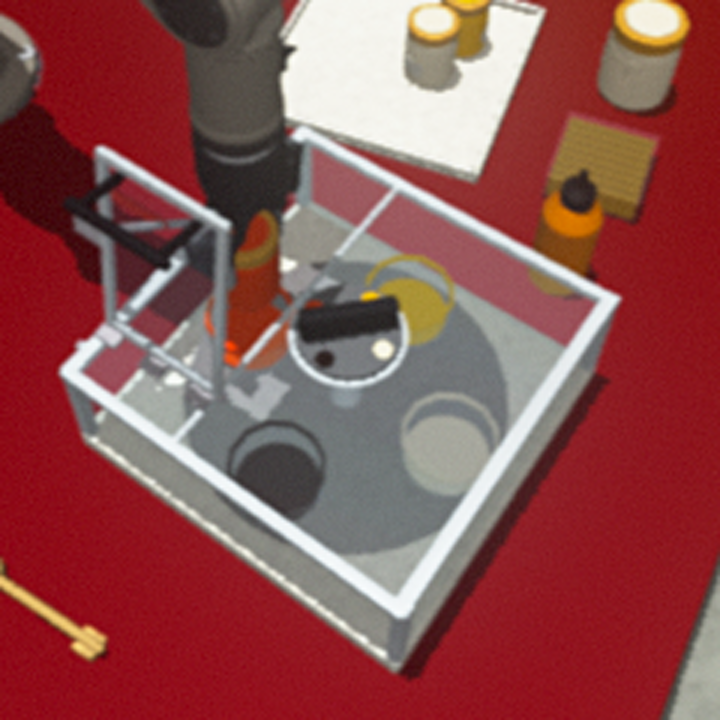

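```bash

python3 -m creep '[{"claw":0.4,"dx":0.15,"dy":0.035,"dz":-0.01,"rx":0.01,"ry":0,"rz":0},{"claw":0.4,"dx":0.4,"dy":0.035,"dz":-0.01,"rx":0.01,"ry":0,"rz":0},{"claw":0.4,"dx":0.6,"dy":0.035,"dz":-0.01,"rx":0.01,"ry":0,"rz":0},{"claw":0.4,"dx":0.7,"dy":0.035,"dz":-0.01,"rx":0.01,"ry":0,"rz":0},{"claw":0.4,"dx":0.7,"dy":0.035,"dz":-0.01,"rx":0.01,"ry":0,"rz":0}]' 50
python3 - <<'E'
from h import *
st(); f=grab_frame("wrist"); cv2.imwrite("pics/w14.png",f["img"][:,:,::-1])
f=grab_frame("scene"); crop(f,180,160,420,400,3,"s8.png")
E
```

```text
time: 22.6
eef_pos: [0.5325, -0.1422, 0.0859]
eef_rot: [0.707, -0.038, -0.706, -0.037]
contact_force: [-0.1, -0.1, -3.7]
grip_width: 0.061
t 22.6 p [ 0.5325 -0.1422  0.0859] toolx [ 0.001 -0.001 -1.   ] psi_y -96.1 j [ 0.51  0.4  -0.4   1.91  0.2   0.86 -1.67] F [-0.1 -0.1 -3.7] w 0.061
```

View pics/w14.png

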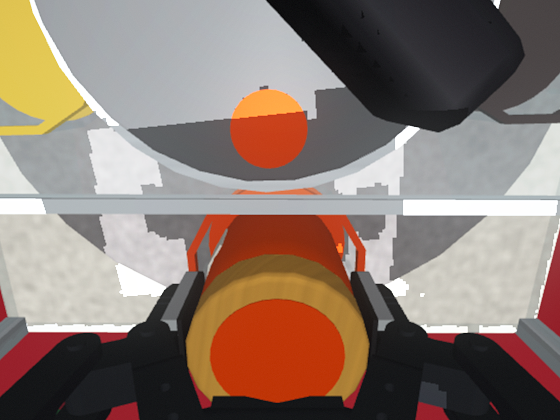

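View pics/s8.png

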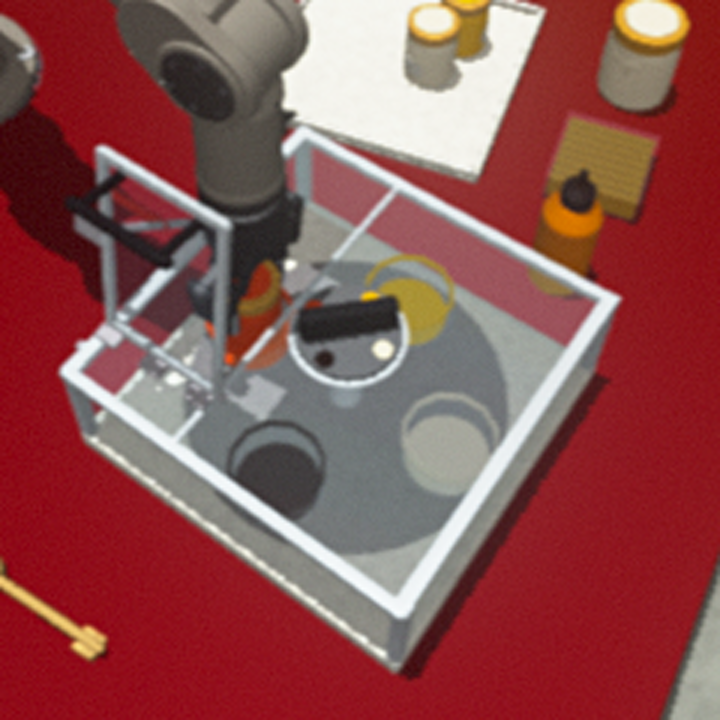

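```bash

python3 -m creep '[{"claw":0.4,"dx":0.05,"dy":0,"dz":0,"rx":0,"ry":0,"rz":0},{"claw":0.4,"dx":0.1,"dy":0,"dz":0,"rx":0,"ry":0,"rz":0},{"claw":0.4,"dx":0.11,"dy":0,"dz":0,"rx":0,"ry":0,"rz":0}]' 50
```

```text
time: 23.08
eef_pos: [0.5333, -0.1424, 0.0759]
eef_rot: [0.707, -0.038, -0.705, -0.037]
contact_force: [-0.4, -0.3, 1.7]
grip_width: 0.0611
```

```bash

python3 -m creep '[{"claw":0.4,"dx":0.02,"dy":0,"dz":0,"rx":0,"ry":0,"rz":0},{"claw":0.4,"dx":0.03,"dy":0,"dz":0,"rx":0,"ry":0,"rz":0}]' 50
```

```text
time: 23.32
eef_pos: [0.5334, -0.1424, 0.0758]
eef_rot: [0.707, -0.038, -0.705, -0.037]
contact_force: [-8.5, 0.8, 22.8]
grip_width: 0.061
```

```bash

python3 -m creep '[{"claw":0.9,"dx":-0.02,"dy":0,"dz":0,"rx":0,"ry":0,"rz":0},{"claw":0.9,"dx":-0.02,"dy":0,"dz":0,"rx":0,"ry":0,"rz":0},{"claw":0.9,"dx":-0.04,"dy":0,"dz":0,"rx":0,"ry":0,"rz":0},{"claw":0.9,"dx":-0.3,"dy":0,"dz":0,"rx":0,"ry":0,"rz":0},{"claw":0.9,"dx":-0.7,"dy":0,"dz":0,"rx":0,"ry":0,"rz":0},{"claw":0.9,"dx":-1,"dy":0,"dz":0,"rx":0,"ry":0,"rz":0}]' 50
python3 - <<'E'
from h import *
st(); f=grab_frame("wrist"); cv2.imwrite("pics/w15.png",f["img"][:,:,::-1])
f=grab_frame("scene"); crop(f,180,160,420,400,3,"s9.png")
# knob angle target
E
```

```text
time: 24.08
eef_pos: [0.5335, -0.1422, 0.1772]
eef_rot: [0.707, -0.038, -0.705, -0.037]
contact_force: [-0.4, -0.7, 0.3]
grip_width: 0.0766
t 24.07 p [ 0.5335 -0.1422  0.1772] toolx [ 0.003 -0.002 -1.   ] psi_y -96.1 j [ 0.53  0.29 -0.42  1.83  0.14  1.04 -1.62] F [-0.4 -0.7  0.3] w 0.0766
```

View pics/w15.png

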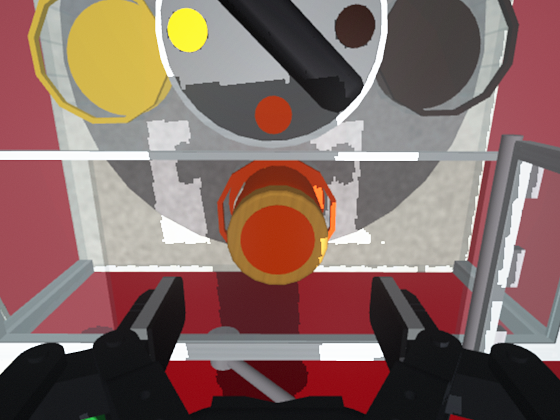

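View pics/s9.png

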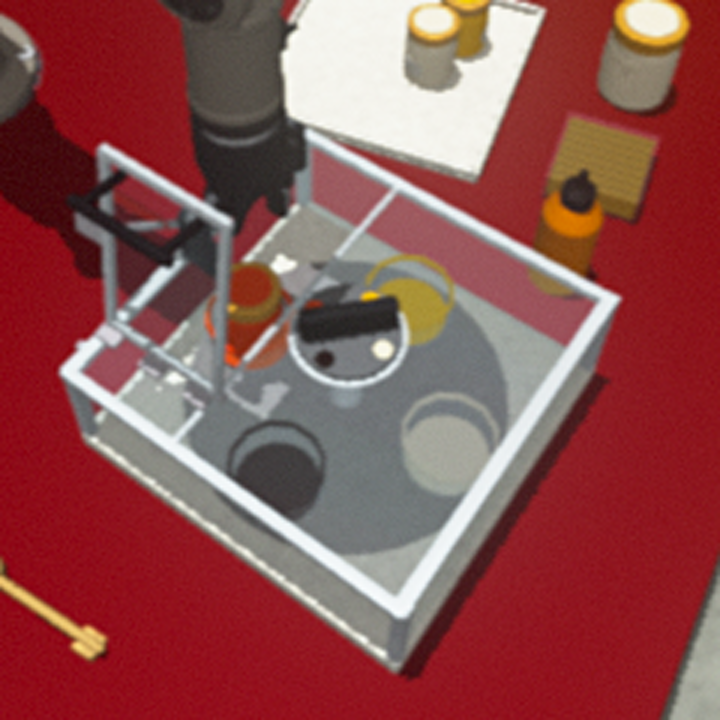

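```bash

python3 -m creep '[{"claw":0.5,"dx":-0.5,"dy":0,"dz":-0.1,"rx":-0.3,"ry":0,"rz":0},{"claw":0.5,"dx":-0.75,"dy":0,"dz":-0.6,"rx":-0.6,"ry":0,"rz":0},{"claw":0.5,"dx":-0.75,"dy":0,"dz":-1,"rx":-0.93,"ry":0,"rz":0},{"claw":0.5,"dx":-0.75,"dy":0,"dz":-1,"rx":-0.93,"ry":0,"rz":0}]' >/dev/null
python3 - <<'E'
from h import *
st(); f=grab_frame("wrist"); cv2.imwrite("pics/w16.png",f["img"][:,:,::-1])
goto(cw(0,0,153),np.radians(-50.1))
print(proj(f,cw(0,0,180)))
E
```

```text
t 24.68 p [ 0.636  -0.1527  0.2531] toolx [ 0.008 -0.002 -1.   ] psi_y -69.4 j [ 0.53  0.42 -0.49  1.49  0.21  1.27 -1.2 ] F [-0.7  1.   0.1] w 0.0428
shift [ 1.001e+00  1.000e-03 -4.800e-02] rot [-0.676 -0.008 -0.01 ]
[276.28013276 219.43947711]
```

View pics/w16.png

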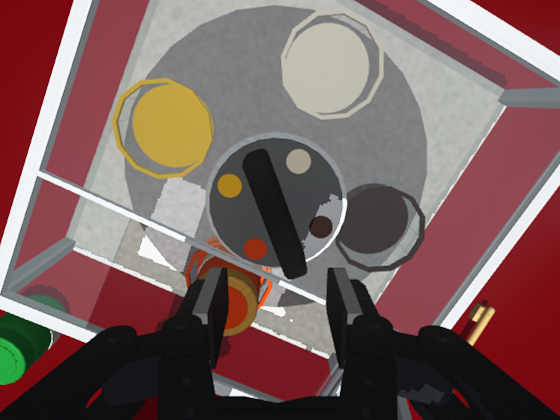

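```bash

python3 -m creep '[{"claw":0.5,"dx":0.1,"dy":0,"dz":-0.03,"rx":-0.35,"ry":0,"rz":0},{"claw":0.5,"dx":0.4,"dy":0,"dz":-0.04,"rx":-0.67,"ry":0,"rz":0},{"claw":0.5,"dx":0.8,"dy":0,"dz":-0.04,"rx":-0.67,"ry":0,"rz":0},{"claw":0.5,"dx":0.98,"dy":0,"dz":-0.04,"rx":-0.67,"ry":0,"rz":0},{"claw":0.5,"dx":0.98,"dy":0,"dz":-0.04,"rx":-0.67,"ry":0,"rz":0}]'
python3 - <<'E'
from h import *
st(); 
goto(cw(0,0,153),np.radians(-50.1))
E
```

```text
time: 25.35
eef_pos: [0.6371, -0.1515, 0.1536]
eef_rot: [0.666, 0.239, -0.665, 0.241]
contact_force: [0.7, 0.2, 0.2]
grip_width: 0.0423
t 25.35 p [ 0.6371 -0.1515  0.1536] toolx [ 0.002 -0.002 -1.   ] psi_y -50.3 j [ 0.55  0.51 -0.54  1.6   0.29  1.11 -0.93] F [0.7 0.2 0.2] w 0.0423
shift [ 0.006  0.013 -0.02 ] rot [-0.007 -0.001 -0.006]
```

```bash

python3 -m creep '[{"claw":0,"dx":0,"dy":0.01,"dz":-0.02,"rx":0,"ry":0,"rz":0},{"claw":0,"dx":0,"dy":0.01,"dz":-0.02,"rx":0,"ry":0,"rz":0},{"claw":0,"dx":0,"dy":0.01,"dz":-0.02,"rx":0,"ry":0,"rz":0},{"claw":0,"dx":0,"dy":0.01,"dz":-0.02,"rx":-0.2,"ry":0,"rz":0},{"claw":0,"dx":0,"dy":0.01,"dz":-0.02,"rx":-0.45,"ry":0,"rz":0},{"claw":0,"dx":0,"dy":0.01,"dz":-0.02,"rx":-0.7,"ry":0,"rz":0},{"claw":0,"dx":0,"dy":0.01,"dz":-0.02,"rx":-0.95,"ry":0,"rz":0},{"claw":0,"dx":0,"dy":0.01,"dz":-0.02,"rx":-1,"ry":0,"rz":0}]' 60 >/dev/null
python3 -m creep '[{"claw":0,"dx":0,"dy":0,"dz":0,"rx":-0.25,"ry":0,"rz":0},{"claw":0,"dx":0,"dy":0,"dz":0,"rx":-0.5,"ry":0,"rz":0},{"claw":0,"dx":0,"dy":0,"dz":0,"rx":-0.75,"ry":0,"rz":0},{"claw":0,"dx":0,"dy":0,"dz":0,"rx":-1,"ry":0,"rz":0}]' >/dev/null
python3 -c "
from h import *
st();goto(cw(0,0,153),np.radians(39))"
```

```text
t 26.85 p [ 0.6396 -0.1502  0.1555] toolx [ 0.003 -0.001 -1.   ] psi_y 7.2 j [ 0.69  0.57 -0.75  1.59  0.41  1.15 -0.03] F [-1.8  0.7  0.4] w 0.0149
shift [ 0.025 -0.003  0.01 ] rot [-1.112  0.004 -0.006]
```

```bash

python3 -m creep '[{"claw":0,"dx":0,"dy":0,"dz":0,"rx":-0.25,"ry":0,"rz":0},{"claw":0,"dx":0,"dy":0,"dz":0,"rx":-0.5,"ry":0,"rz":0},{"claw":0,"dx":0,"dy":0,"dz":0,"rx":-0.75,"ry":0,"rz":0},{"claw":0,"dx":0,"dy":0,"dz":0,"rx":-1,"ry":0,"rz":0}]' >/dev/null
python3 -m creep '[{"claw":0,"dx":0,"dy":0,"dz":0,"rx":-0.1,"ry":0,"rz":0},{"claw":0,"dx":0,"dy":0,"dz":0,"rx":-0.13,"ry":0,"rz":0},{"claw":0,"dx":0,"dy":0,"dz":0,"rx":-0.13,"ry":0,"rz":0}]' >/dev/null
python3 -c "
from h import *
st();goto(cw(0,0,153),np.radians(39))"
```

```text
t 27.73 p [ 0.6392 -0.1503  0.1555] toolx [ 0.003 -0.    -1.   ] psi_y 39.6 j [ 0.77  0.6  -0.87  1.59  0.49  1.18  0.48] F [-0.1  0.7  0.6] w 0.0149
shift [ 0.025 -0.003  0.008] rot [ 0.021  0.004 -0.004]
```

```bash

python3 -m creep '[{"claw":0.6,"dx":0,"dy":0,"dz":0,"rx":0,"ry":0,"rz":0},{"claw":0.6,"dx":0,"dy":0,"dz":0,"rx":0,"ry":0,"rz":0},{"claw":0.6,"dx":-0.5,"dy":0,"dz":0,"rx":0,"ry":0,"rz":0},{"claw":1,"dx":-1,"dy":0,"dz":0,"rx":0.2,"ry":0,"rz":0},{"claw":1,"dx":-1,"dy":0,"dz":0.3,"rx":0.5,"ry":0,"rz":0},{"claw":1,"dx":-1,"dy":0.2,"dz":0.8,"rx":0.9,"ry":0,"rz":0}]' >/dev/null 
python3 - <<'E'
from h import *
st()
goto([.5195,.353,.26],np.radians(-8.5))
f=grab_frame("top"); crop(f,125,95,395,255,2.9,"c5.png")
E
```

```text
t 28.48 p [ 0.7057 -0.2006  0.2582] toolx [ 0.005 -0.003 -1.   ] psi_y 14.2 j [ 0.67  0.63 -0.78  1.25  0.43  1.42  0.18] F [-0.7 -0.8 -0. ] w 0.0854
shift [-0.045 -0.45  -5.823] rot [ 0.791  0.007 -0.009]
```

View pics/c5.png

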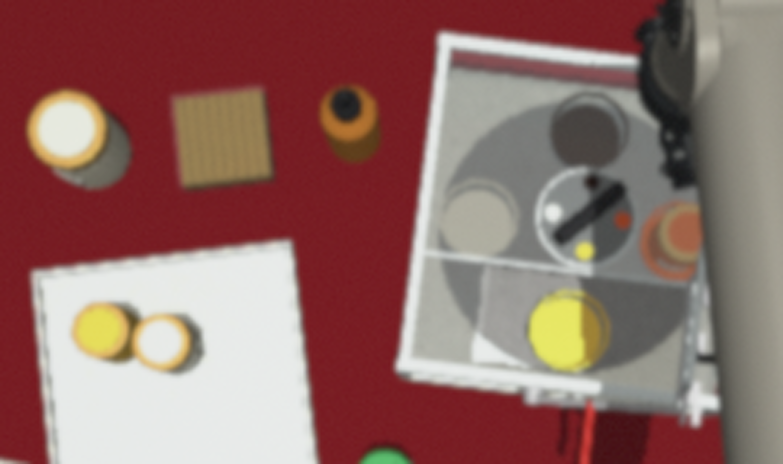

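```bash

python3 -m creep '[{"claw":1,"dx":-0.05,"dy":0,"dz":-0.5,"rx":0.35,"ry":0,"rz":0},{"claw":1,"dx":-0.05,"dy":0,"dz":-1,"rx":0.7,"ry":0,"rz":0},{"claw":1,"dx":-0.05,"dy":0,"dz":-1,"rx":0.79,"ry":0,"rz":0}]' >/dev/null 
python3 - <<'E'
from h import *
st()
goto([.5195,.353,.26],np.radians(-8.5))
E
```

```text
t 28.9 p [ 0.6868 -0.1003  0.2607] toolx [ 0.01 -0.   -1.  ] psi_y -8.5 j [ 0.56  0.54 -0.73  1.37  0.36  1.36 -0.32] F [-0.1  0.  -0.1] w 0.0854
shift [-0.012 -2.327 -4.235] rot [-0.001 -0.002 -0.02 ]
```

```bash

python3 -m creep '[{"claw":1,"dx":0,"dy":-0.3,"dz":-0.5,"rx":0,"ry":0,"rz":0},{"claw":1,"dx":0,"dy":-0.55,"dz":-1,"rx":0,"ry":0,"rz":-0.02}]' >/dev/null 
python3 -m creep '[{"claw":1,"dx":0,"dy":-0.3,"dz":-0.5,"rx":0,"ry":0,"rz":0},{"claw":1,"dx":0,"dy":-0.55,"dz":-1,"rx":0,"ry":0,"rz":0}]' >/dev/null 
python3 -m creep '[{"claw":1,"dx":0,"dy":-0.3,"dz":-0.5,"rx":0,"ry":0,"rz":0},{"claw":1,"dx":0,"dy":-0.55,"dz":-1,"rx":0,"ry":0,"rz":0}]' >/dev/null 
python3 -m creep '[{"claw":1,"dx":0,"dy":-0.3,"dz":-0.5,"rx":0,"ry":0,"rz":0},{"claw":1,"dx":0,"dy":-0.5,"dz":-0.7,"rx":0,"ry":0,"rz":0},{"claw":1,"dx":0,"dy":-0.5,"dz":-0.7,"rx":0,"ry":0,"rz":0}]' >/dev/null 
python3 - <<'E'
from h import *
st()
goto([.5195,.353,.26],np.radians(-8.5))
f=grab_frame("wrist"); cv2.imwrite("pics/w17.png",f["img"][:,:,::-1])
E
```

```text
t 30.02 p [0.5237 0.3056 0.2616] toolx [ 0.003  0.002 -1.   ] psi_y -8.0 j [ 0.05  0.4  -0.87  1.59  0.32  1.29 -1.  ] F [ 1.1 -0.8  0.3] w 0.0852
shift [ 0.017 -0.107 -0.463] rot [ 0.017 -0.004 -0.005]
```

View pics/w17.png

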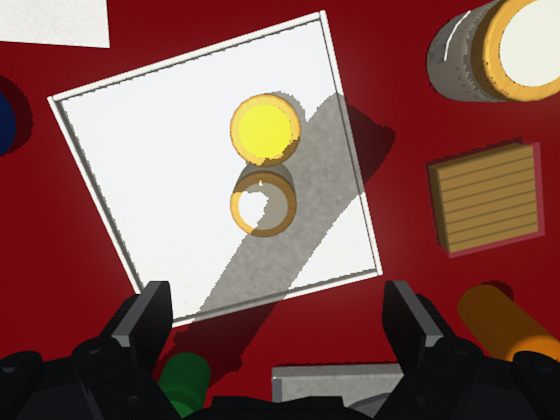

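```bash

python3 - <<'E'
from h import *
f=grab_frame("wrist")
j=unproj(f,(265.5,130),.092); w=unproj(f,(263,204),.092); print(j,w,np.linalg.norm(j-w),np.degrees(np.arctan2(*(j-w)[[1,0]])))
goto([j[0],j[1],.15],np.radians(-8))
E
```

```text
[0.52239933 0.35443525 0.092     ] [0.51026992 0.29091624 0.092     ] 0.06466673471467073 79.1891108447309
shift [ 1.11  -0.124 -0.517] rot [-0.015  0.    -0.007]
```

```bash

python3 -m creep '[{"claw":1,"dx":0.1,"dy":-0.12,"dz":-0.35,"rx":0.06,"ry":0,"rz":0},{"claw":1,"dx":0.5,"dy":-0.13,"dz":-0.52,"rx":0.08,"ry":0,"rz":0},{"claw":1,"dx":1,"dy":-0.13,"dz":-0.52,"rx":0.08,"ry":0,"rz":0},{"claw":1,"dx":1,"dy":-0.13,"dz":-0.52,"rx":0.08,"ry":0,"rz":0}]' >/dev/null 
python3 - <<'E'
from h import *
st()
f=grab_frame("wrist"); cv2.imwrite("pics/w18.png",f["img"][:,:,::-1])
goto([.521,.354,.046],np.radians(-10.8))
E
```

```text
t 30.62 p [0.5214 0.3503 0.1568] toolx [-0.003 -0.007 -1.   ] psi_y -10.9 j [-0.08  0.53 -0.81  1.65  0.42  1.14 -1.19] F [0.  0.3 0.5] w 0.0851
shift [ 1.138 -0.022 -0.018] rot [-0.003  0.006 -0.004]
```

View pics/w18.png

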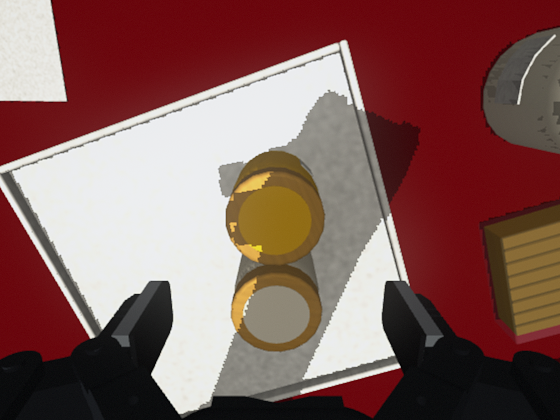

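```bash

python3 - <<'E'
from h import *
f=grab_frame("wrist"); j=unproj(f,(275,216),.092); print(j); goto([j[0],j[1],.046],np.radians(-10.8))
E
```

```text
[0.52175825 0.36043001 0.092     ]
shift [ 1.159 -0.034 -0.063] rot [-0.003 -0.001 -0.009]
```

```bash

python3 -m creep '[{"claw":1,"dx":0.4,"dy":-0.03,"dz":-0.045,"rx":0,"ry":0,"rz":0},{"claw":1,"dx":0.7,"dy":-0.03,"dz":-0.045,"rx":0,"ry":0,"rz":0},{"claw":1,"dx":1,"dy":-0.03,"dz":-0.045,"rx":0,"ry":0,"rz":0},{"claw":1,"dx":1,"dy":-0.03,"dz":-0.045,"rx":0,"ry":0,"rz":0}]'
python3 - <<'E'
from h import *
goto([.5215,.357,.046],np.radians(-10.8))
f=grab_frame("wrist"); cv2.imwrite("pics/w19.png",f["img"][:,:,::-1])
E
```

```text
time: 31.22
eef_pos: [0.5226, 0.3577, 0.0623]
eef_rot: [0.546, 0.449, -0.545, 0.451]
contact_force: [0.1, 0.2, 0.4]
grip_width: 0.0851
shift [ 0.163 -0.01   0.008] rot [-0.006  0.001 -0.009]
```

View pics/w19.png

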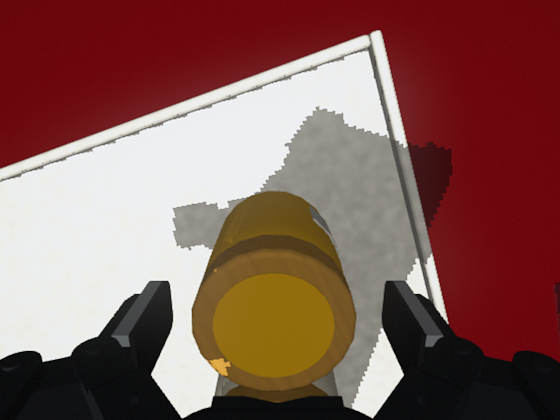

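```bash

python3 -m creep '[{"claw":1,"dx":0.15,"dy":-0.01,"dz":0,"rx":0,"ry":0,"rz":0},{"claw":1,"dx":0.15,"dy":-0.01,"dz":0,"rx":0,"ry":0,"rz":0},{"claw":0.4,"dx":0.15,"dy":-0.01,"dz":0,"rx":0,"ry":0,"rz":0},{"claw":0.4,"dx":0.15,"dy":-0.01,"dz":0,"rx":0,"ry":0,"rz":0},{"claw":0.4,"dx":0.15,"dy":-0.01,"dz":0,"rx":0,"ry":0,"rz":0},{"claw":0.4,"dx":-0.2,"dy":-0.01,"dz":0,"rx":0,"ry":0,"rz":0},{"claw":0.4,"dx":-0.7,"dy":-0.01,"dz":0,"rx":0,"ry":0,"rz":0},{"claw":0.4,"dx":-1,"dy":-0.01,"dz":0,"rx":0,"ry":0,"rz":0},{"claw":0.4,"dx":-1,"dy":-0.01,"dz":0,"rx":0,"ry":0,"rz":0}]' 50
python3 -m creep '[{"claw":0.4,"dx":-0.5,"dy":0,"dz":0,"rx":0.2,"ry":0,"rz":0},{"claw":0.4,"dx":-0.98,"dy":0,"dz":0,"rx":0.5,"ry":0,"rz":0},{"claw":0.4,"dx":-1,"dy":0,"dz":0,"rx":0.8,"ry":0,"rz":0},{"claw":0.4,"dx":-1,"dy":0,"dz":0,"rx":1,"ry":0,"rz":0}]' 50
python3 - <<'E'
from h import *
st(); goto(cw(-110,0,260),np.radians(-96))
f=grab_frame("wrist"); cv2.imwrite("pics/w20.png",f["img"][:,:,::-1])
E
```

```text
time: 32.4
eef_pos: [0.5224, 0.3597, 0.1653]
eef_rot: [0.549, 0.449, -0.542, 0.451]
contact_force: [-0.6, -0.4, -4.7]
grip_width: 0.061
time: 32.9
eef_pos: [0.521, 0.3584, 0.263]
eef_rot: [0.643, 0.299, -0.638, 0.301]
contact_force: [0.2, 1.5, -4.4]
grip_width: 0.0611
t 32.9 p [0.521  0.3584 0.263 ] toolx [ 0.007  0.    -1.   ] psi_y -39.8 j [-0.13  0.42 -0.75  1.53  0.3   1.3  -1.6 ] F [ 0.2  1.5 -4.4] w 0.0611
shift [0.029 3.261 3.767] rot [ 1.961 -0.014 -0.005]
```

View pics/w20.png

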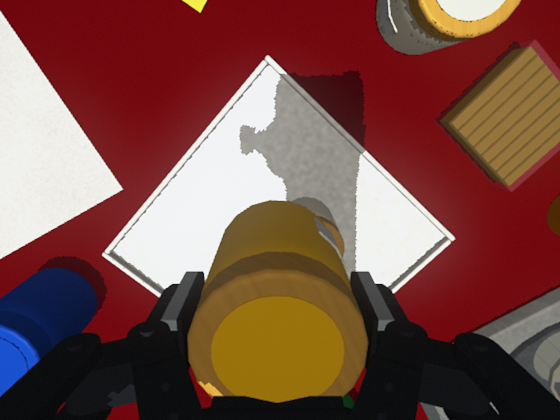

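```bash

python3 -m creep '[{"claw":0.4,"dx":0,"dy":0.35,"dz":0.4,"rx":0.35,"ry":0,"rz":0},{"claw":0.4,"dx":0,"dy":0.7,"dz":0.8,"rx":0.7,"ry":0,"rz":0},{"claw":0.4,"dx":0,"dy":0.8,"dz":0.95,"rx":1,"ry":0,"rz":0}]' 50 >/dev/null
python3 -m creep '[{"claw":0.4,"dx":0,"dy":0.5,"dz":0.2,"rx":0.3,"ry":0,"rz":0},{"claw":0.4,"dx":0,"dy":1,"dz":0.42,"rx":0.6,"ry":0,"rz":0},{"claw":0.4,"dx":0,"dy":1,"dz":0.42,"rx":0.9,"ry":0,"rz":0}]' 50 >/dev/null
python3 - <<'E'
from h import *
st(); goto(cw(-110,0,260),np.radians(-96))
E
```

```text
t 33.7 p [0.5167 0.1117 0.257 ] toolx [-0.002 -0.011 -1.   ] psi_y -95.7 j [ 0.16  0.19 -0.53  1.78  0.11  1.21 -2.07] F [ 0.5  1.6 -4. ] w 0.0611
shift [-2.000e-03  2.488e+00 -3.840e-01] rot [ 0.01   0.002 -0.023]
```

```bash

python3 -m creep '[{"claw":0.4,"dx":0,"dy":0.5,"dz":-0.08,"rx":0,"ry":0,"rz":0},{"claw":0.4,"dx":0,"dy":1,"dz":-0.15,"rx":0,"ry":0,"rz":-0.02}]' 50 >/dev/null
python3 -m creep '[{"claw":0.4,"dx":0,"dy":0.5,"dz":-0.08,"rx":0,"ry":0,"rz":0},{"claw":0.4,"dx":0,"dy":0.9,"dz":-0.15,"rx":0,"ry":0,"rz":0},{"claw":0.4,"dx":0,"dy":0.9,"dz":-0.15,"rx":0,"ry":0,"rz":0}]' 50 >/dev/null
python3 - <<'E'
from h import *
st(); goto(cw(-110,0,260),np.radians(-96))
f=grab_frame("wrist"); cv2.imwrite("pics/w21.png",f["img"][:,:,::-1])
f=grab_frame("top"); crop(f,250,95,430,255,4.4,"c6.png")
E
```

```text
t 34.33 p [ 0.5247 -0.0874  0.2527] toolx [-0.011 -0.004 -1.   ] psi_y -96.0 j [ 0.42  0.19 -0.39  1.77  0.08  1.2  -1.67] F [ 0.7  0.4 -4. ] w 0.0609
shift [-0.071  0.514 -0.107] rot [ 0.001  0.02  -0.009]
```

View pics/w21.png

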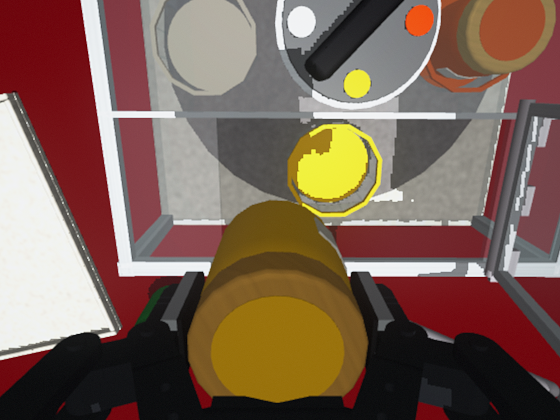

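```bash

python3 - <<'E'
from h import *
f=grab_frame("wrist")
a=unproj(f,(335.5,169.5),.070); print(wc(a)); goto([a[0],a[1],.153],np.radians(-96))
E
```

```text
[-108.79159384    2.85037308   70.        ]
shift [ 1.009  0.55  -0.122] rot [ 0.019  0.017 -0.003]
```

```bash

python3 -m creep '[{"claw":0.4,"dx":0,"dy":0.4,"dz":-0.1,"rx":0,"ry":0.01,"rz":0},{"claw":0.4,"dx":0.2,"dy":0.54,"dz":-0.12,"rx":0,"ry":0.015,"rz":0},{"claw":0.4,"dx":0.6,"dy":0.54,"dz":-0.12,"rx":0,"ry":0.015,"rz":0},{"claw":0.4,"dx":1,"dy":0.54,"dz":-0.12,"rx":0,"ry":0.015,"rz":0},{"claw":0.4,"dx":1,"dy":0.54,"dz":-0.12,"rx":0,"ry":0.015,"rz":0}]' 50 >/dev/null
python3 - <<'E'
from h import *
st(); f=grab_frame("wrist"); cv2.imwrite("pics/w22.png",f["img"][:,:,::-1])
p,r,s=pose(); print(wc(p)); goto(cw(-109,1.5,86),np.radians(-96))
E
```

```text
t 35.1 p [ 0.5283 -0.1338  0.1504] toolx [-0.01   0.001 -1.   ] psi_y -95.3 j [ 0.46  0.31 -0.35  1.86  0.13  1.   -1.61] F [ 0.2 -0.2 -3.8] w 0.061
[-110.01066606    5.34749677  152.88689861]
shift [ 0.669  0.038 -0.013] rot [ 0.024  0.009 -0.001]
```

View pics/w22.png

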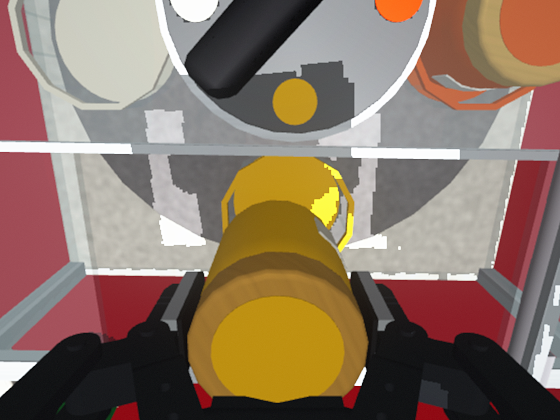

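```bash

python3 -m creep '[{"claw":0.4,"dx":0.15,"dy":0.05,"dz":-0.02,"rx":0.02,"ry":0.01,"rz":0},{"claw":0.4,"dx":0.3,"dy":0.05,"dz":-0.02,"rx":0.02,"ry":0.01,"rz":0},{"claw":0.4,"dx":0.55,"dy":0.05,"dz":-0.02,"rx":0.02,"ry":0.01,"rz":0},{"claw":0.4,"dx":0.65,"dy":0.05,"dz":-0.02,"rx":0.02,"ry":0.01,"rz":0},{"claw":0.4,"dx":0.65,"dy":0.05,"dz":-0.02,"rx":0.02,"ry":0.01,"rz":0}]' 50
python3 - <<'E'
from h import *
f=grab_frame("wrist"); cv2.imwrite("pics/w23.png",f["img"][:,:,::-1])
p,r,s=pose(); print(wc(p))
E
```

```text
time: 35.78
eef_pos: [0.5314, -0.1395, 0.0873]
eef_rot: [-0.706, 0.036, 0.706, 0.036]
contact_force: [0.5, 1.2, -3.4]
grip_width: 0.0609
[-107.95806798    0.34191846   88.07599805]
```

View pics/w23.png

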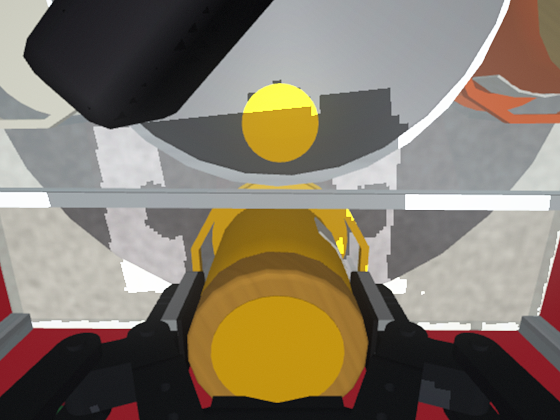

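```bash

python3 -m creep '[{"claw":0.4,"dx":0.05,"dy":0.01,"dz":0,"rx":0,"ry":0,"rz":0},{"claw":0.4,"dx":0.1,"dy":0.01,"dz":0,"rx":0,"ry":0,"rz":0},{"claw":0.4,"dx":0.12,"dy":0.01,"dz":0,"rx":0,"ry":0,"rz":0},{"claw":0.4,"dx":0.13,"dy":0.01,"dz":0,"rx":0,"ry":0,"rz":0}]' 50
```

```text
time: 36.33
eef_pos: [0.5326, -0.1408, 0.0775]
eef_rot: [0.707, -0.037, -0.706, -0.036]
contact_force: [-6.1, 2.3, 18.2]
grip_width: 0.0611
```

Seated (18 N push). Release and lift.

```bash

python3 -m creep '[{"claw":0.9,"dx":-0.01,"dy":0,"dz":0,"rx":0,"ry":0,"rz":0},{"claw":0.9,"dx":-0.01,"dy":0,"dz":0,"rx":0,"ry":0,"rz":0},{"claw":0.9,"dx":-0.03,"dy":0,"dz":0,"rx":0,"ry":0,"rz":0},{"claw":0.9,"dx":-0.3,"dy":0,"dz":0,"rx":0,"ry":0,"rz":0},{"claw":0.9,"dx":-0.7,"dy":0,"dz":0,"rx":0,"ry":0,"rz":0},{"claw":0.9,"dx":-1,"dy":0,"dz":0,"rx":0,"ry":0,"rz":0}]' 50
python3 - <<'E'
from h import *
st(); f=grab_frame("wrist"); cv2.imwrite("pics/w24.png",f["img"][:,:,::-1])
f=grab_frame("scene"); crop(f,180,100,420,340,3,"s10.png")
E
```

```text
time: 37.08
eef_pos: [0.5329, -0.1406, 0.1791]
eef_rot: [0.707, -0.037, -0.705, -0.036]
contact_force: [0.2, 0.1, 0.3]
grip_width: 0.0767
t 37.08 p [ 0.5329 -0.1406  0.1791] toolx [ 0.002 -0.002 -1.   ] psi_y -95.9 j [ 0.47  0.28 -0.35  1.83  0.11  1.04 -1.6 ] F [0.2 0.1 0.3] w 0.0767
```

View pics/w24.png

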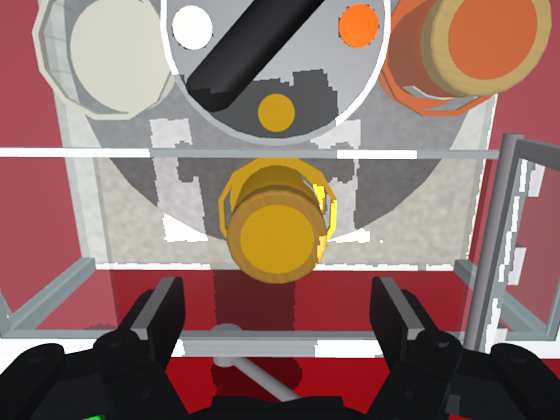

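View pics/s10.png

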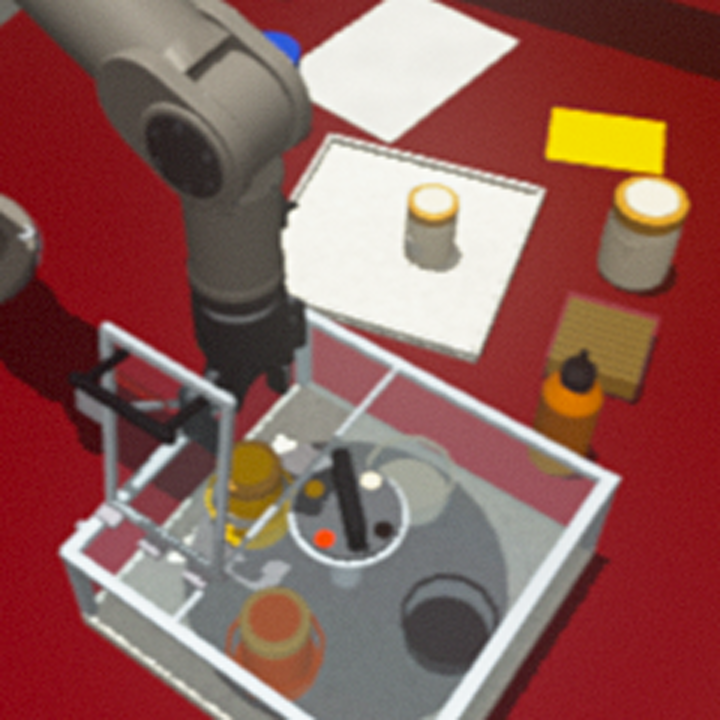

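```bash

python3 -m creep '[{"claw":0.5,"dx":-0.5,"dy":0,"dz":-0.1,"rx":0.3,"ry":0,"rz":0},{"claw":0.5,"dx":-0.75,"dy":0,"dz":-0.6,"rx":0.6,"ry":0,"rz":0},{"claw":0.5,"dx":-0.75,"dy":0,"dz":-1,"rx":1,"ry":0,"rz":0},{"claw":0.5,"dx":-0.75,"dy":0,"dz":-1,"rx":1,"ry":0,"rz":0}]' >/dev/null
python3 - <<'E'
from h import *
st(); f=grab_frame("wrist"); cv2.imwrite("pics/w25.png",f["img"][:,:,::-1])
goto(cw(0,0,153),np.radians(-140.4))
print(proj(f,cw(0,0,180)))
E
```

```text
t 37.67 p [ 0.6355 -0.1505  0.2551] toolx [ 0.007 -0.002 -1.   ] psi_y -124.5 j [ 0.37  0.39 -0.28  1.5   0.11  1.26 -2.09] F [-0.4  0.  -0.1] w 0.0425
shift [ 1.02  -0.026 -0.044] rot [ 0.555 -0.011  0.004]
[272.57979574 219.68439209]
```

View pics/w25.png

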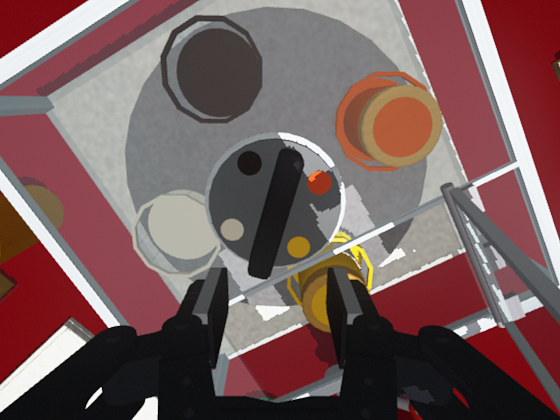

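```bash

python3 -m creep '[{"claw":0.5,"dx":0.1,"dy":-0.02,"dz":-0.03,"rx":0.35,"ry":0,"rz":0},{"claw":0.5,"dx":0.4,"dy":-0.03,"dz":-0.04,"rx":0.54,"ry":-0.01,"rz":0},{"claw":0.5,"dx":0.8,"dy":-0.03,"dz":-0.04,"rx":0.54,"ry":-0.01,"rz":0},{"claw":0.5,"dx":1,"dy":-0.03,"dz":-0.04,"rx":0.54,"ry":-0.01,"rz":0},{"claw":0.5,"dx":1,"dy":-0.03,"dz":-0.04,"rx":0.54,"ry":-0.01,"rz":0}]'
python3 - <<'E'
from h import *
st(); 
goto(cw(0,0,153),np.radians(-140.4))
E
```

```text
time: 38.35
eef_pos: [0.6375, -0.1506, 0.1532]
eef_rot: [-0.64, 0.298, 0.642, 0.299]
contact_force: [0.6, -0.1, 0.9]
grip_width: 0.0426
t 38.35 p [ 0.6375 -0.1506  0.1532] toolx [-0.002  0.002 -1.   ] psi_y -140.0 j [ 0.33  0.48 -0.22  1.6   0.11  1.08 -2.37] F [ 0.6 -0.1  0.9] w 0.0426
shift [ 0.002 -0.011 -0.017] rot [ 0.016  0.006 -0.002]
```

```bash

python3 -m creep '[{"claw":0,"dx":0,"dy":-0.01,"dz":-0.02,"rx":0,"ry":0,"rz":0},{"claw":0,"dx":0,"dy":-0.01,"dz":-0.02,"rx":0,"ry":0,"rz":0},{"claw":0,"dx":0,"dy":-0.01,"dz":-0.02,"rx":0,"ry":0,"rz":0},{"claw":0,"dx":0,"dy":-0.01,"dz":-0.02,"rx":-0.2,"ry":0,"rz":0},{"claw":0,"dx":0,"dy":-0.01,"dz":-0.02,"rx":-0.45,"ry":0,"rz":0},{"claw":0,"dx":0,"dy":-0.01,"dz":-0.02,"rx":-0.7,"ry":0,"rz":0},{"claw":0,"dx":0,"dy":-0.01,"dz":-0.02,"rx":-0.95,"ry":0,"rz":0},{"claw":0,"dx":0,"dy":-0.01,"dz":-0.02,"rx":-1,"ry":0,"rz":0}]' 60 >/dev/null
python3 -m creep '[{"claw":0,"dx":0,"dy":0,"dz":0,"rx":-0.25,"ry":0,"rz":0},{"claw":0,"dx":0,"dy":0,"dz":0,"rx":-0.5,"ry":0,"rz":0},{"claw":0,"dx":0,"dy":0,"dz":0,"rx":-0.75,"ry":0,"rz":0},{"claw":0,"dx":0,"dy":0,"dz":0,"rx":-1,"ry":0,"rz":0}]' >/dev/null
python3 -m creep '[{"claw":0,"dx":0,"dy":0,"dz":0,"rx":-0.25,"ry":0,"rz":0},{"claw":0,"dx":0,"dy":0,"dz":0,"rx":-0.5,"ry":0,"rz":0},{"claw":0,"dx":0,"dy":0,"dz":0,"rx":-0.75,"ry":0,"rz":0},{"claw":0,"dx":0,"dy":0,"dz":0,"rx":-1,"ry":0,"rz":0}]' >/dev/null
python3 -c "
from h import *
st();goto(cw(0,0,153),np.radians(-51))"
```

```text
t 40.35 p [ 0.6408 -0.15    0.155 ] toolx [ 0.001  0.003 -1.   ] psi_y -53.7 j [ 0.55  0.52 -0.54  1.59  0.28  1.11 -0.99] F [-0.6  1.4  0.2] w 0.0148
shift [0.02  0.002 0.017] rot [-0.096 -0.005  0.004]
```

```bash

python3 -m creep '[{"claw":0,"dx":0,"dy":0,"dz":0,"rx":-0.1,"ry":0,"rz":0},{"claw":0,"dx":0,"dy":0,"dz":0,"rx":-0.1,"ry":0,"rz":0},{"claw":0.6,"dx":0,"dy":0,"dz":0,"rx":-0.1,"ry":0,"rz":0},{"claw":0.6,"dx":0,"dy":0,"dz":0,"rx":-0.1,"ry":0,"rz":0},{"claw":0.6,"dx":-0.5,"dy":0,"dz":0,"rx":-0.1,"ry":0,"rz":0},{"claw":1,"dx":-1,"dy":0,"dz":0,"rx":-0.1,"ry":0,"rz":0},{"claw":1,"dx":-1,"dy":-0.3,"dz":0,"rx":-0.1,"ry":0,"rz":0}]' >/dev/null 
python3 - <<'E'
from h import *
st()
goto([.5103,.2909,.26],np.radians(-50))
f=grab_frame("scene"); crop(f,180,100,420,340,3,"s11.png")
E
```

```text
t 41.23 p [ 0.6262 -0.1282  0.2599] toolx [ 0.01   0.001 -1.   ] psi_y -51.1 j [ 0.57  0.4  -0.58  1.52  0.23  1.28 -0.94] F [-1.7  0.8 -0.6] w 0.0841
shift [-0.009 -3.991 -1.726] rot [-0.04  -0.017 -0.011]
```

View pics/s11.png

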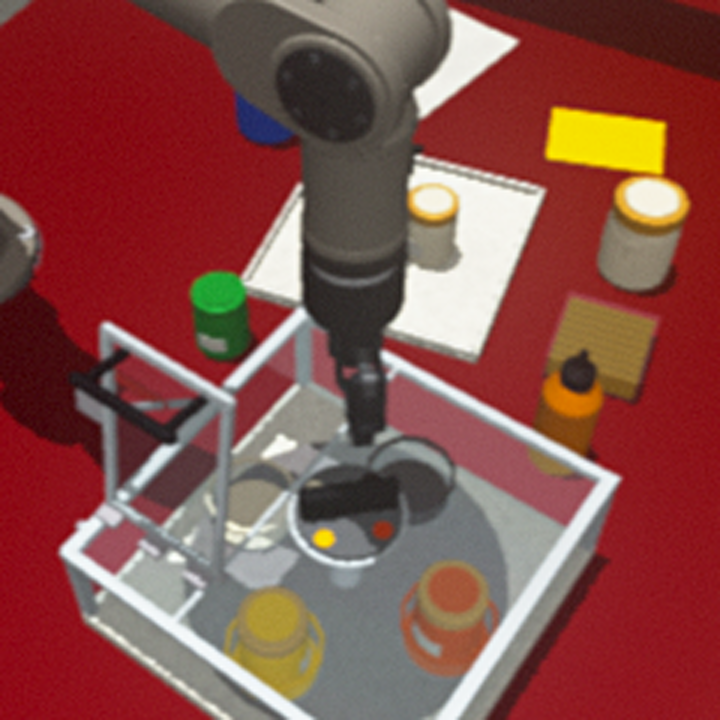

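```bash

python3 -m creep '[{"claw":1,"dx":0,"dy":-0.5,"dz":-0.2,"rx":0,"ry":0,"rz":0},{"claw":1,"dx":0,"dy":-1,"dz":-0.43,"rx":-0.03,"ry":-0.02,"rz":-0.01}]' >/dev/null 
python3 -m creep '[{"claw":1,"dx":0,"dy":-0.5,"dz":-0.2,"rx":0,"ry":0,"rz":0},{"claw":1,"dx":0,"dy":-1,"dz":-0.43,"rx":0,"ry":0,"rz":0}]' >/dev/null 
python3 -m creep '[{"claw":1,"dx":0,"dy":-0.5,"dz":-0.2,"rx":0,"ry":0,"rz":0},{"claw":1,"dx":0,"dy":-1,"dz":-0.43,"rx":0,"ry":0,"rz":0}]' >/dev/null 
python3 -m creep '[{"claw":1,"dx":0,"dy":-0.5,"dz":-0.2,"rx":0,"ry":0,"rz":0},{"claw":1,"dx":0,"dy":-0.6,"dz":-0.3,"rx":0,"ry":0,"rz":0},{"claw":1,"dx":0,"dy":-0.6,"dz":-0.3,"rx":0,"ry":0,"rz":0}]' >/dev/null 
python3 - <<'E'
from h import *
st()
goto([.5103,.2909,.15],np.radians(-50))
f=grab_frame("wrist"); cv2.imwrite("pics/w26.png",f["img"][:,:,::-1])
E
```

```text
t 42.4 p [0.5115 0.2612 0.2595] toolx [-0.008  0.001 -1.   ] psi_y -50.0 j [ 0.07  0.32 -0.77  1.66  0.22  1.26 -1.62] F [-0.5 -0.3  1.2] w 0.0852
shift [ 1.095 -0.228 -0.188] rot [0.001 0.01  0.012]
```

View pics/w26.png

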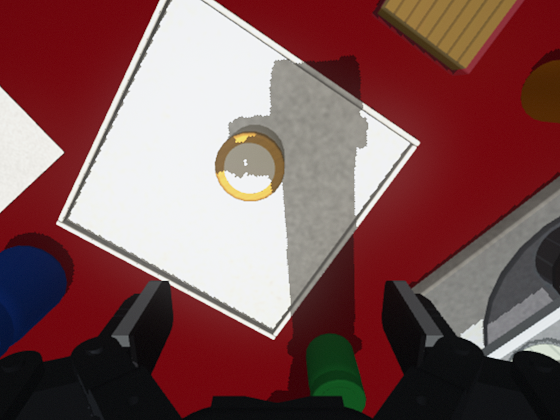

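```bash

python3 -m creep '[{"claw":1,"dx":0.1,"dy":-0.23,"dz":-0.17,"rx":0,"ry":0.01,"rz":0.01},{"claw":1,"dx":0.5,"dy":-0.24,"dz":-0.2,"rx":0,"ry":0.01,"rz":0.01},{"claw":1,"dx":1,"dy":-0.24,"dz":-0.2,"rx":0,"ry":0.01,"rz":0.01},{"claw":1,"dx":1,"dy":-0.24,"dz":-0.2,"rx":0,"ry":0.01,"rz":0.01}]' >/dev/null 
python3 - <<'E'
from h import *
st()
f=grab_frame("wrist"); cv2.imwrite("pics/w27.png",f["img"][:,:,::-1])
goto([.5103,.2909,.046],np.radians(-50))
E
```

```text
t 42.95 p [0.51   0.2861 0.1554] toolx [-0.008 -0.006 -1.   ] psi_y -50.3 j [-0.02  0.44 -0.73  1.76  0.33  1.08 -1.74] F [-0.2 -0.3  0.6] w 0.0854
shift [ 1.123 -0.029 -0.013] rot [-0.01   0.009  0.   ]
```

View pics/w27.png

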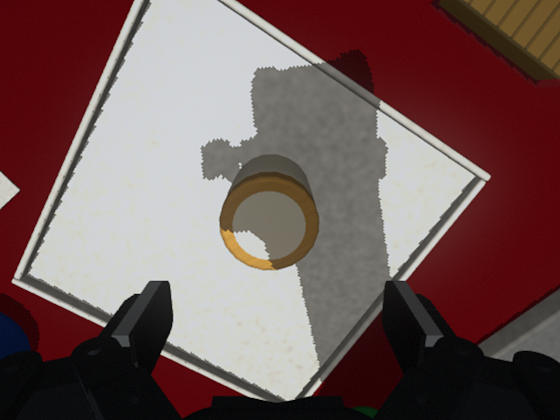

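```bash

python3 -m creep '[{"claw":1,"dx":0.4,"dy":-0.05,"dz":-0.035,"rx":0,"ry":0.01,"rz":0},{"claw":1,"dx":0.7,"dy":-0.05,"dz":-0.035,"rx":-0.01,"ry":0.01,"rz":0},{"claw":1,"dx":1,"dy":-0.05,"dz":-0.035,"rx":-0.01,"ry":0.01,"rz":0},{"claw":1,"dx":1,"dy":-0.05,"dz":-0.035,"rx":-0.01,"ry":0.01,"rz":0}]'
python3 - <<'E'
from h import *
f=grab_frame("wrist"); cv2.imwrite("pics/w28.png",f["img"][:,:,::-1])
E
```

```text
time: 43.5
eef_pos: [0.5114, 0.2928, 0.0586]
eef_rot: [-0.665, -0.241, 0.665, -0.241]
contact_force: [-0.4, -1.0, -0.3]
grip_width: 0.0854
```

View pics/w28.png

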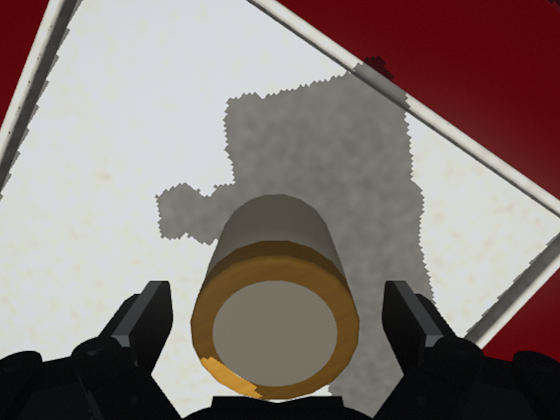

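Centred. Down a little, close, lift.

```bash

python3 -m creep '[{"claw":1,"dx":0.12,"dy":0,"dz":0,"rx":0,"ry":0,"rz":0},{"claw":1,"dx":0.12,"dy":0,"dz":0,"rx":0,"ry":0,"rz":0},{"claw":0.4,"dx":0.12,"dy":0,"dz":0,"rx":0,"ry":0,"rz":0},{"claw":0.4,"dx":0.12,"dy":0,"dz":0,"rx":0,"ry":0,"rz":0},{"claw":0.4,"dx":0.12,"dy":0,"dz":0,"rx":0,"ry":0,"rz":0},{"claw":0.4,"dx":-0.2,"dy":0,"dz":0,"rx":0,"ry":0,"rz":0},{"claw":0.4,"dx":-0.7,"dy":0,"dz":0,"rx":0,"ry":0,"rz":0},{"claw":0.4,"dx":-1,"dy":0,"dz":0,"rx":0,"ry":0,"rz":0},{"claw":0.4,"dx":-1,"dy":0,"dz":0,"rx":0,"ry":0,"rz":0}]' 50
python3 -m creep '[{"claw":0.4,"dx":-0.5,"dy":0,"dz":0,"rx":0.2,"ry":0,"rz":0},{"claw":0.4,"dx":-0.98,"dy":0,"dz":0,"rx":0.5,"ry":0,"rz":0},{"claw":0.4,"dx":-1,"dy":0.5,"dz":0.4,"rx":0.8,"ry":0,"rz":0},{"claw":0.4,"dx":-1,"dy":0.75,"dz":0.6,"rx":1,"ry":0,"rz":0}]' 50
python3 - <<'E'
from h import *
st(); goto(cw(-110,0,260),np.radians(-96))
f=grab_frame("wrist"); cv2.imwrite("pics/w29.png",f["img"][:,:,::-1])
E
```

```text
time: 44.68
eef_pos: [0.513, 0.2943, 0.1614]
eef_rot: [0.667, 0.241, -0.663, 0.241]
contact_force: [0.6, 0.4, -4.7]
grip_width: 0.0611
time: 45.18
eef_pos: [0.514, 0.1936, 0.2587]
eef_rot: [0.705, 0.066, -0.703, 0.067]
contact_force: [-0.3, -0.5, -4.0]
grip_width: 0.0609
t 45.17 p [0.514  0.1936 0.2587] toolx [ 0.003 -0.001 -1.   ] psi_y -79.1 j [ 0.11  0.24 -0.65  1.73  0.16  1.22 -1.96] F [-0.3 -0.5 -4. ] w 0.0609
shift [-0.008  3.304  0.47 ] rot [ 0.589 -0.005 -0.003]
```

View pics/w29.png

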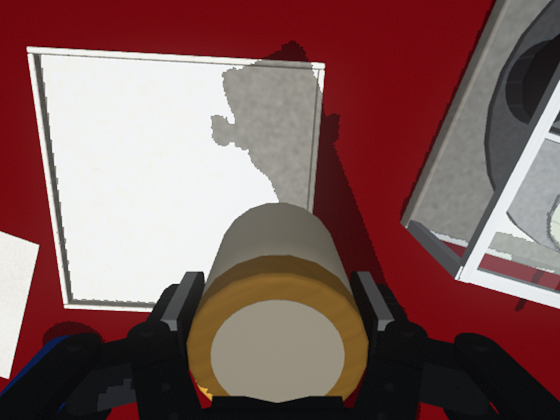

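```bash

python3 -m creep '[{"claw":0.4,"dx":0,"dy":0.5,"dz":0.08,"rx":0.3,"ry":0,"rz":0},{"claw":0.4,"dx":0,"dy":1,"dz":0.14,"rx":0.58,"ry":0,"rz":0}]' 50 >/dev/null
python3 -m creep '[{"claw":0.4,"dx":0,"dy":0.5,"dz":-0.06,"rx":0.05,"ry":0,"rz":0},{"claw":0.4,"dx":0,"dy":1,"dz":-0.12,"rx":0.08,"ry":0,"rz":0}]' 50 >/dev/null
python3 -m creep '[{"claw":0.4,"dx":0,"dy":0.5,"dz":-0.06,"rx":0,"ry":0,"rz":0},{"claw":0.4,"dx":0,"dy":0.8,"dz":-0.12,"rx":0,"ry":0,"rz":0},{"claw":0.4,"dx":0,"dy":0.8,"dz":-0.12,"rx":0,"ry":0,"rz":0}]' 50 >/dev/null
python3 - <<'E'
from h import *
st(); goto(cw(-110,0,260),np.radians(-96))
f=grab_frame("wrist"); cv2.imwrite("pics/w30.png",f["img"][:,:,::-1])
E
```

```text
t 46.1 p [ 0.5139 -0.1027  0.251 ] toolx [-0.014 -0.009 -1.   ] psi_y -99.1 j [ 0.48  0.18 -0.42  1.79  0.09  1.2  -1.7 ] F [-0.2  0.2 -3.8] w 0.0611
shift [-0.089  0.34  -0.217] rot [-0.109  0.026 -0.021]
```

View pics/w30.png

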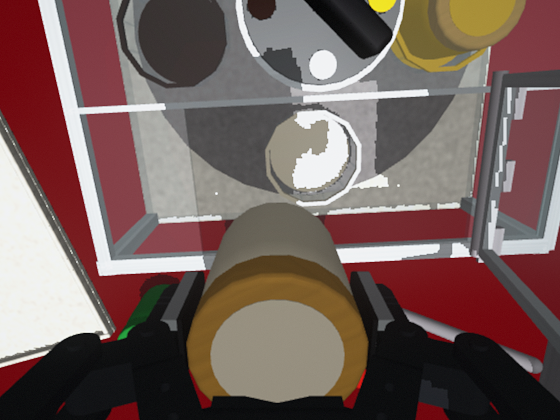

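```bash

python3 - <<'E'
from h import *
f=grab_frame("wrist")
a=unproj(f,(313,156),.070); print(wc(a)); goto([a[0],a[1],.153],np.radians(-96))
E
```

```text
[-107.96008551    2.12781545   70.        ]
shift [ 0.989  0.354 -0.247] rot [-0.097  0.023 -0.016]
```

```bash

python3 -m creep '[{"claw":0.4,"dx":0,"dy":0.25,"dz":-0.15,"rx":-0.09,"ry":0.01,"rz":-0.01},{"claw":0.4,"dx":0.2,"dy":0.36,"dz":-0.24,"rx":-0.09,"ry":0.02,"rz":-0.01},{"claw":0.4,"dx":0.6,"dy":0.36,"dz":-0.24,"rx":-0.09,"ry":0.02,"rz":-0.01},{"claw":0.4,"dx":1,"dy":0.36,"dz":-0.24,"rx":-0.09,"ry":0.02,"rz":-0.01},{"claw":0.4,"dx":1,"dy":0.36,"dz":-0.24,"rx":-0.09,"ry":0.02,"rz":-0.01}]' 50 >/dev/null
python3 - <<'E'
from h import *
st(); f=grab_frame("wrist"); cv2.imwrite("pics/w31.png",f["img"][:,:,::-1])
p,r,s=pose(); print(wc(p)); goto([.532,-.1410,.086],np.radians(-96))
E
```

```text
t 46.83 p [ 0.5283 -0.136   0.1481] toolx [-0.011  0.    -1.   ] psi_y -96.0 j [ 0.5   0.32 -0.39  1.86  0.15  1.   -1.63] F [-0.1 -0.3 -3.8] w 0.061
[-109.8355148     3.17885324  150.59720792]
shift [ 0.646  0.041 -0.022] rot [-0.002  0.011 -0.004]
```

View pics/w31.png

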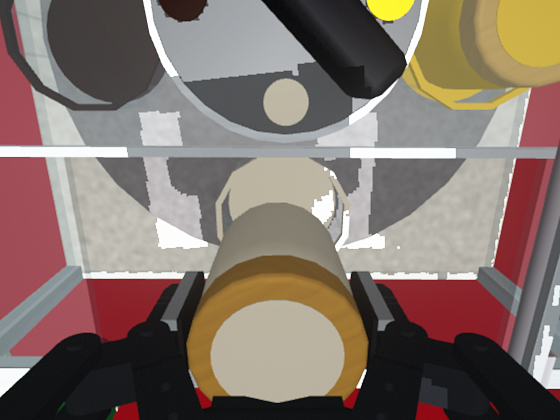

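```bash

python3 -m creep '[{"claw":0.4,"dx":0.15,"dy":0.037,"dz":-0.025,"rx":0,"ry":0.01,"rz":0},{"claw":0.4,"dx":0.3,"dy":0.037,"dz":-0.025,"rx":0,"ry":0.01,"rz":0},{"claw":0.4,"dx":0.5,"dy":0.037,"dz":-0.025,"rx":0,"ry":0.01,"rz":0},{"claw":0.4,"dx":0.62,"dy":0.037,"dz":-0.025,"rx":0,"ry":0.01,"rz":0},{"claw":0.4,"dx":0.62,"dy":0.037,"dz":-0.025,"rx":0,"ry":0.01,"rz":0}]' 50
python3 - <<'E'
from h import *
f=grab_frame("wrist"); cv2.imwrite("pics/w32.png",f["img"][:,:,::-1])
E
```

```text
time: 47.5
eef_pos: [0.5316, -0.1405, 0.0876]
eef_rot: [-0.705, 0.038, 0.707, 0.037]
contact_force: [-0.5, -0.4, -3.9]
grip_width: 0.0609
```

View pics/w32.png

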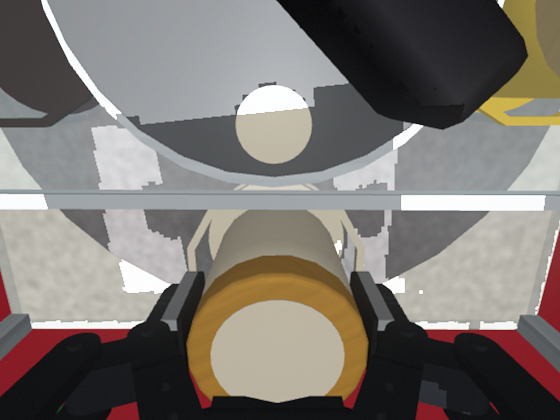

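```bash

python3 -m creep '[{"claw":0.4,"dx":0.05,"dy":0,"dz":0,"rx":0,"ry":0,"rz":0},{"claw":0.4,"dx":0.1,"dy":0,"dz":0,"rx":0,"ry":0,"rz":0},{"claw":0.4,"dx":0.13,"dy":0,"dz":0,"rx":0,"ry":0,"rz":0},{"claw":0.4,"dx":0.15,"dy":0,"dz":0,"rx":0,"ry":0,"rz":0}]' 50
```

```text
time: 48.05
eef_pos: [0.5324, -0.1407, 0.0767]
eef_rot: [-0.705, 0.038, 0.707, 0.036]
contact_force: [-11.4, 1.4, 30.3]
grip_width: 0.0613
```

```bash

python3 -m creep '[{"claw":0.9,"dx":-0.01,"dy":0,"dz":0,"rx":0,"ry":0,"rz":0},{"claw":0.9,"dx":-0.02,"dy":0,"dz":0,"rx":0,"ry":0,"rz":0},{"claw":0.9,"dx":-0.03,"dy":0,"dz":0,"rx":0,"ry":0,"rz":0},{"claw":0.9,"dx":-0.3,"dy":0,"dz":0,"rx":0,"ry":0,"rz":0},{"claw":0.9,"dx":-0.7,"dy":0,"dz":0,"rx":0,"ry":0,"rz":0},{"claw":0.9,"dx":-1,"dy":0,"dz":0,"rx":0,"ry":0,"rz":0}]' 50
python3 - <<'E'
from h import *
st(); f=grab_frame("wrist"); cv2.imwrite("pics/w33.png",f["img"][:,:,::-1])
f=grab_frame("scene"); crop(f,180,100,420,340,3,"s12.png")
goto(cw(-110,-122,400),np.radians(-96))
E
```

```text
time: 48.8
eef_pos: [0.533, -0.1403, 0.178]
eef_rot: [-0.706, 0.038, 0.706, 0.036]
contact_force: [1.1, 0.5, 0.7]
grip_width: 0.0768
t 48.8 p [ 0.533  -0.1403  0.178 ] toolx [-0.001 -0.003 -1.   ] psi_y -96.1 j [ 0.51  0.29 -0.4   1.83  0.13  1.05 -1.62] F [1.1 0.5 0.7] w 0.0768
shift [-2.194  1.224  0.039] rot [-0.003 -0.011 -0.008]
```

View pics/w33.png

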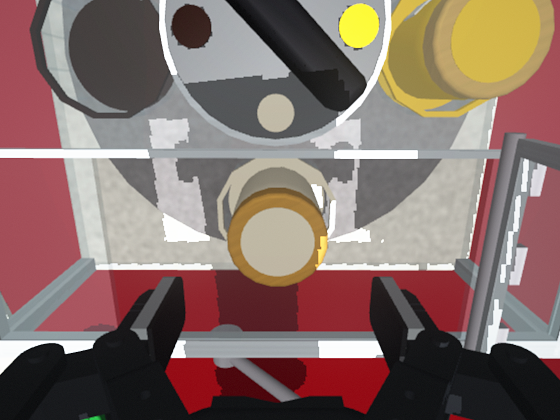

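View pics/s12.png

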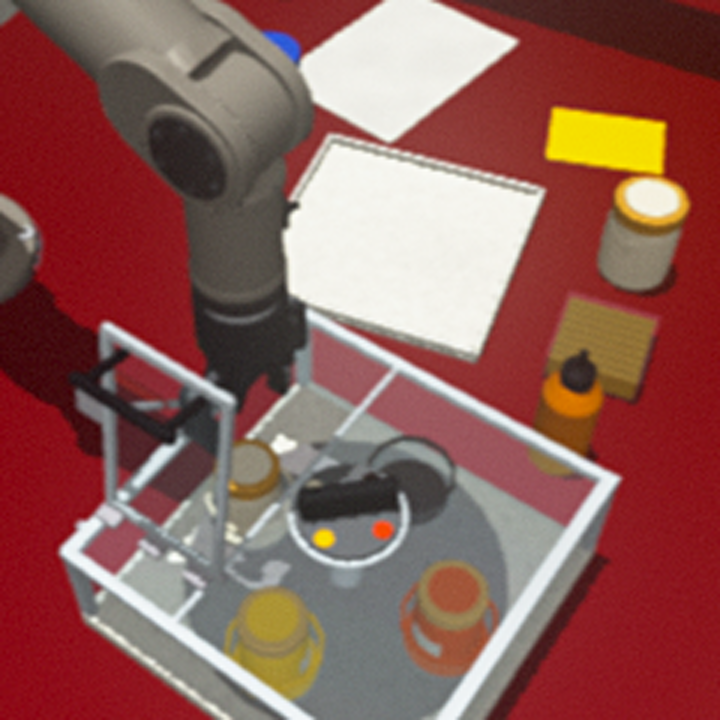

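```bash

python3 -m creep '[{"claw":0.35,"dx":-0.5,"dy":0,"dz":0,"rx":0,"ry":0,"rz":0},{"claw":0.35,"dx":-1,"dy":0,"dz":0,"rx":0,"ry":0,"rz":0}]' 60 >/dev/null
python3 -m creep '[{"claw":0.35,"dx":-0.5,"dy":0,"dz":0,"rx":0,"ry":0,"rz":0},{"claw":0.35,"dx":-1,"dy":0,"dz":0,"rx":0,"ry":0,"rz":0},{"claw":0.35,"dx":-1,"dy":0,"dz":0,"rx":0,"ry":0,"rz":0}]' >/dev/null
python3 -m creep '[{"claw":0.35,"dx":-0.5,"dy":0,"dz":0,"rx":0,"ry":0,"rz":0},{"claw":0.35,"dx":-0.5,"dy":0.4,"dz":0,"rx":0,"ry":0,"rz":0},{"claw":0.35,"dx":-0.5,"dy":0.9,"dz":0,"rx":0,"ry":0,"rz":0},{"claw":0.35,"dx":-0.5,"dy":1,"dz":0,"rx":0,"ry":0,"rz":0}]' >/dev/null
python3 - <<'E'
from h import *
st(); f=grab_frame("wrist"); cv2.imwrite("pics/w34.png",f["img"][:,:,::-1])
goto(cw(-110,-122.5,400),np.radians(-96))
for y,z in ((-122.5,348),(-149,345)): print(proj(f,cw(-155,y,z)),proj(f,cw(-65,y,z)))
f=grab_frame("top"); crop(f,250,95,430,255,4.4,"c7.png")
E
```

```text
t 50.02 p [ 0.5229 -0.2438  0.4309] toolx [ 0.005 -0.006 -1.   ] psi_y -96.5 j [ 0.63  0.2  -0.34  1.38  0.07  1.57 -1.38] F [ 0.2 -0.4  0.6] w 0.0299
shift [0.311 0.189 0.04 ] rot [-0.015 -0.011 -0.009]
[302.23577635 286.32961149] [303.97790956 156.81392037]
[339.62293909 283.80029747] [345.79075639 155.65046956]
```

View pics/w34.png

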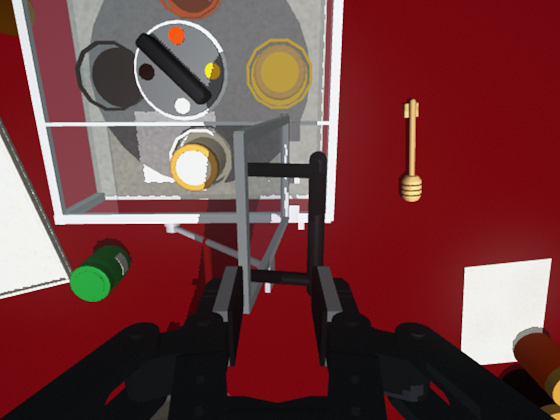

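View pics/c7.png

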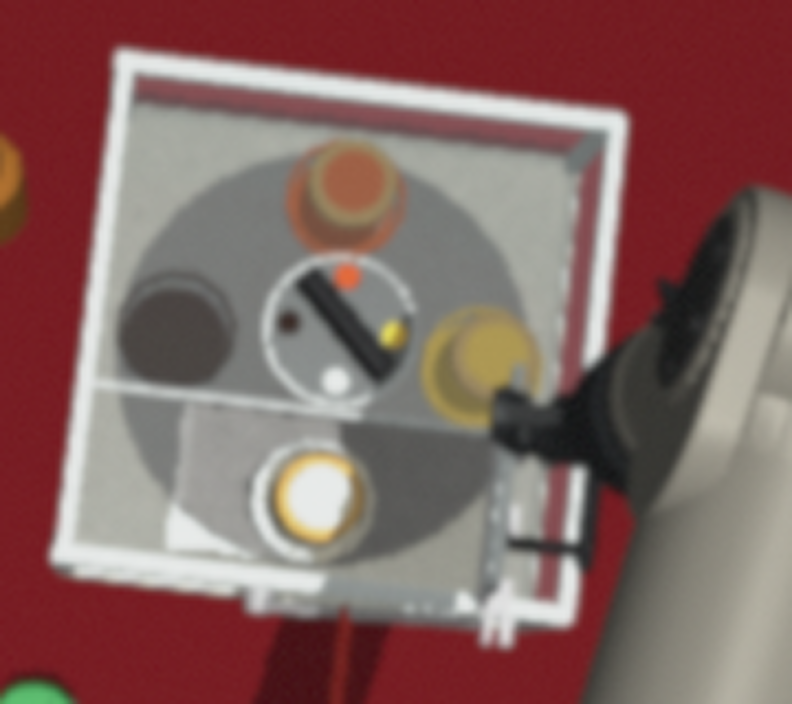

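```bash

python3 -m creep '[{"claw":0.35,"dx":0,"dy":0.28,"dz":0.03,"rx":-0.01,"ry":-0.01,"rz":0},{"claw":0.35,"dx":0.2,"dy":0.28,"dz":0.03,"rx":-0.01,"ry":-0.01,"rz":0},{"claw":0.35,"dx":0.3,"dy":0.28,"dz":0.03,"rx":-0.01,"ry":-0.01,"rz":0},{"claw":0.35,"dx":0.3,"dy":0.28,"dz":0.03,"rx":-0.01,"ry":-0.01,"rz":0}]' >/dev/null
python3 - <<'E'
from h import *
st(); f=grab_frame("wrist"); cv2.imwrite("pics/w35.png",f["img"][:,:,::-1])
p,r,s=pose(); print(wc(p))
for y,z in ((-122.5,348),(-132,348),(-149,345)): print(proj(f,cw(-155,y,z)),proj(f,cw(-65,y,z)))
E
```

```text
t 50.62 p [ 0.5181 -0.2665  0.4005] toolx [-0.001 -0.002 -1.   ] psi_y -95.8 j [ 0.66  0.21 -0.32  1.43  0.07  1.51 -1.33] F [-0.5  0.6 -0.3] w 0.0301
[-108.35651908 -127.6827942   401.45736287]
[267.75319894 307.05503928] [266.89126739 161.04542897]
[283.23749906 307.0634645 ] [284.56780394 161.08239026]
[310.49061401 304.40670633] [315.60291795 160.19782078]
```

View pics/w35.png

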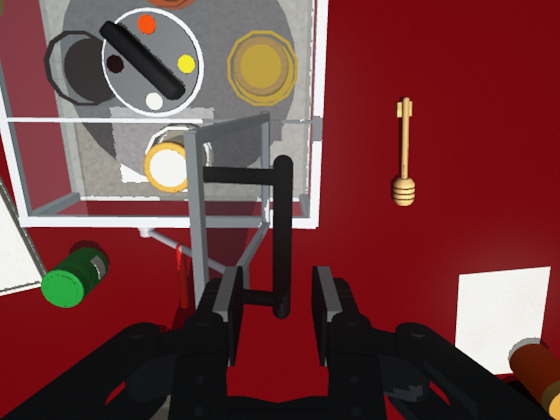

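```bash

python3 -m creep '[{"claw":0.35,"dx":0.2,"dy":0.045,"dz":0.02,"rx":0,"ry":0,"rz":0},{"claw":0.35,"dx":0.5,"dy":0.045,"dz":0.02,"rx":0,"ry":0,"rz":0},{"claw":0.35,"dx":0.71,"dy":0.045,"dz":0.02,"rx":0,"ry":0,"rz":0},{"claw":0.35,"dx":0.71,"dy":0.045,"dz":0.02,"rx":0,"ry":0,"rz":0}]'
python3 - <<'E'
from h import *
st(); f=grab_frame("wrist"); cv2.imwrite("pics/w36.png",f["img"][:,:,::-1])
p,r,s=pose(); print(wc(p))
E
```

```text
time: 51.18
eef_pos: [0.5156, -0.2705, 0.3296]
eef_rot: [-0.706, 0.036, 0.707, 0.035]
contact_force: [-0.8, 0.6, 0.4]
grip_width: 0.0298
t 51.17 p [ 0.5156 -0.2705  0.3296] toolx [-0.001 -0.002 -1.   ] psi_y -95.8 j [ 0.67  0.23 -0.32  1.55  0.08  1.37 -1.33] F [-0.8  0.6  0.4] w 0.0298
[-110.00203207 -131.9089233   330.97579671]
```

View pics/w36.png

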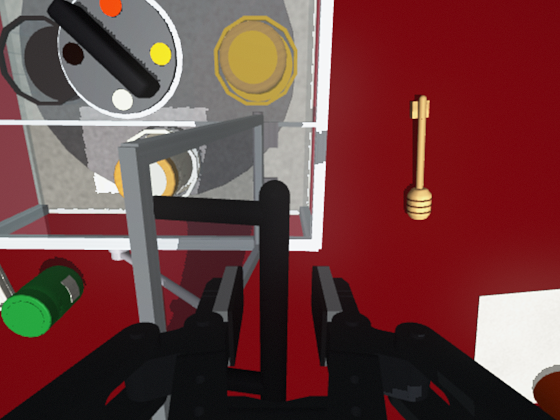

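```bash

python3 -m creep '[{"claw":0,"dx":0,"dy":0,"dz":0,"rx":0,"ry":0,"rz":0},{"claw":0,"dx":0,"dy":0,"dz":0,"rx":0,"ry":0,"rz":0},{"claw":0,"dx":0,"dy":0,"dz":0,"rx":0,"ry":0,"rz":0},{"claw":0,"dx":0,"dy":0.06,"dz":0,"rx":0,"ry":0,"rz":0},{"claw":0,"dx":0.01,"dy":0.12,"dz":0,"rx":0,"ry":0,"rz":0},{"claw":0,"dx":0.02,"dy":0.18,"dz":0,"rx":0,"ry":0,"rz":0},{"claw":0,"dx":0.02,"dy":0.2,"dz":0,"rx":0,"ry":0,"rz":0},{"claw":0,"dx":0.02,"dy":0.2,"dz":0,"rx":0,"ry":0,"rz":0}]' 60
python3 -c "
from h import *
p,r,s=pose(); print(wc(p))"
```

```text
time: 52.22
eef_pos: [0.5154, -0.2871, 0.3305]
eef_rot: [0.707, -0.034, -0.705, -0.036]
contact_force: [-1.9, 8.0, 8.8]
grip_width: 0.009
[-109.25867773 -148.16493659  330.54438955]
```

```bash

python3 -m creep '[{"claw":0,"dx":0.02,"dy":0.04,"dz":0,"rx":0,"ry":0,"rz":0},{"claw":0,"dx":0.02,"dy":0.04,"dz":0,"rx":0,"ry":0,"rz":0},{"claw":0.35,"dx":0.02,"dy":0.04,"dz":0,"rx":0,"ry":0,"rz":0},{"claw":0.35,"dx":0.02,"dy":0.04,"dz":0,"rx":0,"ry":0,"rz":0},{"claw":0.35,"dx":-0.5,"dy":0.04,"dz":0,"rx":0,"ry":0,"rz":0},{"claw":0.35,"dx":-0.6,"dy":0.04,"dz":0.3,"rx":0,"ry":0,"rz":0},{"claw":0.35,"dx":-0.6,"dy":0.04,"dz":0.8,"rx":0,"ry":0,"rz":0},{"claw":0.35,"dx":-0.6,"dy":-0.4,"dz":1,"rx":0,"ry":0,"rz":0},{"claw":0.35,"dx":-0.6,"dy":-0.9,"dz":1,"rx":0,"ry":0,"rz":0}]'
python3 - <<'E'
from h import *
st(); p,r,s=pose(); print(wc(p)); goto(cw(-240,-19.7,230),np.radians(-96))
f=grab_frame("top"); crop(f,250,95,430,285,4.1,"c8.png")
E
```

```text
time: 53.35
eef_pos: [0.4227, -0.1889, 0.3902]
eef_rot: [0.707, -0.036, -0.705, -0.038]
contact_force: [1.9, 0.7, -0.1]
grip_width: 0.0296
t 53.35 p [ 0.4227 -0.1889  0.3902] toolx [ 0.002  0.002 -1.   ] psi_y -96.0 j [ 0.69 -0.02 -0.36  1.7  -0.01  1.46 -1.34] F [ 1.9  0.7 -0.1] w 0.0296
[-211.71339986  -60.13863944  390.19329262]
shift [ 1.602 -0.401  0.286] rot [ 0.    -0.004  0.004]
```

View pics/c8.png

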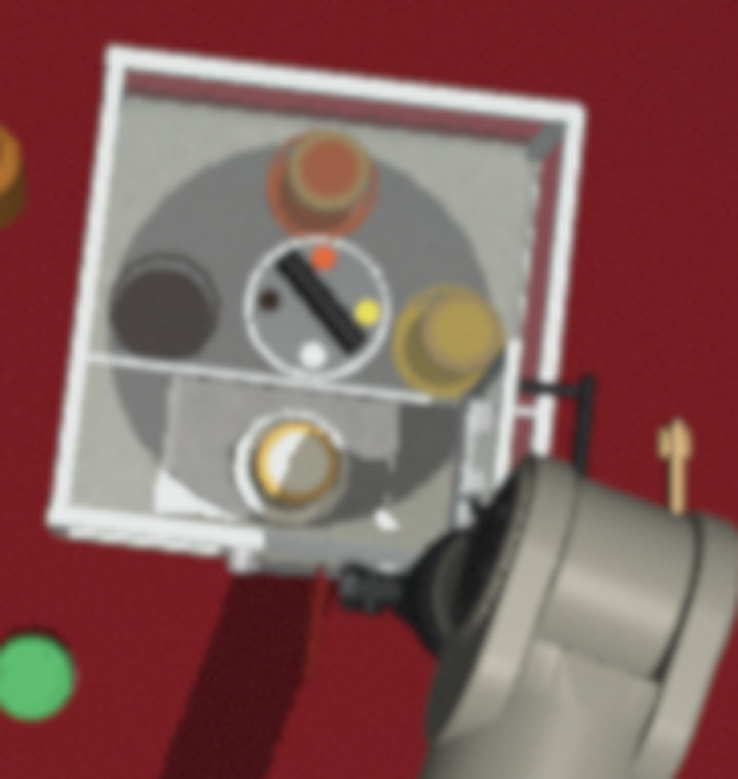

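```bash

python3 -m creep '[{"claw":0.35,"dx":0.3,"dy":-0.3,"dz":0.28,"rx":0,"ry":0,"rz":0},{"claw":0.35,"dx":0.9,"dy":-0.4,"dz":0.29,"rx":0,"ry":0,"rz":0},{"claw":0.35,"dx":1,"dy":-0.4,"dz":0.29,"rx":0,"ry":0,"rz":0},{"claw":0.35,"dx":1,"dy":-0.4,"dz":0.29,"rx":0,"ry":0,"rz":0}]' >/dev/null
python3 - <<'E'
from h import *
st(); p,r,s=pose(); print(wc(p)); goto(cw(-240,-19.7,156),np.radians(-96))
f=grab_frame("wrist"); cv2.imwrite("pics/w37.png",f["img"][:,:,::-1]); print(proj(f,cw(-238,-19.7,173)),proj(f,cw(-262,-19.7,173)))
E
```

```text
t 53.9 p [ 0.4005 -0.1378  0.2915] toolx [ 0.003  0.006 -1.   ] psi_y -95.3 j [ 0.66 -0.05 -0.4   1.94 -0.03  1.25 -1.4 ] F [-0.4 -0.2  0.1] w 0.0299
[-239.07081674  -11.63973343  291.52207052]
shift [1.355 0.089 0.014] rot [ 0.024 -0.006  0.013]
[287.87661931 203.29728551] [287.2337798 233.3820582]
```

View pics/w37.png

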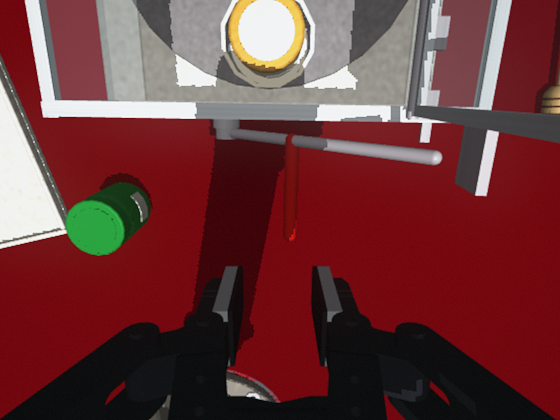

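```bash

python3 -m creep '[{"claw":0.35,"dx":0.3,"dy":0.1,"dz":0.01,"rx":0.02,"ry":0,"rz":0.01},{"claw":0.35,"dx":0.7,"dy":0.1,"dz":0.01,"rx":0.02,"ry":0,"rz":0.01},{"claw":0.35,"dx":0.95,"dy":0.1,"dz":0.01,"rx":0.02,"ry":0,"rz":0.01}]' >/dev/null
python3 -m creep '[{"claw":0.35,"dx":0.3,"dy":0,"dz":0,"rx":0,"ry":0,"rz":0},{"claw":0.35,"dx":0.35,"dy":0,"dz":0,"rx":0,"ry":0,"rz":0},{"claw":0.35,"dx":0.35,"dy":0,"dz":0,"rx":0,"ry":0,"rz":0}]'
python3 - <<'E'
from h import *
p,r,s=pose(); print(wc(p)); goto(cw(-240,-19.7,156),np.radians(-96))
f=grab_frame("wrist"); cv2.imwrite("pics/w38.png",f["img"][:,:,::-1])
E
```

```text
time: 54.7
eef_pos: [0.4033, -0.1497, 0.1646]
eef_rot: [0.71, -0.038, -0.702, -0.037]
contact_force: [-0.1, -0.4, 0.7]
grip_width: 0.0297
[-235.0265827   -23.15097404  164.64196897]
shift [ 0.086 -0.034  0.051] rot [-0.002 -0.021  0.   ]
```

View pics/w38.png

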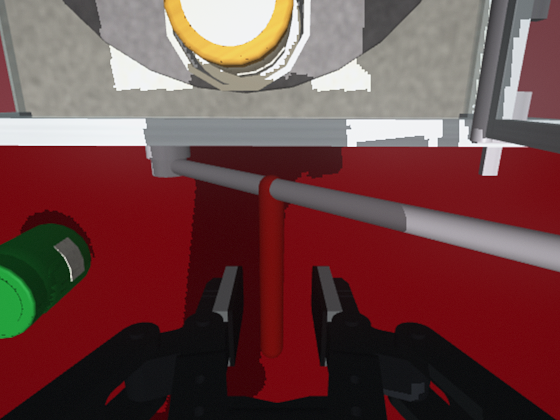

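```bash

python3 -m creep '[{"claw":0.35,"dx":0.08,"dy":-0.03,"dz":0.03,"rx":0,"ry":-0.02,"rz":0},{"claw":0,"dx":0.08,"dy":-0.03,"dz":0.03,"rx":0,"ry":-0.02,"rz":0},{"claw":0,"dx":0.08,"dy":-0.03,"dz":0.03,"rx":0,"ry":-0.02,"rz":0},{"claw":0,"dx":0.08,"dy":-0.03,"dz":0.03,"rx":0,"ry":-0.02,"rz":0}]' 40
python3 -m creep '[{"claw":0,"dx":0.06,"dy":0.05,"dz":0,"rx":0,"ry":0,"rz":0},{"claw":0,"dx":0.12,"dy":0.1,"dz":0,"rx":0,"ry":0,"rz":0},{"claw":0,"dx":0.18,"dy":0.135,"dz":0,"rx":0,"ry":0,"rz":0},{"claw":0,"dx":0.25,"dy":0.174,"dz":0,"rx":0,"ry":0,"rz":0},{"claw":0,"dx":0.32,"dy":0.2,"dz":0,"rx":0,"ry":0,"rz":0},{"claw":0,"dx":0.39,"dy":0.218,"dz":0,"rx":0,"ry":0,"rz":0},{"claw":0,"dx":0.47,"dy":0.23,"dz":0,"rx":0,"ry":0,"rz":0},{"claw":0,"dx":0.54,"dy":0.233,"dz":0,"rx":0,"ry":0,"rz":0},{"claw":0,"dx":0.57,"dy":0.233,"dz":0,"rx":0,"ry":0,"rz":0},{"claw":0,"dx":0.57,"dy":0.233,"dz":0,"rx":0,"ry":0,"rz":0}]' 40
python3 - <<'E'
from h import *
p,r,s=pose(); print(wc(p))
f=grab_frame("wrist"); cv2.imwrite("pics/w39.png",f["img"][:,:,::-1])
f=grab_frame("scene"); crop(f,180,100,420,340,3,"s13.png")
E
```

```text
time: 55.25
eef_pos: [0.4009, -0.1468, 0.1572]
eef_rot: [0.707, -0.038, -0.706, -0.037]
contact_force: [-1.3, -1.9, 1.9]
grip_width: 0.0082
time: 56.5
eef_pos: [0.3988, -0.168, 0.1017]
eef_rot: [-0.706, 0.037, 0.706, 0.037]
contact_force: [-6.6, 9.1, 22.0]
grip_width: 0.0083
[-237.59438783  -41.88750329  101.71513647]
```

View pics/w39.png

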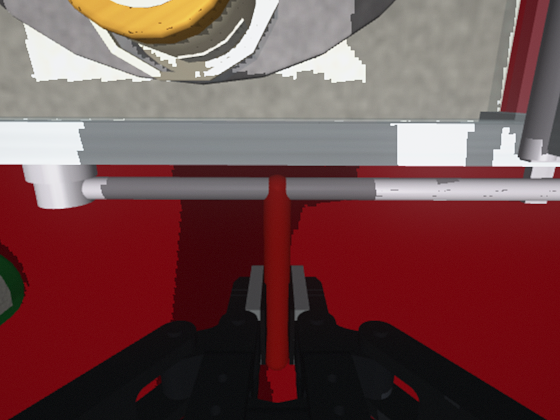

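View pics/s13.png

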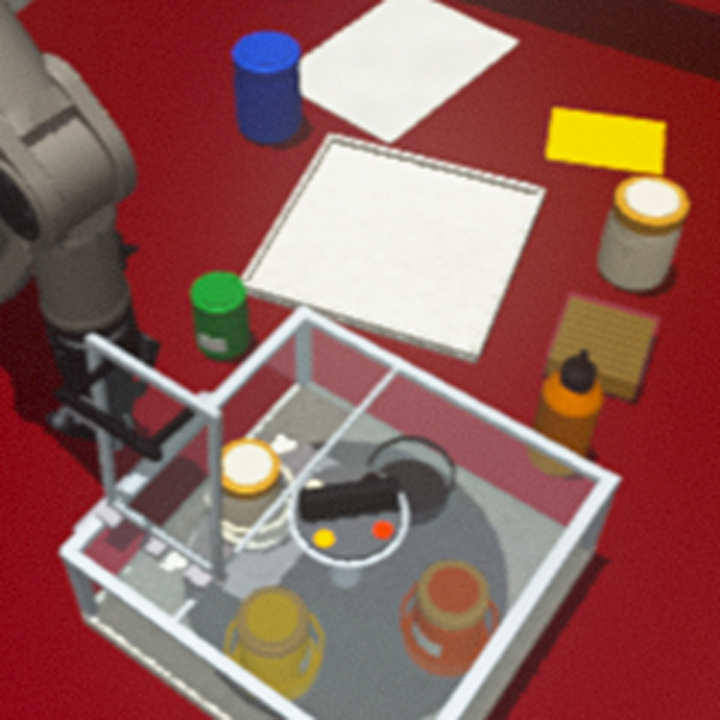

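```bash

python3 -m creep '[{"claw":0.4,"dx":0,"dy":0,"dz":0,"rx":0,"ry":0,"rz":0},{"claw":0.4,"dx":0,"dy":0,"dz":0,"rx":0,"ry":0,"rz":0},{"claw":0.35,"dx":-0.5,"dy":0,"dz":0.1,"rx":0,"ry":0,"rz":0},{"claw":0.35,"dx":-1,"dy":0,"dz":0.1,"rx":0,"ry":0,"rz":0}]' >/dev/null
python3 -m creep '[{"claw":0.35,"dx":-0.55,"dy":0.2,"dz":0,"rx":0,"ry":0,"rz":0},{"claw":0.35,"dx":-1,"dy":0.5,"dz":0,"rx":0,"ry":0,"rz":0}]' >/dev/null
python3 -m creep '[{"claw":0.35,"dx":-0.55,"dy":0.2,"dz":0,"rx":0,"ry":0,"rz":0},{"claw":0.35,"dx":-1,"dy":0.5,"dz":0,"rx":0,"ry":0,"rz":0},{"claw":0.35,"dx":-1,"dy":0.5,"dz":0,"rx":0,"ry":0,"rz":0}]' 
python3 - <<'E'
from h import *
st();p,r,s=pose(); print(wc(p)); goto(cw(-110,-145,410),np.radians(-96))
f=grab_frame("scene"); crop(f,180,100,420,340,3,"s14.png")
E
```

```text
time: 57.72
eef_pos: [0.3779, -0.2718, 0.4064]
eef_rot: [0.707, -0.04, -0.705, -0.037]
contact_force: [0.2, 0.6, -0.8]
grip_width: 0.0298
t 57.73 p [ 0.3779 -0.2718  0.4064] toolx [ 0.004 -0.005 -1.   ] psi_y -96.3 j [ 0.81 -0.02 -0.27  1.66 -0.    1.49 -1.14] F [ 0.2  0.6 -0.8] w 0.0298
[-247.55880627 -147.26164609  406.41102704]
shift [-0.03  -0.029 -1.376] rot [-0.01  -0.009 -0.009]
```

View pics/s14.png

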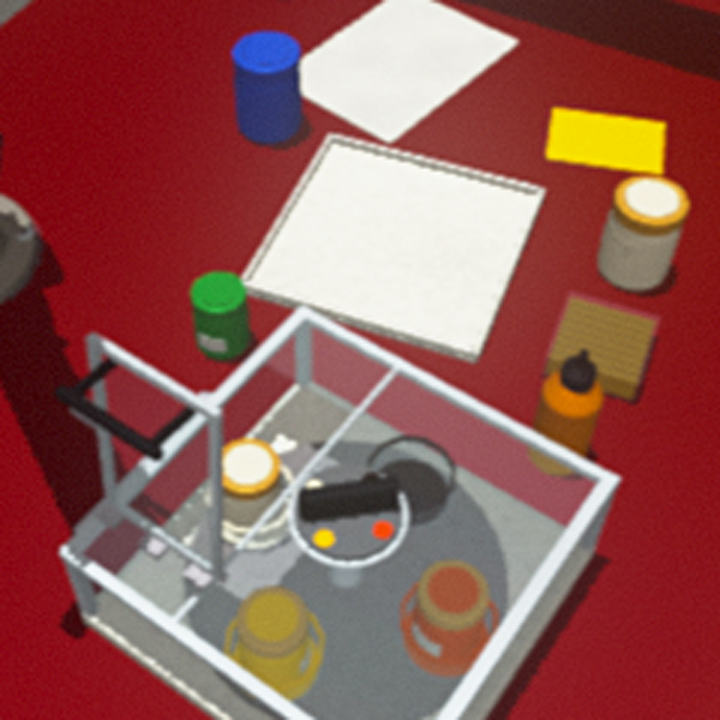

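```bash

python3 -m creep '[{"claw":0.35,"dx":0,"dy":0,"dz":-0.5,"rx":0,"ry":0,"rz":0},{"claw":0.35,"dx":0,"dy":-0.02,"dz":-1,"rx":0,"ry":0,"rz":0}]' >/dev/null
python3 -m creep '[{"claw":0.35,"dx":0,"dy":0,"dz":-0.37,"rx":0,"ry":0,"rz":0},{"claw":0.35,"dx":0,"dy":0,"dz":-0.37,"rx":0,"ry":0,"rz":0},{"claw":0.35,"dx":0,"dy":0,"dz":-0.37,"rx":0,"ry":0,"rz":0}]' >/dev/null
python3 - <<'E'
from h import *
st();p,r,s=pose(); print(wc(p)); 
f=grab_frame("wrist"); cv2.imwrite("pics/w40.png",f["img"][:,:,::-1])
for y,z in ((-132,348),(-141,347),(-149,345)): print(proj(f,cw(-155,y,z)),proj(f,cw(-65,y,z)))
E
```

```text
t 58.4 p [ 0.5134 -0.2815  0.4007] toolx [-0.005  0.    -1.   ] psi_y -96.1 j [ 0.7   0.22 -0.35  1.41  0.08  1.52 -1.32] F [-0.8 -1.3 -0.2] w 0.0298
[-111.79382349 -142.7884797   400.67733451]
[258.47420931 302.02288349] [255.2898552  154.91260153]
[273.20257674 301.08621095] [272.14834386 154.55786747]
[286.1439131  299.29237878] [286.93998591 153.91923817]
```

View pics/w40.png

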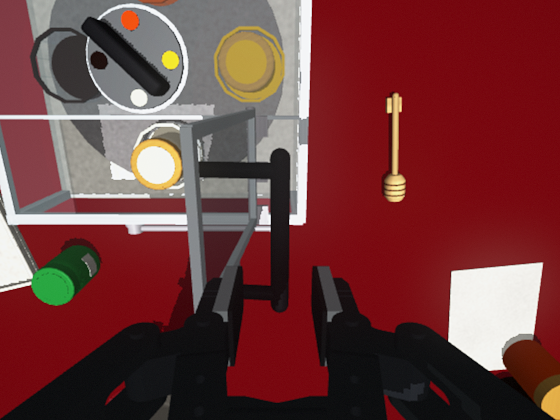

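```bash

python3 -m creep '[{"claw":0.35,"dx":0.3,"dy":0.015,"dz":0,"rx":0,"ry":0,"rz":0},{"claw":0.35,"dx":0.6,"dy":0.015,"dz":0,"rx":0,"ry":0,"rz":0},{"claw":0.35,"dx":0.72,"dy":0.015,"dz":0,"rx":0,"ry":0,"rz":0},{"claw":0.35,"dx":0.72,"dy":0.015,"dz":0,"rx":0,"ry":0,"rz":0},{"claw":0,"dx":0.72,"dy":0.015,"dz":0,"rx":0,"ry":0,"rz":0},{"claw":0,"dx":0.72,"dy":0.015,"dz":0,"rx":0,"ry":0,"rz":0},{"claw":0,"dx":0.72,"dy":0.015,"dz":0,"rx":0,"ry":0,"rz":0}]' 60
python3 - <<'E'
from h import *
st();p,r,s=pose(); c=wc(p);print(c); a0=np.arctan2(c[2]+19-144,c[1]+115)-np.arctan2(50,198); R0=np.hypot(c[2]+19-144,c[1]+115); print(a0,R0)
for a in np.arange(1.4,-.01,-.07):
    th=a+np.arctan2(50,198); y=-115+204*np.cos(th); z=144+204*np.sin(th)-19
    print(round(a,2),round(y,1),round(z,1))
E
```

```text
time: 59.32
eef_pos: [0.5132, -0.2839, 0.3309]
eef_rot: [-0.705, 0.039, 0.707, 0.038]
contact_force: [-1.0, 0.2, 5.3]
grip_width: 0.0086
t 59.33 p [ 0.5132 -0.2839  0.3309] toolx [-0.002 -0.002 -1.   ] psi_y -96.2 j [ 0.71  0.24 -0.34  1.54  0.08  1.38 -1.32] F [-1.   0.2  5.3] w 0.0086
[-111.78770367 -145.15460024  330.94303875]
1.4688312699059634 208.13898030810245
1.4 -130.6 328.4
1.33 -116.3 329.0
1.26 -102.1 328.6
1.19 -87.9 327.2
1.12 -73.8 324.8
1.05 -59.9 321.4
0.98 -46.3 317.1
0.91 -33.0 311.8
0.84 -20.2 305.6
0.77 -7.8 298.5
0.7 4.1 290.6
0.63 15.4 281.9
0.56 26.0 272.4
0.49 36.0 262.2
0.42 45.2 251.3
0.35 53.7 239.7
0.28 61.3 227.7
0.21 68.0 215.1
0.14 73.9 202.1
0.07 78.8 188.7
-0.0 82.8 174.9
```

```bash

python3 -m creep '[{"claw":0,"dx":0,"dy":-0.07,"dz":0,"rx":0,"ry":0,"rz":0},{"claw":0,"dx":0,"dy":-0.18,"dz":0,"rx":0,"ry":0,"rz":0},{"claw":0,"dx":-0.005,"dy":-0.3,"dz":0,"rx":0,"ry":0,"rz":0},{"claw":0,"dx":-0.005,"dy":-0.43,"dz":0,"rx":0,"ry":0,"rz":0},{"claw":0,"dx":0.005,"dy":-0.572,"dz":0,"rx":0,"ry":0,"rz":0},{"claw":0,"dx":0.03,"dy":-0.713,"dz":0,"rx":0,"ry":0,"rz":0},{"claw":0,"dx":0.065,"dy":-0.851,"dz":0,"rx":0,"ry":0,"rz":0},{"claw":0,"dx":0.095,"dy":-0.95,"dz":0,"rx":0,"ry":0,"rz":0}]' 60
python3 - <<'E'
from h import *
p,r,s=pose(); c=wc(p);print(c); a0=np.arctan2(c[2]+19-144,c[1]+115)-np.arctan2(50,198); R0=np.hypot(c[2]+19-144,c[1]+115); print(a0,R0)
E
```

```text
time: 60.32
eef_pos: [0.5233, -0.1931, 0.3243]
eef_rot: [0.706, -0.043, -0.706, -0.036]
contact_force: [-2.8, -5.2, 2.4]
grip_width: 0.0087
[-111.21583163  -53.84269471  324.31237305]
1.0257208599379686 208.48414337686455
```

```bash

python3 -m creep '[{"claw":0,"dx":0.06,"dy":-0.135,"dz":0,"rx":0,"ry":0,"rz":0},{"claw":0,"dx":0.115,"dy":-0.265,"dz":0,"rx":0,"ry":0,"rz":0},{"claw":0,"dx":0.18,"dy":-0.391,"dz":0,"rx":0,"ry":0,"rz":0},{"claw":0,"dx":0.256,"dy":-0.513,"dz":0,"rx":0,"ry":0,"rz":0},{"claw":0,"dx":0.338,"dy":-0.63,"dz":0,"rx":0,"ry":0,"rz":0},{"claw":0,"dx":0.43,"dy":-0.741,"dz":0,"rx":0,"ry":0,"rz":0},{"claw":0,"dx":0.525,"dy":-0.844,"dz":0,"rx":0,"ry":0,"rz":0},{"claw":0,"dx":0.63,"dy":-0.94,"dz":0,"rx":0,"ry":0,"rz":0}]' 60
python3 - <<'E'
from h import *
p,r,s=pose(); c=wc(p);print(c); a0=np.arctan2(c[2]+19-144,c[1]+115)-np.arctan2(50,198); R0=np.hypot(c[2]+19-144,c[1]+115); print(a0,R0); goto(cw(-110,c[1],.2),np.radians(-96))
E
```

```text
time: 61.32
eef_pos: [0.5333, -0.1017, 0.2621]
eef_rot: [0.706, -0.045, -0.705, -0.034]
contact_force: [-4.9, -3.5, 10.7]
grip_width: 0.0086
[-110.78995798   38.11132773  262.13077285]
0.4830403486112903 205.54300654564338
shift [ 2.619e+00 -3.700e-02 -2.000e-03] rot [-0.014 -0.004 -0.028]
```

```bash

python3 -m creep '[{"claw":0,"dx":0.1,"dy":-0.075,"dz":0,"rx":0,"ry":0,"rz":0},{"claw":0,"dx":0.215,"dy":-0.16,"dz":0,"rx":0,"ry":0,"rz":0},{"claw":0,"dx":0.335,"dy":-0.236,"dz":0,"rx":0,"ry":0,"rz":-0.02},{"claw":0,"dx":0.46,"dy":-0.303,"dz":0,"rx":0,"ry":0,"rz":-0.02},{"claw":0,"dx":0.59,"dy":-0.362,"dz":0,"rx":0,"ry":0,"rz":-0.02},{"claw":0,"dx":0.71,"dy":-0.41,"dz":0,"rx":0,"ry":0,"rz":-0.02},{"claw":0,"dx":0.82,"dy":-0.44,"dz":0,"rx":0,"ry":0,"rz":-0.02},{"claw":0,"dx":0.87,"dy":-0.45,"dz":0,"rx":0,"ry":0,"rz":-0.02},{"claw":0,"dx":0.87,"dy":-0.45,"dz":0,"rx":0,"ry":0,"rz":-0.02}]' 60
python3 - <<'E'
from h import *
p,r,s=pose(); c=wc(p);print(c); a0=np.arctan2(c[2]+19-144,c[1]+115)-np.arctan2(50,198); R0=np.hypot(c[2]+19-144,c[1]+115); print(a0,R0)
E
```

```text
time: 62.45
eef_pos: [0.5381, -0.0566, 0.1744]
eef_rot: [0.706, -0.04, -0.706, -0.038]
contact_force: [-0.3, 2.3, 1.8]
grip_width: 0.0088
[-110.74220891   83.51815468  174.40513879]
-0.003439457056646944 204.57352095352496
```

```bash

python3 -m creep '[{"claw":0,"dx":0.03,"dy":0,"dz":0,"rx":0,"ry":0,"rz":0},{"claw":0,"dx":0.06,"dy":0,"dz":0,"rx":0,"ry":0,"rz":0},{"claw":0,"dx":0.06,"dy":0,"dz":0,"rx":0,"ry":0,"rz":0}]' 60
python3 - <<'E'
from h import *
p,r,s=pose(); print(wc(p))
E
```

```text
time: 62.82
eef_pos: [0.5385, -0.0562, 0.1725]
eef_rot: [0.707, -0.04, -0.705, -0.038]
contact_force: [-9.2, 1.4, 24.5]
grip_width: 0.0087
[-110.37708184   83.94014843  172.53179467]
```

Hard stop reached (24 N). Release, go up, and look.

```bash

python3 -m creep '[{"claw":0.35,"dx":0,"dy":0,"dz":0,"rx":0,"ry":0,"rz":0},{"claw":0.35,"dx":0,"dy":0,"dz":0,"rx":0,"ry":0,"rz":0},{"claw":0.35,"dx":0,"dy":0,"dz":0,"rx":0,"ry":0,"rz":0},{"claw":0.35,"dx":-0.4,"dy":0,"dz":0,"rx":0,"ry":0,"rz":0},{"claw":0.35,"dx":-1,"dy":0,"dz":0,"rx":0,"ry":0,"rz":0},{"claw":0.35,"dx":-1,"dy":0,"dz":0,"rx":0,"ry":0,"rz":0}]'
python3 -m creep '[{"claw":0.35,"dx":-0.4,"dy":0,"dz":0.5,"rx":0,"ry":0,"rz":0},{"claw":0.35,"dx":-0.8,"dy":0,"dz":1,"rx":0,"ry":0,"rz":0},{"claw":0.35,"dx":-0.8,"dy":0,"dz":1,"rx":0,"ry":0,"rz":0}]' >/dev/null
python3 - <<'E'
from h import *
st()
f=grab_frame("top"); crop(f,250,95,430,255,4.4,"c9.png")
f=grab_frame("scene"); crop(f,180,100,420,340,3,"s15.png")
f=grab_frame("wrist"); cv2.imwrite("pics/w41.png",f["img"][:,:,::-1])
for a in (0,.02,.05):
    th=a+np.arctan2(50,198); y=-115+204*np.cos(th); z=144+204*np.sin(th)
    print(a,proj(f,cw(-155,y,z)),proj(f,cw(-65,y,z)))
E
```

```text
time: 63.58
eef_pos: [0.5414, -0.0555, 0.2771]
eef_rot: [0.71, -0.04, -0.702, -0.038]
contact_force: [-0.1, -0.0, -0.1]
grip_width: 0.03
t 63.95 p [ 0.4402 -0.0438  0.358 ] toolx [ 0.016 -0.007 -1.   ] psi_y -96.4 j [ 0.51 -0.06 -0.48  1.8  -0.02  1.38 -1.65] F [ 0.7 -0.6 -0.3] w 0.03
0 [278.20239458 128.0877926 ] [277.51076833   4.12185706]
0.02 [279.53120508 128.43886525] [278.96236134   2.76192225]
0.05 [281.77497418 128.97738253] [281.42250979   0.66219254]
```

View pics/c9.png

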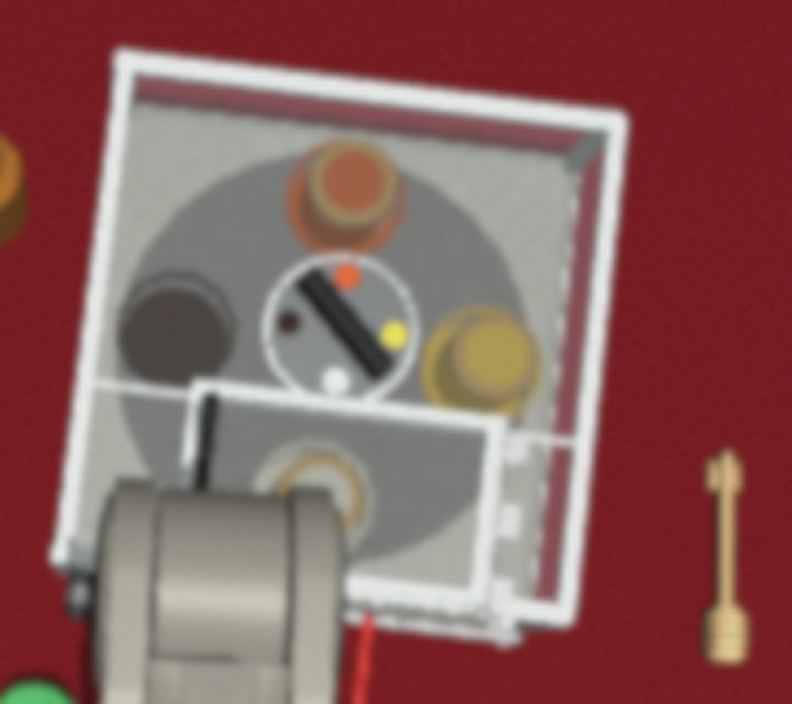

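View pics/s15.png

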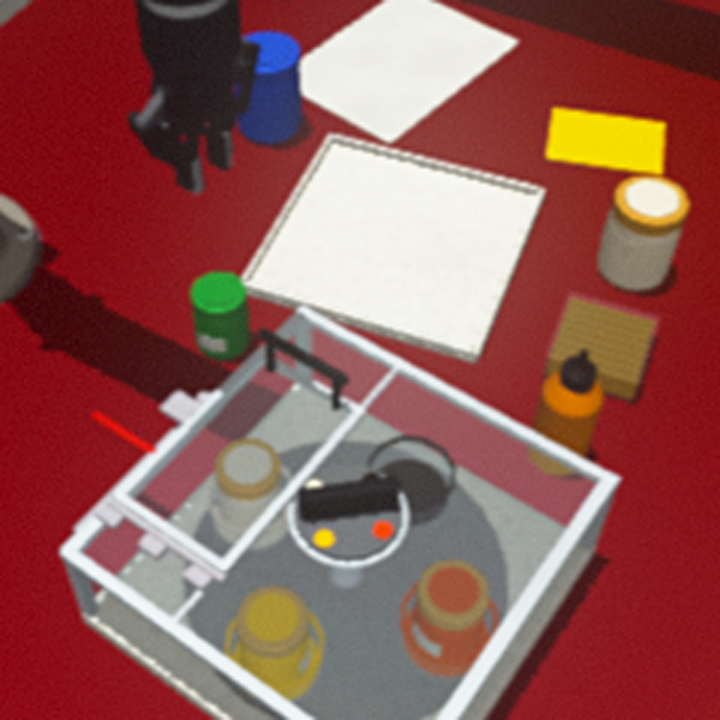

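View pics/w41.png

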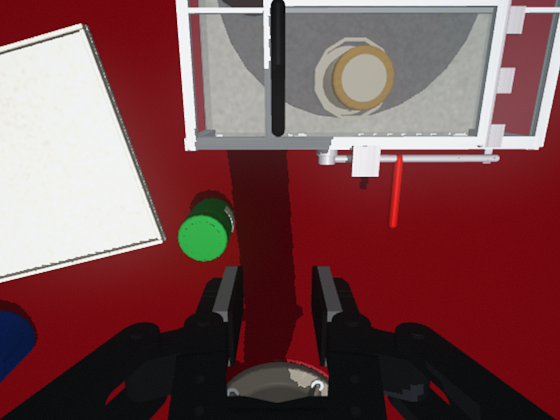

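```bash
python3 -c "
from plant import close_job
print(close_job())"
```

```text
the job is handed in; nothing more can be done
None
```

I finished the job and handed it in at about 64 s of the 210 s allowed. Three jars were waiting on the tray: orange, yellow and white. The dark nest stays empty.

I raised the hatch to its stop and set the stay before reaching in. Each jar then went into the nest of its own colour, with one roughly 90° turn of the knob before each. At the end I eased the hatch back to its stop, folded the stay flat, and pressed the hatch shut.

**Last checks:**
- **Jars:** All three show upright in their own nests. Each was pushed down until it met resistance of 18 to 30 N. The gripper heights put their feet at about 36 mm against the 34 mm floor, which is within measuring error.
- **Hatch:** It met its stop at 24 N, and the handle sits where the shut hatch should put it.
- **Stay:** It is level against its stop, and the pin is back where it was at the start.
- **Bystanders:** The dipper, comb box and squeeze bottle look unmoved in the pictures.
- **Robot:** The gripper is clear of everything, with near-zero force.

**What differed from expectation:**
- **White jar:** It was knocked up close to the yellow jar early in the run, so I measured it again before grasping.
- **Hatch on the stay:** It rested at about 1.40 rad by my measurement, not the stated 1.36. The stay held it all the same.

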